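Weigh out the broth spices from quills and an opened shaker

TASK

Make up the broth spices on the kitchen scale: first slide the scale's transport lock all the way left to its end stop, then raise its flip-up display to about 60 degrees from flat and let go of it. Next unscrew the perforated cap from the spice shaker, put the cap down on the table, and pour all the remaining nutmegs out of the shaker's mouth into the weighing pan; all the cinnamon quills must be laid in the pan too, at any time. Finish with the empty shaker standing upright on the table or in its holder, the cap lying beside it on the table, the display still at about 60 degrees and the lock still fully left; leave the dish and the spoon where they are.

Things in the scene. Friction and masses are not known exactly. Their poses are not given: they have to be found in the camera images.
- pan (a point): Open steel weighing pan, inside 170 (x) x 190 (y) x 43 mm deep, walls 5 mm, on a fixed white kitchen scale. Point: middle of the pan's inner floor, 60 mm above the table (rim at 103). x points away from the console, y left, z up. The console (50 mm high) is on the robot's side: x -190 to -95, y -120 to 120 mm from here.
- lock_grip (a point): Transport lock of the scale: black fin 12 (x) x 24 (y) x 30 mm high on the right half of the console. Point: in the fin, 12 mm below its top, 75.5 mm above the table. It slides along the scale's y axis to the left (+y) with 2 N of friction and stays where left.
- lock_knob (a joint): Travel of the transport lock in m: 0 is locked (right end), 0.060 is unlocked, against the left end stop.
- display_grip (a point): Steel grip rod, 12 mm thick, sticking out 50 mm to the left (+y) from the flip-up display: a grey plate 80 (x) x 105 (y) x 12 mm on the console's left half, hinged along its far edge, screen beneath. Point: on the rod's axis, 31 mm out from the plate, 70 mm from the hinge axis; 57 mm above the table when flat, in free air 26 mm left of the console's side.
- display_hinge (a point): Point on the display's hinge axis, 57 mm above the table, directly across from display_grip. The axis runs along the scale's y; the rod moves on an arc of 70 mm radius about it, up and away from the robot.
- display (a joint): Display angle in rad: 0 lies flat, grows as it is raised, 1.047 is 60 degrees, stops at 1.75. Stiff hinge (0.25 N m): it stays where it is left; about 5 N at the rod moves it.
- holder: Black square holder block fixed to the table, 95 x 95 x 20 mm, with a square recess 65 x 65 mm, its floor 4 mm above the table. The shaker's foot stands in it and so cannot turn. Origin at the middle of the underside.
- shaker: Clear plastic spice shaker, 0.16 kg: square foot 62 x 62 x 6 mm, eight-sided body 56 mm across flats (flats face x, y and the diagonals) up to 80 mm, then a round neck to the mouth at 104 mm; inside 45 mm wide all the way, so pieces slide out when tipped well past level (105 to 115 degrees from upright). Origin at the middle of the foot's underside, z out of the mouth.
- cap: Perforated aluminium cap, twelve-sided cup 67 mm across flats (69 over corners), 26 mm high. Origin at the middle of its open lower rim, z towards the holed top; 82 mm above the shaker's origin when on.
- cap_top (a point): Middle of the cap's holed top, 26 mm above its origin. Bayonet: locked while the cap's x axis is 0 to 0.4 rad anticlockwise (from above) of the shaker's x axis (0 to 0.2 at the start); from 0.75 to 1.9 rad anticlockwise it lifts straight off (1.2 to 1.5 best). Clockwise it meets a stop. Turns easily.
- nutmeg0: A whole nutmeg, brown, a ball 18 mm across, origin at its middle. At the start inside the shaker. May be absent (2 to 4 are there).
- nutmeg1: A whole nutmeg, brown, a ball 18 mm across, origin at its middle. At the start inside the shaker. May be absent (2 to 4 are there).
- nutmeg2: A whole nutmeg, brown, a ball 18 mm across, origin at its middle. At the start inside the shaker. May be absent (2 to 4 are there).
- nutmeg3: A whole nutmeg, brown, a ball 18 mm across, origin at its middle. At the start inside the shaker. May be absent (2 to 4 are there).
- quill0: A cinnamon quill (double roll), reddish brown, 110 mm long (x), 26 mm wide (y), 13.6 mm high, 22 g, lying on the table in front of the holder; origin at the middle of its underside. May be absent (2 to 4 are there).
- quill1: A cinnamon quill (double roll), reddish brown, 110 mm long (x), 26 mm wide (y), 13.6 mm high, 22 g, lying on the table in front of the holder; origin at the middle of its underside. May be absent (2 to 4 are there).
- quill2: A cinnamon quill (double roll), reddish brown, 110 mm long (x), 26 mm wide (y), 13.6 mm high, 22 g, lying on the table in front of the holder; origin at the middle of its underside. May be absent (2 to 4 are there).
- quill3: A cinnamon quill (double roll), reddish brown, 110 mm long (x), 26 mm wide (y), 13.6 mm high, 22 g, lying on the table in front of the holder; origin at the middle of its underside. May be absent (2 to 4 are there).
- dish: Shallow white dish, 84 mm across, 24 mm high, near the holder; to be left alone. Origin at the middle of its underside.
- spoon: Steel spoon, 190 mm long, right of the quills; to be left alone. Origin at about its middle, at its underside.
There are look-alikes about, which are no part of the job. What is shaped like the cap but red is not meant.

How it is judged:
On the way, in this order (a step that is already met when the one before it is completed fails the run):
1. the scale's transport lock is slid fully left to its end stop (value of joint lock_knob above 0.056 m), for 0.2 s.
2. then the display is raised to about 60 degrees (50 to 70) (value of joint display between 0.87 and 1.22 rad), for 0.3 s.
3. then the cap is unscrewed and put down on the table, clear of the shaker (horizontal distance between cap and shaker above 0.06 m and height (world z) of cap below 0.035 m), for 0.2 s.
4. then all the nutmegs are in the weighing pan (x of nutmeg0 in the frame of pan between -0.085 and 0.085 m and y of nutmeg0 in the frame of pan between -0.095 and 0.095 m and z of nutmeg0 in the frame of pan between -0.01 and 0.05 m and x of nutmeg1 in the frame of pan between -0.085 and 0.085 m and y of nutmeg1 in the frame of pan between -0.095 and 0.095 m and z of nutmeg1 in the frame of pan between -0.01 and 0.05 m and x of nutmeg2 in the frame of pan between -0.085 and 0.085 m and y of nutmeg2 in the frame of pan between -0.095 and 0.095 m and z of nutmeg2 in the frame of pan between -0.01 and 0.05 m and x of nutmeg3 in the frame of pan between -0.085 and 0.085 m and y of nutmeg3 in the frame of pan between -0.095 and 0.095 m and z of nutmeg3 in the frame of pan between -0.01 and 0.05 m), for 0.3 s.
At the end, for the whole second after the job is handed in: Lock within 4 mm of its left stop; display at 50 to 70 degrees; cap on the table, middle over 60 mm from the shaker's; every nutmeg and quill lies in the pan (middle within its walls, under 50 mm above its floor); shaker upright within 8 degrees on table or in holder; at rest (all of step 2 and all of step 3 and all of step 4 and value of joint lock_knob above 0.056 m and x of quill0 in the frame of pan between -0.085 and 0.085 m and y of quill0 in the frame of pan between -0.095 and 0.095 m and z of quill0 in the frame of pan between -0.01 and 0.05 m and x of quill1 in the frame of pan between -0.085 and 0.085 m and y of quill1 in the frame of pan between -0.095 and 0.095 m and z of quill1 in the frame of pan between -0.01 and 0.05 m and x of quill2 in the frame of pan between -0.085 and 0.085 m and y of quill2 in the frame of pan between -0.095 and 0.095 m and z of quill2 in the frame of pan between -0.01 and 0.05 m and x of quill3 in the frame of pan between -0.085 and 0.085 m and y of quill3 in the frame of pan between -0.095 and 0.095 m and z of quill3 in the frame of pan between -0.01 and 0.05 m and height (world z) of shaker below 0.02 m and angle between shaker's own z axis and vertical below 0.15 rad and linear speed of each of shaker, cap, quill0, quill1, quill2, quill3 below 0.03 m/s); the robot touches nothing.
It fails at once if the dish or the spoon is shoved more than 5 cm (distance of any of dish, spoon from where it was at the start of the episode above 0.05 m).
Of quill0, quill1, quill2, quill3 only 2 to 4 are there at a start; the rules pass over those that are not, and their reading is None.
Of nutmeg0, nutmeg1, nutmeg2, nutmeg3 only 2 to 4 are there at a start; the rules pass over those that are not, and their reading is None.
At some moment in a run one of quill0, quill1, quill2, quill3 may be knocked a few centimetres aside while the robot is not near it.
It also fails if it takes over 210 s, if anything falls off the work surface, if the arm or the gripper's body presses on something with over 40 N, if the wrist force passes 120 N, or if a joint passes its speed limit or range.

ROBOT

A 6-joint arm with a two-finger parallel gripper is mounted at the origin on the work surface. World frame = base frame: x ahead of the robot, y to its left, z up, the work surface at z = 0. Lengths are in m, angles in rad, forces in N, time in s.
With the tool pointing down it reaches from about 0.35 to 0.975 m from the base axis. Payload 4.9 kg.
Tool frame: the origin (TCP) lies midway between the tips of the shut fingers; the grasp point (between the pads) lies manip.grip_depth behind it (manip.grip_depth is the distance from the TCP to the grasp point, in m); z points along the fingers, x is the direction in which the jaws open and shut, and the axes are right-handed (so a half turn about z gives the same grasp; the last joint's range is limited). The gripper opens to 85 mm and grips with 20 to 120 N. Pads are 22 mm wide; open, the fingers measure 114 mm over their backs; the gripper's body (76 mm by 85 mm) begins 54 mm behind the grasp point. The pads swing forward as they close: fully open they stand 13 mm farther back than shut.
Start: joints at [-1.357, 0.053, 1.613, -0, 1.476, -0.119], TCP at [0.204, -0.591, 0.195] pointing down, gripper open.
Joint ranges: [-3.01, 3.01], [-1.01, 2.22], [0.06, 2.58], [-1.02, 4.17], [0.09, 2.62], [-3.14, 3.14]. Speed limits (rad/s): [2.57, 2.57, 3.14, 3.14, 3.14, 3.14].

INTERFACE

Orientations are given as a unit quaternion [w, x, y, z].
In Python, from plant import state, grab_frame, ticket, manip gives the robot as it stands.
- The arm moves only by the tool carry_out, never from a script. Its argument "moves" is a list that holds one entry, the list of rows, each a list of 7 numbers: the turn, a rotation vector about the tool's x, y, z each as a share of 5 degrees, from -1 to 1, then the shift along the tool's x, y, z each as a share of 0.04 m, from -1 to 1, then the gripper command: -1 is shut, 1 is fully open, values between are in proportion. A call has 1 to 8 rows; each row shifts and turns the commanded pose from where the row before left it, along the tool's axes as they then stand; what a row does not reach is not made up. A row lasts 1/12 s, in which the tool goes at most 41.7 mm and 7.16 degrees, less where a joint would pass 70% of its speed; a pose out of reach is approached as far as the arm can. A call with a number of a shift or a turn outside -1 to 1 is refused whole. A call with a gripper value outside its range is refused whole. The fingers move at their own pace and stop on an object; the grip force is fixed at half the most. Time passes only in rows, so rows that do not move let the fingers close. It gives the time, the measured TCP pose, the force and the opening at its end, in the units of the state.
- state(): the state, without advancing time (a new reading comes with each control period).
- grab_frame(name): name is "scene" or "top"; returns a dict with "frame" (420x560x3 uint8, red, green, blue), "z_map" (420x560 float32, m along the optical axis (not along the pixel's ray), 0 where there is no reading), "K" (3x3 intrinsics, pixels), "world_from_camera" (4x4, takes a point from camera to world coordinates). Camera axes: x right, y down, z forward; pixel columns grow to the right and rows downward; lengths in m; the calibration is good to about 2 mm. A picture is of the moment at which its call begins.
- ticket.job_done(): hands the job in, once; it reports no verdict.
The state is a dict: "time": time; "joint_pos": joint angles; "joint_vel": joint speeds; "joint_efforts": joint torques, N m; "tool_pos": TCP position; "tool_rot": TCP orientation; "contact_force": force on the tool from outside, world axes, zero at the start; "ft_torque": the same for the moment, N m; "gripper_width": opening from 0.0 (shut) to 1.0 (fully open).
Only numpy, scipy, OpenCV 4.12 (cv2) and the standard library are available. Lean on these libraries where they do the work, as an engineer would, in place of code of your own. Each camera call takes 0.05 s, during which the arm holds its last target.

## Working session

There is one attempt and no reset: what is moved stays moved. The work goes in short steps, Python scripts to look and compute and a tool call to move; the robot and the scene stay as the last step left them, time stands still between calls to the robot, and variables do not carry over. Pictures are saved under pics/ and viewed, and the job is handed in when it is done.

Besides the shell and the picture viewer there is one more tool, called after "Call:" as name(argument=value, ...) on one line, values as JSON. carry_out: Moves the arm, as the interface text tells. Shift numbers are shares of 0.04 m and turn numbers shares of 5 degrees, none past 1 either way. Its arguments: {"type":"object","properties":{"moves":{"type":"array"}},"required":["moves"]}

```bash
ls; mkdir -p pics; cat > h.py <<'E'
import numpy as np, cv2
from plant import state, grab_frame, ticket, manip
from scipy.spatial.transform import Rotation as R
def snap(n,f):
    d=grab_frame(n); np.savez('%s_%s.npz'%(n,f),**d); cv2.imwrite('pics/%s_%s.png'%(n,f),d['frame'][:,:,::-1]); return d
def load(n,f): return dict(np.load('%s_%s.npz'%(n,f)))
def cloud(d):
    z=d['z_map'];h,w=z.shape;u,v=np.meshgrid(np.arange(w),np.arange(h));K=d['K']
    p=np.stack([(u-K[0,2])/K[0,0]*z,(v-K[1,2])/K[1,1]*z,z],-1)
    M=d['world_from_camera'];return p@M[:3,:3].T+M[:3,3]
def crop(n,f,u0,v0,u1,v1,s,o):
    im=cv2.imread('pics/%s_%s.png'%(n,f))[v0:v1,u0:u1]
    cv2.imwrite('pics/%s.png'%o,cv2.resize(im,None,fx=s,fy=s,interpolation=cv2.INTER_CUBIC))
E
python3 - <<'E'
from h import *
for n in('scene','top'):
    d=snap(n,'0');print(n,d['K'].tolist(),d['world_from_camera'].round(3).tolist())
print(state(),manip.grip_depth,[a for a in dir(manip) if a[0]!='_'])
E
```

```text
pics
scene [[405.4067615769644, 0.0, 279.6340470245795], [0.0, 405.4067615769644, 208.12555103889358], [0.0, 0.0, 1.0]] [[-0.235, 0.542, -0.807, 1.393], [0.972, 0.148, -0.184, 0.105], [0.02, -0.827, -0.562, 0.656], [0.0, 0.0, 0.0, 1.0]]
top [[401.54126035667423, 0.0, 281.76555634443093], [0.0, 401.54126035667423, 208.61808203237638], [0.0, 0.0, 1.0]] [[0.006, -0.982, 0.189, 0.395], [-1.0, -0.007, -0.007, -0.09], [0.008, -0.189, -0.982, 1.053], [0.0, 0.0, 0.0, 1.0]]
{'time': 0.1, 'joint_pos': array([-1.35701641e+00,  5.33130113e-02,  1.61414076e+00, -4.90360624e-06,
        1.47603617e+00, -1.19002060e-01]), 'joint_vel': array([ 5.81029050e-04,  9.37094739e-05, -3.88812312e-03, -4.15396289e-04,
       -1.25503641e-03,  4.71437919e-04]), 'joint_efforts': array([ 3.90517507e-04, -3.94907212e+01, -3.71364212e+01, -7.72772592e-05,
        3.91459369e-03, -9.33416970e-06]), 'tool_pos': array([ 0.20403282, -0.59008551,  0.19348181]), 'tool_rot': array([-6.36459821e-04,  8.14454691e-01, -5.80226383e-01, -7.03460151e-04]), 'contact_force': array([ 0.59497706, -0.4138069 ,  0.30317907]), 'ft_torque': array([-0.03559189,  0.01495229, -0.00809663]), 'gripper_width': 0.9990184811012958} 0.0187 ['IKError', 'grip_depth']
```

View pics/scene_0.png

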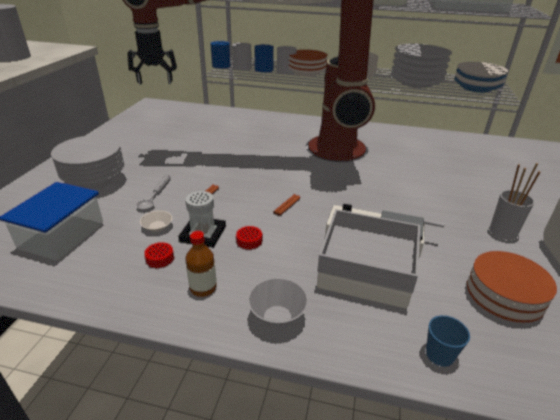

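View pics/top_0.png

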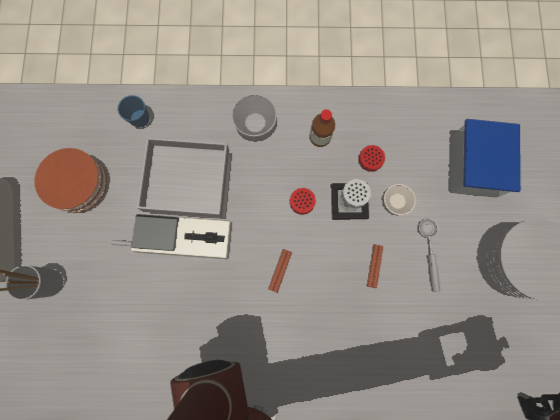

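Top view: the pan is at about (187,178) and the console below it, with the display at (155,233), the rod end at (113,242) and the lock at (205,237). The shaker is in its holder at (355,195). There are two quills, (280,271) and (375,266). The dish is at (400,200) and the spoon at (430,255). The red caps at (302,200) and (372,157) are decoys; the metal-coloured cap on the shaker is the real one.

```bash
python3 - <<'E'
from h import *
crop('top','0',100,130,260,270,5,'c1');crop('top','0',260,140,450,300,4,'c2')
d=load('top','0');c=cloud(d)
for u,v in [(205,237),(155,233),(130,243),(122,242),(187,178),(357,193),(280,271),(375,266),(400,200),(302,200)]: print(u,v,c[v,u].round(4))
E
```

```text
205 237 [0.5102 0.0885 0.0868]
155 233 [0.5218 0.216  0.0658]
130 243 [0.4966 0.2753 0.0667]
122 242 [0.4989 0.295  0.0669]
187 178 [0.665  0.1462 0.0575]
357 193 [ 0.6159 -0.2773  0.1129]
280 271 [ 0.4328 -0.0935  0.0134]
375 266 [ 0.4469 -0.3377  0.0136]
400 200 [ 0.6238 -0.4148  0.001 ]
302 200 [ 0.6165 -0.1498  0.0259]
```

View pics/c1.png

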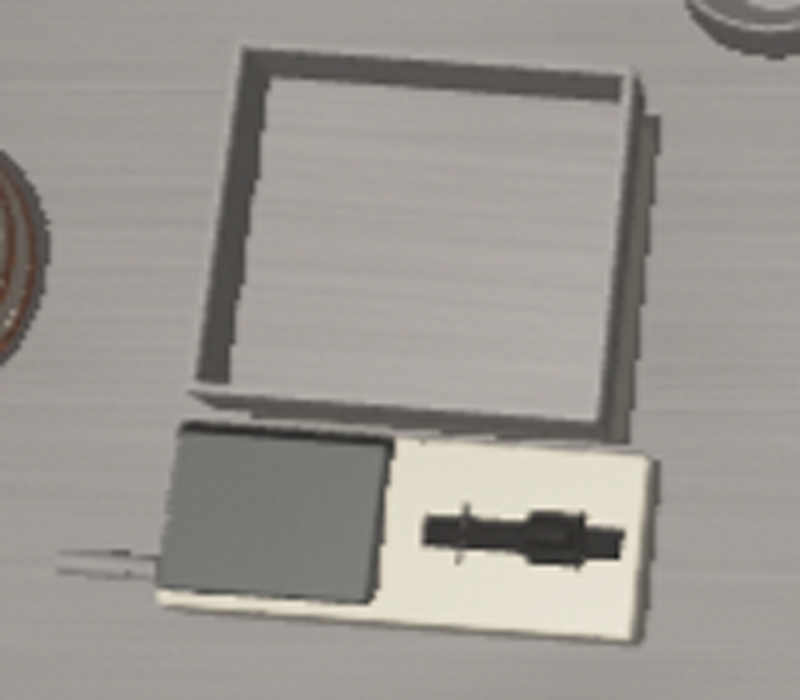

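View pics/c2.png

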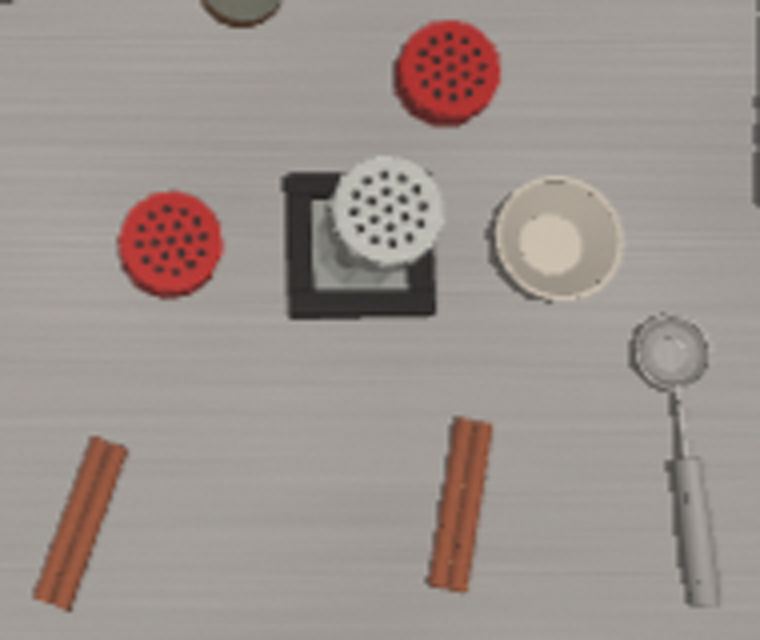

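```bash
cat >> h.py <<'E'
def rect(P):
    r=cv2.minAreaRect((P[:,:2]*1000).astype(np.float32)); return np.round(np.array(r[0]),1),np.round(r[1],1),round(r[2],1)
E
python3 - <<'E'
from h import *
d=load('top','0');c=cloud(d);V,U=np.mgrid[:420,:560]
rgb=d['frame'].astype(int)
def sel(u0,v0,u1,v1,z0,z1,m=True):
    k=(U>=u0)&(U<u1)&(V>=v0)&(V<v1)&(c[...,2]>z0)&(c[...,2]<z1)&m; return c[k]
for n,a in dict(rim=(130,130,240,220,.097,.11),console=(120,210,240,265,.045,.054),fin=(180,225,235,250,.078,.095),disp=(130,215,182,255,.058,.075),rod=(105,235,133,250,.04,.075),cap=(335,175,380,215,.105,.118),holder=(325,175,375,225,.012,.024),q0=(262,240,300,300,.008,.02),q1=(360,240,390,295,.008,.02),dish=(380,180,420,220,.018,.03),spoon=(415,215,445,295,.004,.04)).items():
    P=sel(*a); print(n,len(P),P.mean(0).round(4),P.max(0).round(3),rect(P))
E
```

```text
rim 785 [0.6615 0.1531 0.1025] [0.757 0.254 0.108] (array([660.7, 148.5]), array([201. , 180.7]), 86.2)
console 1944 [0.5118 0.1143 0.0501] [0.574 0.279 0.054] (array([526. , 156.7]), array([238.7, 110. ]), 86.2)
fin 49 [0.5128 0.0799 0.0871] [0.518 0.091 0.091] (array([512.8,  80.1]), array([10.1, 21.5]), 1.0)
disp 1445 [0.5238 0.2185 0.0646] [0.568 0.277 0.071] (array([525.2, 220.9]), array([109.2,  84.7]), 86.2)
rod 119 [0.4974 0.2946 0.064 ] [0.512 0.324 0.07 ] (array([494.3, 296.2]), array([27.4, 54.7]), 8.2)
cap 611 [ 0.618  -0.2753  0.1123] [ 0.652 -0.242  0.117] (array([ 618.4, -275.8]), array([66.6, 65.9]), 39.6)
holder 534 [ 0.6034 -0.2636  0.0194] [ 0.665 -0.228  0.024] (array([ 618.1, -276. ]), array([94.6, 95.8]), 0.7)
q0 422 [ 0.4343 -0.0921  0.0128] [ 0.489 -0.063  0.019] (array([434.9, -92.3]), array([ 25.7, 109.3]), 70.0)
q1 417 [ 0.4479 -0.3368  0.0131] [ 0.504 -0.316  0.018] (array([ 448.5, -337.4]), array([ 26.1, 109.9]), 79.1)
dish 288 [ 0.623  -0.4088  0.0226] [ 0.662 -0.365  0.029] (array([ 621.7, -406.4]), array([83.3, 81.2]), 88.9)
spoon 645 [ 0.4821 -0.4842  0.013 ] [ 0.583 -0.444  0.024] (array([ 481.1, -484.1]), array([ 75.4, 207. ]), 85.8)
```

```bash
cat >> h.py <<'E'
def down(psi_deg):
    return R.from_euler('z',psi_deg,degrees=True)*R.from_euler('x',180,degrees=True)
def tr():
    s=state();q=s['tool_rot'];return np.array(s['tool_pos']),R.from_quat([q[1],q[2],q[3],q[0]]),s
def plan(p,Rt,g,smax=.95,start=None):
    """rows from start (default: now) to target TCP pose"""
    if start is None: p0,R0,_=tr()
    else: p0,R0=start
    dv=(R0.inv()*Rt).as_rotvec(degrees=True);D=np.array(p)-p0
    n=max(1,int(np.ceil(max(np.linalg.norm(D)/.04/smax,np.linalg.norm(dv)/5/smax))))
    print(n,'rows');cp=p0
    for i in range(n):
        Ri=R0*R.from_rotvec(dv*i/n,degrees=True)
        sh=Ri.inv().apply(D/n)/.04
        print([*map(float,np.round(np.r_[dv/n/5,sh],2)),g])
    return np.array(p),Rt
S=R.from_euler('z',-3.8,degrees=True);PAN=np.array([.6607,.1485,.06])
def sc(x,y,z): # scale frame, z absolute
    v=PAN+S.apply([x,y,0]);v[2]=z;return v
E
python3 - <<'E'
from h import *
print(sc(-143.5e-3,-.078,0),sc(-.1435,-.018,0),sc(-.171,.146,0),sc(-.101,.146,0))
plan(sc(-.1435,-.078,.15),down(-3.8),-0.1)
E
```

```text
[0.51234613 0.08018179 0.        ] [0.51632256 0.14004988 0.        ] [0.49975194 0.30551185 0.        ] [0.56959804 0.30087268 0.        ]
20 rows
[-0.0, 0.0, -0.67, -0.67, -0.64, 0.06, -0.1]
[-0.0, 0.0, -0.67, -0.63, -0.68, 0.06, -0.1]
[-0.0, 0.0, -0.67, -0.59, -0.71, 0.06, -0.1]
[-0.0, 0.0, -0.67, -0.54, -0.74, 0.06, -0.1]
[-0.0, 0.0, -0.67, -0.5, -0.78, 0.06, -0.1]
[-0.0, 0.0, -0.67, -0.45, -0.8, 0.06, -0.1]
[-0.0, 0.0, -0.67, -0.41, -0.83, 0.06, -0.1]
[-0.0, 0.0, -0.67, -0.36, -0.85, 0.06, -0.1]
[-0.0, 0.0, -0.67, -0.31, -0.87, 0.06, -0.1]
[-0.0, 0.0, -0.67, -0.25, -0.89, 0.05, -0.1]
[-0.0, 0.0, -0.67, -0.2, -0.9, 0.05, -0.1]
[-0.0, 0.0, -0.67, -0.15, -0.91, 0.05, -0.1]
[-0.0, 0.0, -0.67, -0.1, -0.92, 0.05, -0.1]
[-0.0, 0.0, -0.67, -0.04, -0.92, 0.05, -0.1]
[-0.0, 0.0, -0.67, 0.01, -0.92, 0.05, -0.1]
[-0.0, 0.0, -0.67, 0.07, -0.92, 0.05, -0.1]
[-0.0, 0.0, -0.67, 0.12, -0.91, 0.05, -0.1]
[-0.0, 0.0, -0.67, 0.17, -0.91, 0.05, -0.1]
[-0.0, 0.0, -0.67, 0.23, -0.89, 0.05, -0.1]
[-0.0, 0.0, -0.67, 0.28, -0.88, 0.05, -0.1]
```

Call:
carry_out(moves=[[[0,0,-0.67,-0.67,-0.64,0,-0.1],[0,0,-0.67,-0.63,-0.68,0,-0.1],[0,0,-0.67,-0.59,-0.71,0,-0.1],[0,0,-0.67,-0.54,-0.74,0,-0.1],[0,0,-0.67,-0.5,-0.78,0,-0.1],[0,0,-0.67,-0.45,-0.8,0,-0.1],[0,0,-0.67,-0.41,-0.83,0,-0.1],[0,0,-0.67,-0.36,-0.85,0,-0.1]]])

```text
time: 0.77
tool_pos: [0.3277, -0.3203, 0.1941]
tool_rot: [-0.0, 0.927, -0.375, -0.0]
contact_force: [1.0, -0.1, 0.7]
gripper_width: 0.45
```

Call:
carry_out(moves=[[[0,0,-0.67,-0.31,-0.87,0,-0.1],[0,0,-0.67,-0.25,-0.89,0,-0.1],[0,0,-0.67,-0.2,-0.9,0,-0.1],[0,0,-0.67,-0.15,-0.91,0,-0.1],[0,0,-0.67,-0.1,-0.92,0,-0.1],[0,0,-0.67,-0.04,-0.92,0,-0.1],[0,0,-0.67,0.01,-0.92,0,-0.1],[0,0,-0.67,0.07,-0.92,0,-0.1]]])

```text
time: 1.43
tool_pos: [0.4515, -0.0522, 0.1943]
tool_rot: [0.0, 0.989, -0.149, -0.0]
contact_force: [1.6, -0.2, -0.1]
gripper_width: 0.451
```

Call:
carry_out(moves=[[[0,0,-0.67,0.12,-0.91,0,-0.1],[0,0,-0.67,0.17,-0.91,0,-0.1],[0,0,-0.67,0.23,-0.89,0,-0.1],[0,0,-0.67,0.28,-0.88,0,-0.1],[0,0,0,0,0,0,-0.1],[0,0,0,0,0,0,-0.1]]])

```text
time: 1.93
tool_pos: [0.5131, 0.081, 0.1938]
tool_rot: [0.0, 0.999, -0.033, -0.001]
contact_force: [-0.5, -0.8, 0.4]
gripper_width: 0.445
```

```bash
python3 - <<'E'
from h import *
p,r,s=tr();print(p,s['gripper_width'],s['contact_force'],r.as_matrix()[:,0])
plan(sc(-.1435,-.078,.0575),down(-3.8),-0.1)
E
```

```text
[0.51311094 0.08104402 0.1938065 ] 0.4452666659531788 [-0.51069619 -0.80615683  0.41077178] [ 0.99785333 -0.06546417 -0.00178168]
4 rows
[0.0, 0.01, 0.0, -0.0, 0.01, 0.85, -0.1]
[0.0, 0.01, 0.0, -0.0, 0.01, 0.85, -0.1]
[0.0, 0.01, 0.0, -0.0, 0.01, 0.85, -0.1]
[0.0, 0.01, 0.0, -0.0, 0.01, 0.85, -0.1]
```

Call:
carry_out(moves=[[[0,0,0,0,0,0.9,-0.1],[0,0,0,0,0,0.9,-0.1],[0,0,0,0,0,0.9,-0.1],[0,0,0,0,0,0.68,-0.1],[0,0,0,0,0,0,-0.1],[0,0,0,0,0,0,-0.1]]])

```text
time: 2.43
tool_pos: [0.5115, 0.0785, 0.0579]
tool_rot: [0.0, 0.999, -0.035, -0.002]
contact_force: [0.4, 0.6, 0.2]
gripper_width: 0.451
```

Call:
carry_out(moves=[[[0,0,0,0,0,0,-1],[0,0,0,0,0,0,-1],[0,0,0,0,0,0,-1],[0,0,0,0,0,0,-1],[0,0,0,0,0,0,-1]]])

```text
time: 2.85
tool_pos: [0.5143, 0.0796, 0.0608]
tool_rot: [-0.0, 0.999, -0.034, 0.001]
contact_force: [-0.6, -0.2, 0.2]
gripper_width: -0.002
```

```bash
python3 - <<'E'
from h import *
snap('top','1');crop('top','1',130,200,250,280,6,'c3')
snap('scene','1');crop('scene','1',290,180,450,300,5,'c4')
print(tr()[2])
E
```

```text
{'time': 2.95, 'joint_pos': array([ 1.05557294e-02, -7.61380450e-02,  1.97464603e+00, -4.94599800e-05,
        1.24204227e+00,  7.90899011e-02]), 'joint_vel': array([ 1.78024578e-03,  4.72793130e-03,  6.13361715e-03, -1.55294129e-03,
       -1.14915409e-03, -4.30265208e-05]), 'joint_efforts': array([-3.11986241e-02, -3.06822503e+01, -3.40196514e+01, -1.52448134e-03,
       -6.21590894e-03,  1.17173548e-05]), 'tool_pos': array([0.51372228, 0.07961225, 0.06004489]), 'tool_rot': array([ 3.25786273e-08,  9.99413078e-01, -3.42524078e-02,  5.21721491e-04]), 'contact_force': array([-0.18833363,  0.53885642,  0.26818806]), 'ft_torque': array([-0.00876935, -0.02092868,  0.04160275]), 'gripper_width': -0.0005634125729636164}
```

View pics/c3.png

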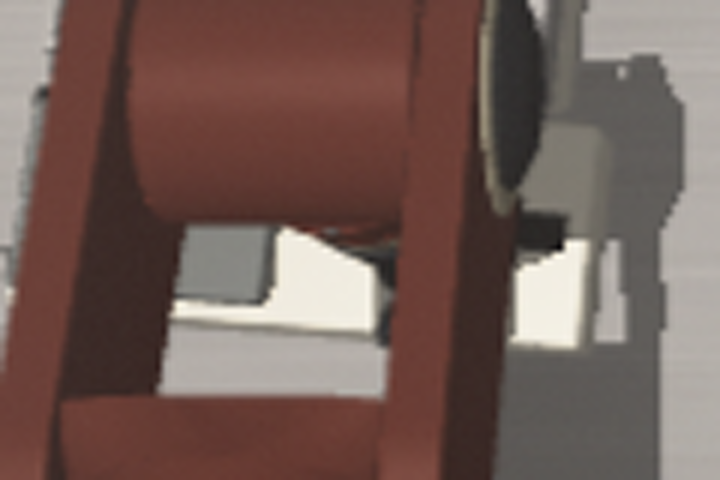

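View pics/c4.png

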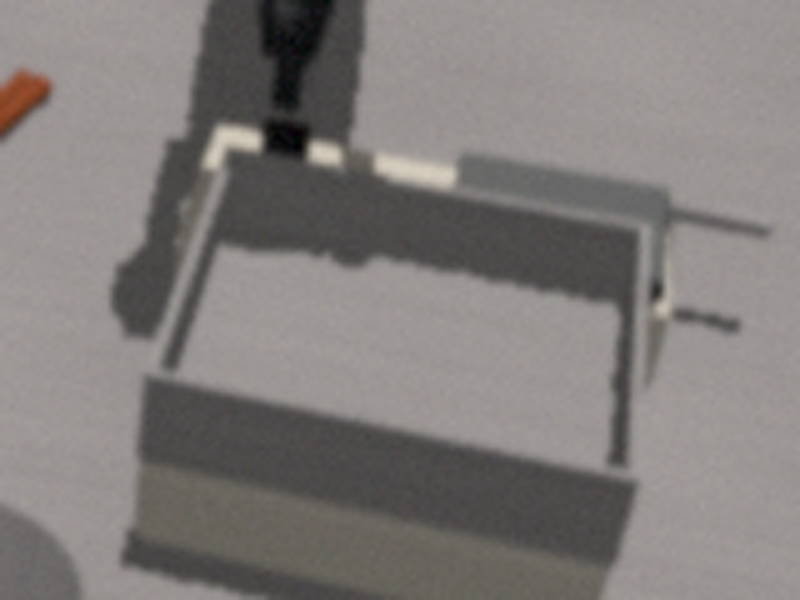

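```bash
python3 - <<'E'
from h import *
d=load('scene','1');c=cloud(d)
for v in range(184,213,2): print(v,[tuple(c[v,u].round(3)) for u in (342,345,348,351,354)])
for _ in range(3): print(grab_frame('top')['K'][0,0]*0,tr()[0])
E
```

```text
184 [(np.float64(0.574), np.float64(0.064), np.float64(0.179)), (np.float64(0.576), np.float64(0.071), np.float64(0.182)), (np.float64(0.579), np.float64(0.078), np.float64(0.184)), (np.float64(0.573), np.float64(0.085), np.float64(0.182)), (np.float64(0.532), np.float64(0.091), np.float64(0.159))]
186 [(np.float64(0.567), np.float64(0.065), np.float64(0.17)), (np.float64(0.566), np.float64(0.071), np.float64(0.171)), (np.float64(0.571), np.float64(0.078), np.float64(0.175)), (np.float64(0.574), np.float64(0.085), np.float64(0.177)), (np.float64(0.509), np.float64(0.091), np.float64(0.14))]
188 [(np.float64(0.559), np.float64(0.065), np.float64(0.16)), (np.float64(0.559), np.float64(0.072), np.float64(0.161)), (np.float64(0.563), np.float64(0.079), np.float64(0.165)), (np.float64(0.568), np.float64(0.086), np.float64(0.168)), (np.float64(0.275), np.float64(0.088), np.float64(-0.004))]
190 [(np.float64(0.552), np.float64(0.065), np.float64(0.15)), (np.float64(0.546), np.float64(0.072), np.float64(0.148)), (np.float64(0.546), np.float64(0.079), np.float64(0.149)), (np.float64(0.556), n
[... 2812 characters left out ...]
.float64(0.517), np.float64(0.07), np.float64(0.07)), (np.float64(0.52), np.float64(0.077), np.float64(0.073)), (np.float64(0.522), np.float64(0.085), np.float64(0.076)), (np.float64(0.514), np.float64(0.092), np.float64(0.072)), (np.float64(0.478), np.float64(0.099), np.float64(0.05))]
212 [(np.float64(0.573), np.float64(0.072), np.float64(0.101)), (np.float64(0.569), np.float64(0.079), np.float64(0.1)), (np.float64(0.568), np.float64(0.087), np.float64(0.101)), (np.float64(0.569), np.float64(0.094), np.float64(0.102)), (np.float64(0.484), np.float64(0.1), np.float64(0.047))]
0.0 [0.51351727 0.07961567 0.05975027]
0.0 [0.5134112  0.07963288 0.0595873 ]
0.0 [0.51333647 0.07963354 0.05947507]
```

```bash
python3 - <<'E'
from h import *
snap('scene','2');crop('scene','2',310,130,390,230,8,'c5')
# project TCP
d=load('scene','2');M=np.linalg.inv(d['world_from_camera'])
for P in [(.5133,.0796,.0595),(.5133,.0796,.0782),(.5133,.0796,.1)]:
    q=M[:3,:3]@P+M[:3,3];print(P,(d['K']@q/q[2])[:2])
E
```

```text
(0.5133, 0.0796, 0.0595) [345.58826154 213.05322572]
(0.5133, 0.0796, 0.0782) [346.4011632 207.0661637]
(0.5133, 0.0796, 0.1) [347.36983836 199.93182196]
```

View pics/c5.png

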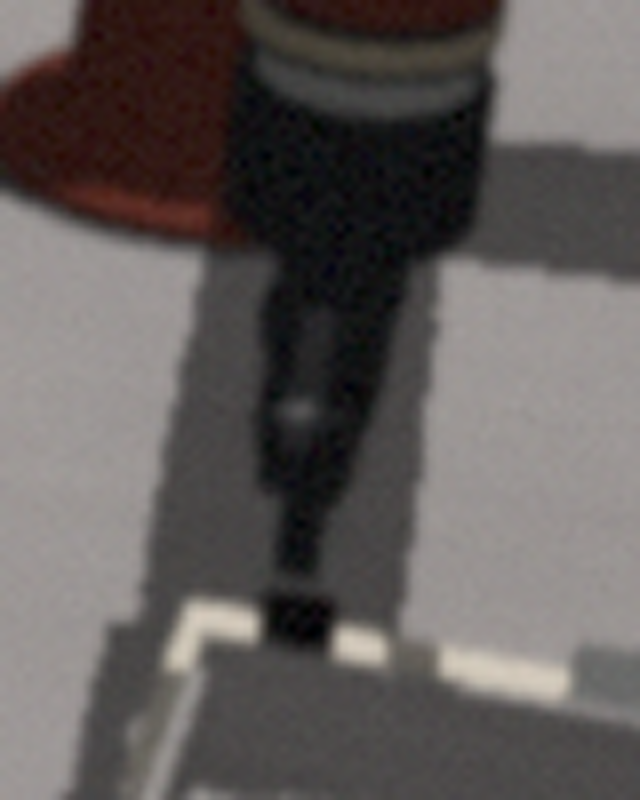

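```bash
python3 - <<'E'
from h import *
d=load('scene','0');c=cloud(d);M=np.linalg.inv(d['world_from_camera'])
for P in [(.204,-.591,.195),(.204,-.591,.214)]:
    q=M[:3,:3]@P+M[:3,3];print(P,(d['K']@q/q[2])[:2],q[2])
V,U=np.mgrid[:420,:560]
k=(U>110)&(U<200)&(V<100)&(c[...,2]>.1)&(c[...,0]<.5)&(c[...,0]>0)&(c[...,1]<-.4)
P=c[k];print(len(P),P.min(0),P.max(0));o=np.argsort(P[:,2])[:25];print(P[o].round(3))
crop('scene','0',110,20,200,100,8,'c6')
E
```

```text
(0.204, -0.591, 0.195) [157.48497583  97.69491387] 1.34562292049951
(0.204, -0.591, 0.214) [156.62316143  92.04011867] 1.3349468031393825
2475 [ 0.17325004 -0.65808863  0.24236282] [ 0.27534278 -0.41874465  0.49630907]
[[ 0.196 -0.546  0.242]
 [ 0.199 -0.548  0.243]
 [ 0.226 -0.629  0.244]
 [ 0.2   -0.541  0.244]
 [ 0.192 -0.545  0.245]
 [ 0.231 -0.634  0.245]
 [ 0.23  -0.63   0.245]
 [ 0.224 -0.63   0.246]
 [ 0.201 -0.547  0.247]
 [ 0.228 -0.635  0.247]
 [ 0.191 -0.545  0.248]
 [ 0.231 -0.63   0.248]
 [ 0.204 -0.542  0.248]
 [ 0.221 -0.631  0.248]
 [ 0.194 -0.54   0.249]
 [ 0.227 -0.643  0.249]
 [ 0.198 -0.548  0.249]
 [ 0.216 -0.634  0.25 ]
 [ 0.23  -0.637  0.25 ]
 [ 0.201 -0.543  0.251]
 [ 0.23  -0.633  0.251]
 [ 0.194 -0.543  0.252]
 [ 0.234 -0.627  0.252]
 [ 0.197 -0.538  0.253]
 [ 0.216 -0.633  0.253]]
```

View pics/c6.png

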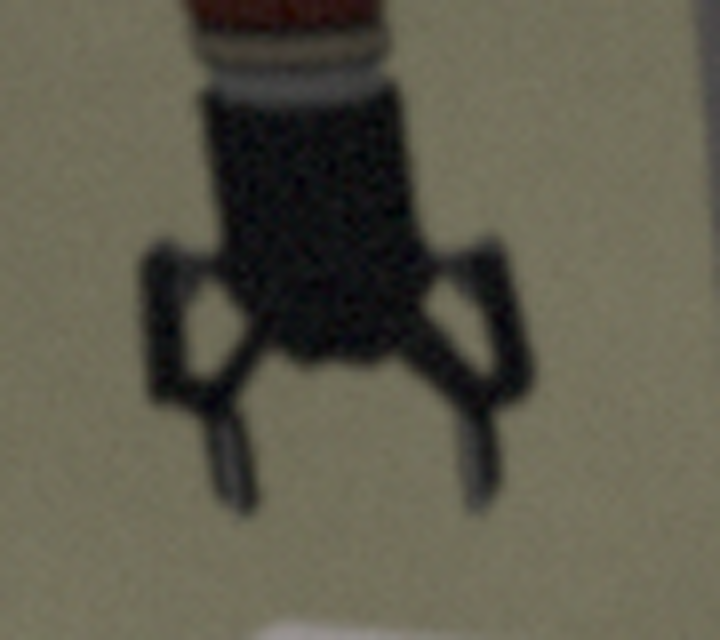

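The picture disagrees with the readings. The shut fingertips show at (347,202), just above the fin at z ≈ 0.097, but the reported TCP z is 0.0595. At the start the tips also sat about 35 mm above where the reading puts them. So I'll treat the real tips as about 36 mm behind the reported TCP and check that by feel: open the fingers, then go down in small steps watching the force.

Call:
carry_out(moves=[[[0,0,0,0,0,0,-0.1],[0,0,0,0,0,0,-0.1],[0,0,0,0,0,0,-0.1],[0,0,0,0,0,0.4,-0.1],[0,0,0,0,0,0.25,-0.1],[0,0,0,0,0,0,-0.1]]])

```text
time: 3.65
tool_pos: [0.511, 0.0796, 0.0306]
tool_rot: [0.0, 0.999, -0.034, -0.003]
contact_force: [-0.4, -1.0, -0.6]
gripper_width: 0.449
```

Call:
carry_out(moves=[[[0,0,0,0,0,0,-1],[0,0,0,0,0,0,-1],[0,0,0,0,0,0,-1],[0,0,0,0,0,0,-1]]])

```text
time: 3.98
tool_pos: [0.5123, 0.0797, 0.0339]
tool_rot: [0.0, 0.999, -0.034, -0.001]
contact_force: [-5.3, 0.4, 2.9]
gripper_width: 0.126
```

```bash
python3 - <<'E'
from h import *
print(tr()[0],tr()[2]['contact_force'])
snap('scene','3');crop('scene','3',310,130,390,230,8,'c7')
E
```

```text
[0.51232052 0.07965186 0.03388749] [-5.26933239  0.41716953  2.92834282]
```

View pics/c7.png

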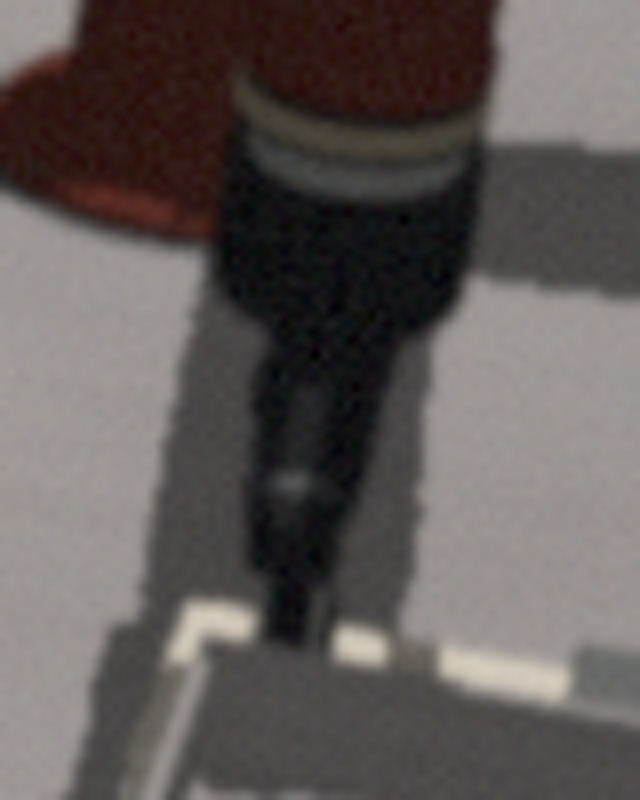

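The fingers now hold the fin: opening is 0.126, about 11 mm. Sliding left along the scale's +y, which is tool −y.

Call:
carry_out(moves=[[[0,0,0,0,-0.25,0,-1],[0,0,0,0,-0.35,0,-1],[0,0,0,0,-0.35,0,-1],[0,0,0,0,-0.35,0,-1],[0,0,0,0,-0.25,0,-1],[0,0,0,0,-0.06,0,-1],[0,0,0,0,0,0,-1]]])

```text
time: 4.62
tool_pos: [0.5155, 0.1297, 0.0337]
tool_rot: [0.016, 0.999, -0.033, -0.004]
contact_force: [-11.4, -49.8, 11.7]
gripper_width: 0.126
```

```bash
python3 - <<'E'
from h import *
p,r,s=tr();print(p,s['contact_force'],s['gripper_width'], S.inv().apply(p-PAN))
snap('scene','4');crop('scene','4',310,130,410,250,6,'c8')
E
```

```text
[0.51550749 0.12971824 0.03370929] [-11.39234653 -49.75004724  11.72927894] 0.12603125898556533 [-0.14362856 -0.02836294 -0.02629071]
```

View pics/c8.png

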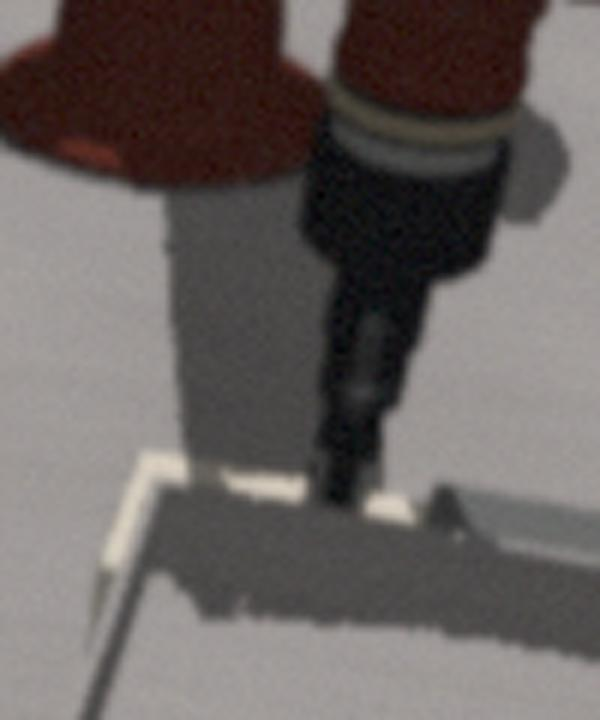

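```bash
python3 - <<'E'
from h import *
d=load('scene','4');M=np.linalg.inv(d['world_from_camera'])
for y in(-.078,-.03,-.018):
  P=sc(-.1435,y,.0875); q=M[:3,:3]@P+M[:3,3];print(y,(d['K']@q/q[2])[:2])
c=cloud(d)
for v in (206,208,210,212): print(v,[(u,*map(float,c[v,u].round(3))) for u in range(358,380,2)])
p,r,s=tr();print(r.as_euler('xyz',degrees=True),s['contact_force'],s['ft_torque'],p)
E
```

```text
-0.078 [347.07827856 203.87692539]
-0.03 [365.9822213  207.33094497]
-0.018 [370.77408905 208.20648745]
206 [(358, 0.374, 0.109, -0.004), (360, 0.376, 0.114, -0.001), (362, 0.374, 0.12, -0.002), (364, 0.53, 0.122, 0.1), (366, 0.537, 0.127, 0.105), (368, 0.555, 0.131, 0.118), (370, 0.551, 0.136, 0.116), (372, 0.561, 0.14, 0.123), (374, 0.366, 0.154, -0.001), (376, 0.365, 0.16, -0.001), (378, 0.365, 0.165, 0.0)]
208 [(358, 0.384, 0.109, -0.004), (360, 0.387, 0.115, -0.001), (362, 0.52, 0.119, 0.087), (364, 0.536, 0.123, 0.098), (366, 0.535, 0.128, 0.098), (368, 0.536, 0.133, 0.1), (370, 0.53, 0.138, 0.096), (372, 0.376, 0.149, -0.002), (374, 0.374, 0.155, -0.002), (376, 0.377, 0.16, 0.0), (378, 0.372, 0.166, -0.002)]
210 [(358, 0.473, 0.11, 0.048), (360, 0.472, 0.115, 0.048), (362, 0.53, 0.119, 0.087), (364, 0.534, 0.124, 0.091), (366, 0.535, 0.129, 0.092), (368, 0.538, 0.133, 0.095), (370, 0.528, 0.138, 0.089), (372, 0.386, 0.15, -0.003), (374, 0.385, 0.155, -0.002), (376, 0.383, 0.161, -0.002), (378, 0.384, 0.166, -0.001)]
212 [(358, 0.486, 0.111, 0.05), (360, 0.484, 0.116, 0.05), (362, 0.525, 0.12, 0.078), (364, 0.536, 0.125, 0.086), (366, 0.535, 0.129, 0.086), (368, 0.534, 0.134, 0.087), (370, 0.53, 0.139, 0.085), (372, 0.472, 0.147, 0.048), (374, 0.397, 0.156, -0.001), (376, 0.396, 0.161, -0.001), (378, 0.397, 0.167, 0.001)]
[178.23787332   0.37739636  -3.77560093] [-10.61286169 -47.85626049  11.04646987] [-7.48117768  1.78381464  0.06501817] [0.51552774 0.12972809 0.03371903]
```

```bash
python3 - <<'E'
from h import *
d=load('top','0');c=cloud(d)
for u,v in [(184,236),(185,236),(192,236),(193,231),(193,242),(205,237),(211,237),(216,231),(216,243),(224,238),(225,239)]:
    p=c[v,u];print(u,v,p.round(4),(S.inv().apply(p-PAN)*1000).round(1),d['frame'][v,u])
E
```

```text
184 236 [0.5167 0.1477 0.0508] [-143.7  -10.3   -9.2] [147 142 131]
185 236 [0.5168 0.1454 0.0501] [-143.4  -12.7   -9.9] [67 65 61]
192 236 [0.5169 0.128  0.0497] [-142.1  -30.   -10.3] [58 57 55]
193 231 [0.5302 0.1271 0.0448] [-128.7  -30.   -15.2] [130 127 118]
193 242 [0.5015 0.124  0.0531] [-157.2  -35.    -6.9] [227 223 206]
205 237 [0.5102 0.0885 0.0868] [-146.2  -69.9   26.8] [56 55 53]
211 237 [0.5099 0.0734 0.0902] [-145.5  -84.9   30.2] [65 62 61]
216 231 [0.5294 0.0676 0.0542] [-125.7  -89.4   -5.8] [227 222 206]
216 243 [0.4994 0.0667 0.0527] [-155.5  -92.3   -7.3] [199 191 177]
224 238 [0.5128 0.0481 0.0463] [-140.9 -110.   -13.7] [157 153 141]
225 239 [0.5099 0.045  0.0496] [-143.6 -113.2  -10.4] [220 215 198]
```

The slot marks on the console sit at scale y −32 and −91 mm, which is exactly 60 mm apart. The fin started at −78 and is now at about −29, and the force rose to 50 N, so it is against the left stop. I'll ease back, open and lift.

Call:
carry_out(moves=[[[0,0,0,0,0.15,0,-1],[0,0,0,0,0.12,0,-1],[0,0,0,0,0,0,-0.2],[0,0,0,0,0,0,-0.2],[0,0,0,0,0,-0.9,-0.2],[0,0,0,0,0,-0.9,-0.2],[0,0,0,0,0,-0.9,-0.2],[0,0,0,0,0,0,-0.2]]])

```text
time: 5.33
tool_pos: [0.5228, 0.1344, 0.1514]
tool_rot: [-0.001, 0.999, -0.034, 0.008]
contact_force: [-0.1, -0.1, 0.9]
gripper_width: 0.406
```

```bash
python3 - <<'E'
from h import *
p,r,s=tr();print(p,s['contact_force'],s['gripper_width'])
d=snap('scene','5');crop('scene','5',300,130,460,250,5,'c8')
a=plan(sc(-.171,.146,.12),down(-3.8),-0.2)
a=plan(sc(-.171,.146,.004),down(-3.8),-0.2,start=a)
E
```

```text
[0.52278969 0.1344016  0.15144012] [-0.14762742 -0.09179832  0.93957076] 0.40625306566321673
5 rows
[-0.01, -0.03, -0.0, -0.17, -0.85, 0.14, -0.2]
[-0.01, -0.03, -0.0, -0.17, -0.85, 0.14, -0.2]
[-0.01, -0.03, -0.0, -0.17, -0.85, 0.14, -0.2]
[-0.01, -0.03, -0.0, -0.16, -0.85, 0.14, -0.2]
[-0.01, -0.03, -0.0, -0.16, -0.85, 0.14, -0.2]
4 rows
[0.0, 0.0, 0.0, 0.0, -0.0, 0.72, -0.2]
[0.0, 0.0, 0.0, 0.0, -0.0, 0.72, -0.2]
[0.0, 0.0, 0.0, 0.0, -0.0, 0.72, -0.2]
[0.0, 0.0, 0.0, 0.0, -0.0, 0.72, -0.2]
```

View pics/c8.png

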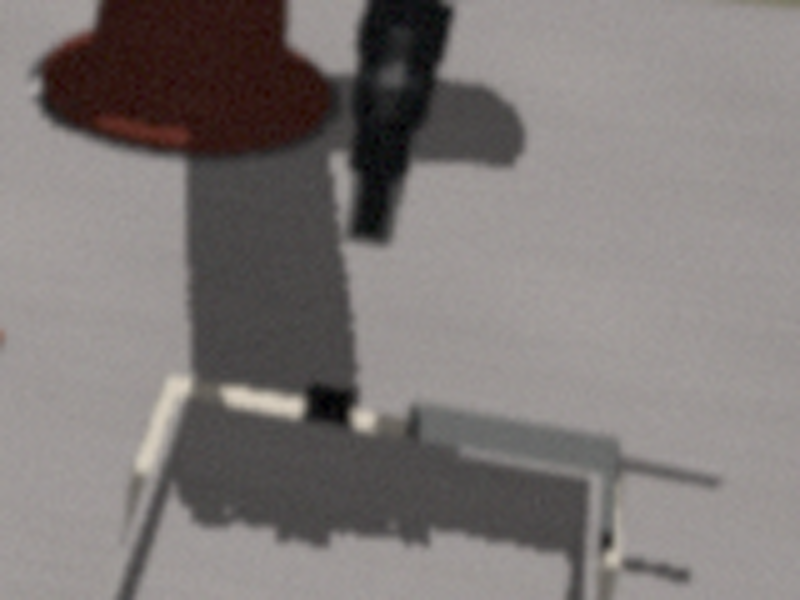

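Call:
carry_out(moves=[[[0,-0.03,0,-0.17,-0.85,0.14,-0.2],[0,-0.03,0,-0.17,-0.85,0.14,-0.2],[0,-0.03,0,-0.17,-0.85,0.14,-0.2],[0,-0.03,0,-0.16,-0.85,0.14,-0.2],[0,-0.03,0,-0.16,-0.85,0.14,-0.2],[0,0,0,0,0,0,-0.2],[0,0,0,0,0,0,-0.2]]])

```text
time: 5.97
tool_pos: [0.494, 0.3064, 0.1119]
tool_rot: [0.0, 0.999, -0.032, -0.008]
contact_force: [0.3, -0.8, -0.1]
gripper_width: 0.4
```

```bash
python3 - <<'E'
from h import *
p,r,s=tr();print(p,s['contact_force'],s['gripper_width'])
d=snap('scene','6');crop('scene','6',360,130,460,250,6,'c9')
a=plan(sc(-.171,.146,.004),down(-3.8),-0.2)
c=cloud(d);V,U=np.mgrid[:420,:560]
k=(U>360)&(V<250)&(c[...,2]>.1)&(c[...,2]<.26)&(c[...,0]<.6)&(c[...,0]>.45)
P=c[k];P=P[np.argsort(P[:,2])][:40];print(P.round(3).tolist())
E
```

```text
[0.49395772 0.30642594 0.11186213] [ 0.27173681 -0.77064669 -0.11069759] 0.4000858536516967
3 rows
[0.0, 0.06, -0.0, 0.06, -0.01, 0.9, -0.2]
[0.0, 0.06, -0.0, 0.05, -0.0, 0.9, -0.2]
[0.0, 0.06, -0.0, 0.05, -0.0, 0.9, -0.2]
[[0.578, 0.189, 0.1], [0.575, 0.154, 0.1], [0.576, 0.241, 0.1], [0.577, 0.175, 0.1], [0.576, 0.163, 0.1], [0.573, 0.191, 0.1], [0.579, 0.214, 0.1], [0.579, 0.184, 0.1], [0.58, 0.225, 0.1], [0.574, 0.128, 0.1], [0.578, 0.144, 0.1], [0.598, 0.249, 0.1], [0.575, 0.139, 0.1], [0.58, 0.227, 0.1], [0.575, 0.186, 0.101], [0.575, 0.125, 0.101], [0.572, 0.195, 0.101], [0.583, 0.247, 0.101], [0.581, 0.209, 0.101], [0.455, 0.582, 0.101], [0.58, 0.2, 0.101], [0.582, 0.236, 0.101], [0.571, 0.153, 0.101], [0.569, 0.13, 0.101], [0.575, 0.17, 0.101], [0.579, 0.204, 0.101], [0.583, 0.218, 0.101], [0.578, 0.223, 0.101], [0.571, 0.139, 0.101], [0.578, 0.239, 0.101], [0.464, 0.581, 0.101], [0.579, 0.234, 0.101], [0.578, 0.179, 0.101], [0.575, 0.204, 0.101], [0.591, 0.249, 0.101], [0.577, 0.227, 0.101], [0.578, 0.149, 0.101], [0.46, 0.583, 0.101], [0.574, 0.146, 0.101], [0.577, 0.197, 0.101]]
```

View pics/c9.png

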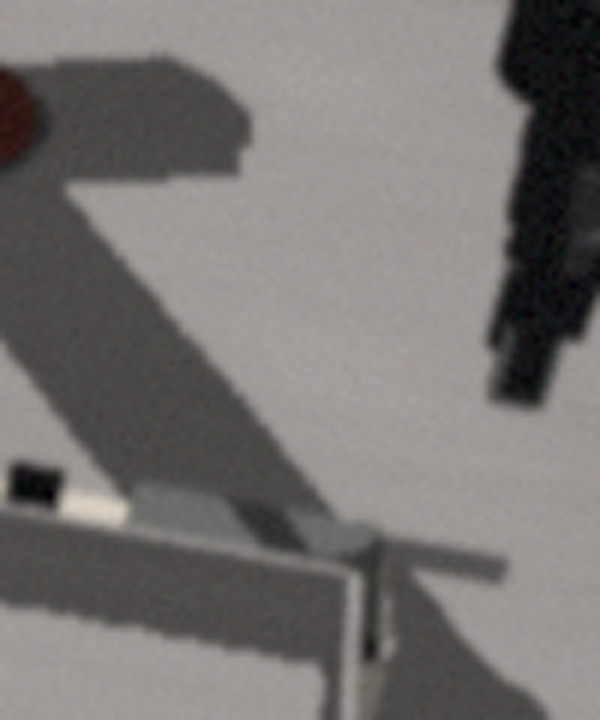

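```bash
python3 - <<'E'
from h import *
d=load('scene','6');c=cloud(d)
for v in (221,222,223,224,225): print(v,[(u,*map(float,c[v,u].round(3))) for u in range(422,447,3)])
M=np.linalg.inv(d['world_from_camera'])
def pr(P): q=M[:3,:3]@P+M[:3,3];return (d['K']@q/q[2])[:2]
for y in (.116,.147,.166): print(y,sc(-.171,y,.057),pr(sc(-.171,y,.057)))
print(pr(np.array([.494,.3064,.112])),pr(np.array([.494,.3064,.15])),pr(np.array([.52,.3064,.15])))
for v in (188,191,194,196,197): print(v,[(u,*map(float,c[v,u].round(3))) for u in range(440,456,2)])
t=load('top','0');c=cloud(t)
for v in (241,242,243): print(v,[(u,*map(float,c[v,u].round(3))) for u in range(110,134,2)])
p,r,s=tr();print(p,r.as_euler('xyz',degrees=True))
E
```

```text
221 [(422, 0.503, 0.27, 0.063), (425, 0.502, 0.277, 0.064), (428, 0.5, 0.285, 0.064), (431, 0.501, 0.292, 0.066), (434, 0.495, 0.3, 0.063), (437, 0.395, 0.329, -0.002), (440, 0.392, 0.337, -0.002), (443, 0.392, 0.345, -0.001), (446, 0.388, 0.354, -0.001)]
222 [(422, 0.509, 0.27, 0.064), (425, 0.505, 0.277, 0.063), (428, 0.5, 0.285, 0.061), (431, 0.502, 0.292, 0.064), (434, 0.503, 0.299, 0.065), (437, 0.498, 0.307, 0.064), (440, 0.395, 0.337, -0.003), (443, 0.392, 0.346, -0.004), (446, 0.391, 0.354, -0.003)]
223 [(422, 0.514, 0.269, 0.064), (425, 0.501, 0.279, 0.057), (428, 0.506, 0.285, 0.062), (431, 0.503, 0.292, 0.061), (434, 0.506, 0.299, 0.064), (437, 0.503, 0.306, 0.064), (440, 0.501, 0.313, 0.064), (443, 0.5, 0.321, 0.064), (446, 0.4, 0.352, -0.001)]
224 [(422, 0.518, 0.269, 0.064), (425, 0.498, 0.28, 0.052), (428, 0.503, 0.286, 0.057), (431, 0.505, 0.292, 0.06), (434, 0.505, 0.299, 0.061), (437, 0.503, 0.307, 0.061), (440, 0.504, 0.314, 0.063), (443, 0.5, 0.321, 0.061), (446, 0.406, 0.352, 0.001)]
225 [(422, 0.52, 0.27, 0.062), (425, 0.421, 0.296, -0.003), (428, 0.42, 0.304, -
[... 1990 characters left out ...]
2, 0.065), (114, 0.499, 0.314, 0.068), (116, 0.499, 0.312, 0.062), (118, 0.499, 0.305, 0.066), (120, 0.499, 0.3, 0.067), (122, 0.499, 0.295, 0.067), (124, 0.499, 0.289, 0.069), (126, 0.499, 0.286, 0.065), (128, 0.499, 0.281, 0.066), (130, 0.499, 0.276, 0.065), (132, 0.499, 0.269, 0.07)]
243 [(110, 0.503, 0.351, 0.002), (112, 0.497, 0.321, 0.064), (114, 0.497, 0.315, 0.064), (116, 0.496, 0.31, 0.067), (118, 0.496, 0.305, 0.066), (120, 0.496, 0.3, 0.067), (122, 0.497, 0.296, 0.065), (124, 0.497, 0.29, 0.066), (126, 0.496, 0.285, 0.068), (128, 0.497, 0.281, 0.065), (130, 0.497, 0.275, 0.067), (132, 0.497, 0.272, 0.064)]
[0.49457121 0.3053766  0.11238322] [179.93097225   0.83066417  -3.82373649]
```

Call:
carry_out(moves=[[[0,0,0,0,0,0,-0.2],[0,0,0,0,0,0,-0.2],[0,0,0,0,0,0,-0.2],[0,0,0,0,0,0,-0.2]]])

```text
time: 6.35
tool_pos: [0.4958, 0.3042, 0.1138]
tool_rot: [-0.0, 0.999, -0.035, -0.006]
contact_force: [0.5, 0.6, 0.2]
gripper_width: 0.401
```

```bash
python3 - <<'E'
from h import *
p,r,s=tr();print(p,r.as_euler('xyz',degrees=True))
a=plan(sc(-.171,.146,.004),down(-3.8),-0.2)
E
```

```text
[0.49579118 0.30417522 0.11384997] [-179.9880626     0.72478322   -4.01261412]
3 rows
[-0.0, 0.05, -0.01, 0.04, -0.01, 0.91, -0.2]
[-0.0, 0.05, -0.01, 0.04, -0.01, 0.92, -0.2]
[-0.0, 0.05, -0.01, 0.04, -0.01, 0.92, -0.2]
```

Call:
carry_out(moves=[[[0,0.05,0,0.04,-0.01,0.8,-0.2],[0,0.05,0,0.04,-0.01,0.8,-0.2],[0,0.05,0,0.04,-0.01,0.7,-0.2],[0,0,0,0,0,0.45,-0.2],[0,0,0,0,0,0,-0.2],[0,0,0,0,0,0,-0.2]]])

```text
time: 6.85
tool_pos: [0.4988, 0.3051, 0.0028]
tool_rot: [0.0, 0.999, -0.035, -0.001]
contact_force: [-0.1, -0.5, 0.2]
gripper_width: 0.401
```

Call:
carry_out(moves=[[[0,0,0,0,0,0,-1],[0,0,0,0,0,0,-1],[0,0,0,0,0,0,-1],[0,0,0,0,0,0,-1],[0,0,0,0,0,0,-1]]])

```text
time: 7.27
tool_pos: [0.4976, 0.3066, 0.0049]
tool_rot: [-0.0, 0.999, -0.034, -0.002]
contact_force: [-8.7, 0.6, 2.1]
gripper_width: 0.116
```

```bash
python3 - <<'E'
from h import *
p,r,s=tr();print(p,s['contact_force'],s['gripper_width'])
d=snap('scene','7');crop('scene','7',360,130,460,250,6,'c10')
E
```

```text
[0.49764359 0.3065578  0.00492973] [-8.67631979  0.5604276   2.057107  ] 0.11558010293707459
```

View pics/c10.png

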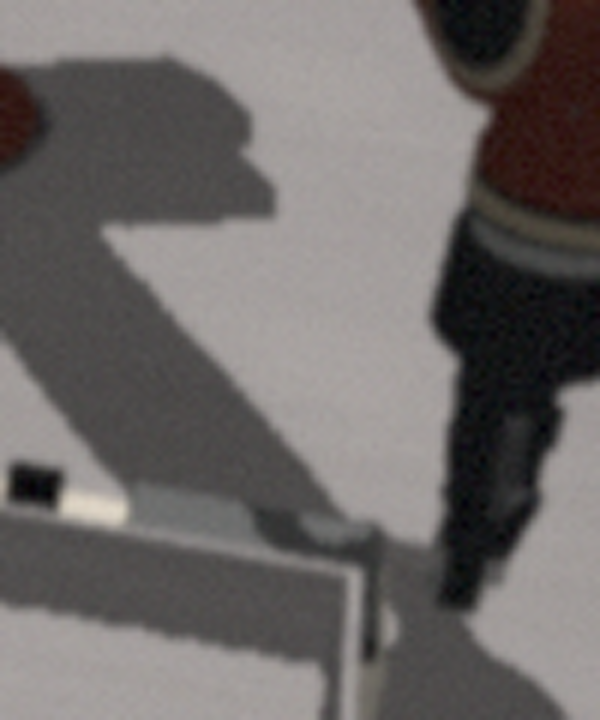

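Call:
carry_out(moves=[[[0,0,0,0.015,0,-0.23,-1],[0,0,0,0.045,0,-0.225,-1],[0,0,0,0.075,0,-0.215,-1],[0,0,0,0.1,0,-0.205,-1],[0,0,0,0.125,0,-0.19,-1],[0,0,0,0.15,0,-0.17,-1],[0,0,0,0.17,0,-0.15,-1],[0,0,0,0.19,0,-0.13,-1]]])

```text
time: 7.98
tool_pos: [0.5283, 0.3045, 0.066]
tool_rot: [0.0, 0.999, -0.034, -0.007]
contact_force: [-21.8, -0.5, 14.0]
gripper_width: 0.112
```

Call:
carry_out(moves=[[[0,0,0,0,0,0,-1],[0,0,0,0,0,0,-1],[0,0,0,0,0,0,-1],[0,0,0,0,0,0,-1]]])

```text
time: 8.32
tool_pos: [0.5322, 0.3043, 0.0687]
tool_rot: [-0.0, 0.999, -0.034, -0.002]
contact_force: [-16.0, -1.2, 13.4]
gripper_width: 0.117
```

```bash
python3 - <<'E'
from h import *
p,r,s=tr();print(p,s['contact_force'],s['gripper_width'],r.as_euler('xyz',degrees=True))
d=snap('scene','8');crop('scene','8',340,110,460,250,5,'c11')
c=cloud(d);V,U=np.mgrid[:420,:560]
q=S.inv().apply((c-PAN).reshape(-1,3)).reshape(c.shape)
k=(q[...,0]>-.2)&(q[...,0]<-.09)&(q[...,1]>.02)&(q[...,1]<.11)&(c[...,2]>.07)&(c[...,2]<.14)
P=q[k];print(len(P));print(np.polyfit(P[:,0],P[:,2],1),P.max(0),P.min(0))
E
```

```text
[0.53220664 0.30434234 0.06873167] [-15.98964073  -1.18570123  13.43490472] 0.1168213399605158 [-179.97639984    0.28234693   -3.90849149]
814
[-1.48030529 -0.13841579] [-0.09008663  0.10995201  0.06825598] [-0.14644677  0.02017857  0.01000746]
```

View pics/c11.png

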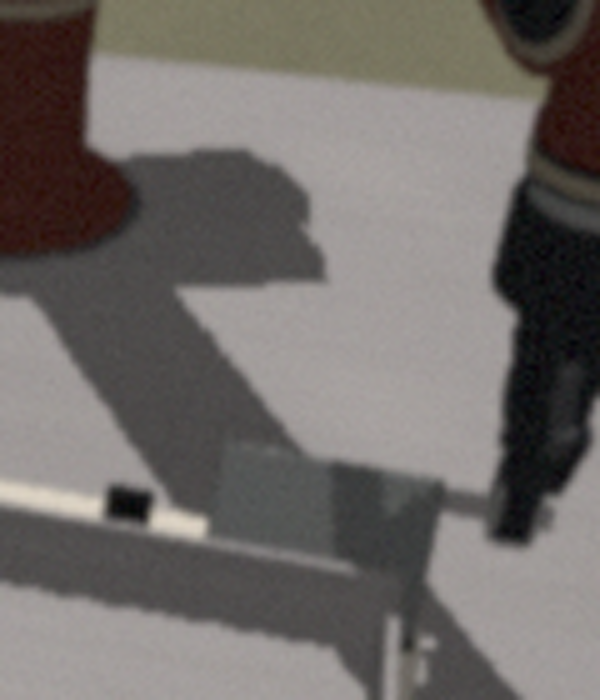

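The display plate measures about 58–60 degrees and the rod has moved 35 mm in x and 64 mm in z, which fits. I'll relieve the push, open and lift away.

Call:
carry_out(moves=[[[0,0,0,-0.08,0,0.04,-1],[0,0,0,0,0,0,-0.6],[0,0,0,0,0,0,-0.3],[0,0,0,0,0,0,-0.2],[0,0,0,0,0,-0.3,-0.2],[0,0,0,0,0,-0.8,-0.2],[0,0,0,0,0,-0.9,-0.2],[0,0,0,0,0,-0.9,-0.2]]])

```text
time: 9.03
tool_pos: [0.5307, 0.3033, 0.1801]
tool_rot: [0.0, 0.999, -0.034, -0.0]
contact_force: [1.0, 0.9, 0.0]
gripper_width: 0.4
```

Call:
carry_out(moves=[[[0,0,0,0,0,0,-0.1],[0,0,0,0,0,0,-0.1],[0,0,0,0,0,0,-0.1],[0,0,0,0,0,0,-0.1],[0,0,0,0,0,0,-0.1],[0,0,0,0,0,0,-0.1]]])

```text
time: 9.53
tool_pos: [0.5301, 0.3033, 0.1768]
tool_rot: [0.001, 0.999, -0.034, -0.001]
contact_force: [-0.4, -1.0, -0.3]
gripper_width: 0.452
```

```bash
python3 - <<'E'
from h import *
p,r,s=tr();print(p,s['contact_force'],s['gripper_width'],r.as_euler('xyz',degrees=True),s['joint_pos'])
d=snap('scene','9');crop('scene','9',340,110,460,250,5,'c12')
c=cloud(d)
q=S.inv().apply((c-PAN).reshape(-1,3)).reshape(c.shape)
k=(q[...,0]>-.17)&(q[...,0]<-.108)&(q[...,1]>.02)&(q[...,1]<.11)&(c[...,2]>.07)&(c[...,2]<.15)
P=q[k][:,[0,2]];m=P.mean(0);print(len(P),np.linalg.svd(P-m)[2][0],m,P.max(0))
k=(q[...,0]>-.17)&(q[...,0]<-.11)&(q[...,1]>.125)&(q[...,1]<.16)&(c[...,2]>.09)&(c[...,2]<.15)
print(q[k].mean(0))
a=plan([.4349,-.0923,.13],down(70),-0.1)
E
```

```text
[0.53013896 0.30330269 0.17676361] [-0.41497562 -1.03430476 -0.25463873] 0.4515206439371426 [ 1.79919345e+02  1.53142235e-01 -3.93371069e+00] [ 3.97908414e-01  3.29675425e-02  1.66318904e+00 -5.53646098e-05
  1.44845645e+00  4.66569576e-01]
796 [ 0.52087921 -0.85363039] [-0.12557885  0.04612486] [-0.10884578  0.06793351]
[-0.13408105  0.1427144   0.05810032]
16 rows
[-0.0, 0.0, -0.92, -0.11, 0.63, 0.07, -0.1]
[-0.0, 0.0, -0.92, -0.16, 0.62, 0.07, -0.1]
[-0.0, 0.0, -0.92, -0.21, 0.6, 0.07, -0.1]
[-0.0, 0.0, -0.92, -0.25, 0.58, 0.07, -0.1]
[-0.0, 0.0, -0.92, -0.3, 0.56, 0.07, -0.1]
[-0.0, 0.0, -0.92, -0.34, 0.53, 0.07, -0.1]
[-0.0, 0.0, -0.92, -0.39, 0.51, 0.07, -0.1]
[-0.0, 0.0, -0.92, -0.43, 0.47, 0.07, -0.1]
[-0.0, 0.0, -0.92, -0.46, 0.44, 0.07, -0.1]
[-0.0, 0.0, -0.92, -0.5, 0.4, 0.07, -0.1]
[-0.0, 0.0, -0.92, -0.53, 0.36, 0.07, -0.1]
[-0.0, 0.0, -0.92, -0.55, 0.31, 0.07, -0.1]
[-0.0, 0.0, -0.92, -0.58, 0.27, 0.07, -0.1]
[-0.0, 0.0, -0.92, -0.6, 0.22, 0.07, -0.1]
[-0.0, 0.0, -0.92, -0.61, 0.17, 0.07, -0.1]
[-0.0, 0.0, -0.92, -0.62, 0.12, 0.07, -0.1]
```

View pics/c12.png

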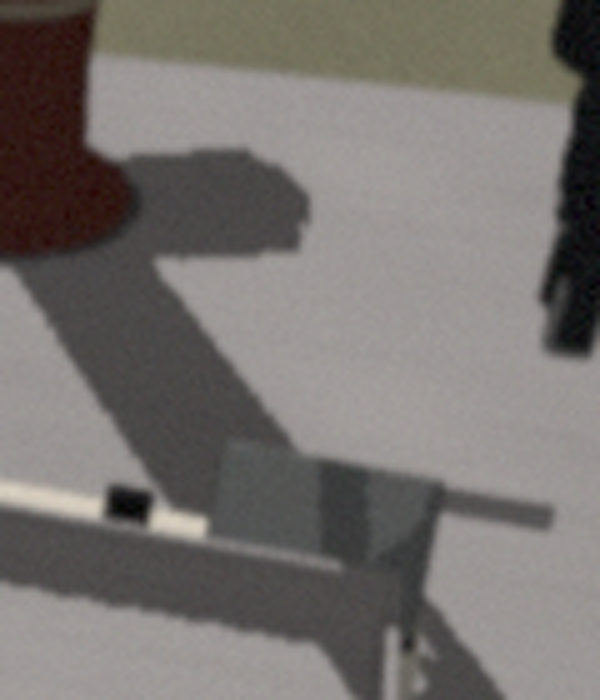

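The display stays at about 59 degrees by plane fit, and the lock is unchanged. Next is quill0.

Call:
carry_out(moves=[[[0,0,-0.92,-0.11,0.63,0.07,-0.1],[0,0,-0.92,-0.16,0.62,0.07,-0.1],[0,0,-0.92,-0.21,0.6,0.07,-0.1],[0,0,-0.92,-0.25,0.58,0.07,-0.1],[0,0,-0.92,-0.3,0.56,0.07,-0.1],[0,0,-0.92,-0.34,0.53,0.07,-0.1],[0,0,-0.92,-0.39,0.51,0.07,-0.1],[0,0,-0.92,-0.43,0.47,0.07,-0.1]]])

```text
time: 10.25
tool_pos: [0.4817, 0.1048, 0.1554]
tool_rot: [-0.0, 0.959, 0.285, -0.0]
contact_force: [-0.2, -0.1, 0.2]
gripper_width: 0.447
```

Call:
carry_out(moves=[[[0,0,-0.92,-0.46,0.44,0.07,-0.1],[0,0,-0.92,-0.5,0.4,0.07,-0.1],[0,0,-0.92,-0.53,0.36,0.07,-0.1],[0,0,-0.92,-0.55,0.31,0.07,-0.1],[0,0,-0.92,-0.58,0.27,0.07,-0.1],[0,0,-0.92,-0.6,0.22,0.07,-0.1],[0,0,-0.92,-0.61,0.17,0.07,-0.1],[0,0,-0.92,-0.62,0.12,0.07,-0.1]]])

```text
time: 10.92
tool_pos: [0.433, -0.0929, 0.1332]
tool_rot: [-0.0, 0.82, 0.573, -0.0]
contact_force: [0.0, -0.6, -0.2]
gripper_width: 0.453
```

Call:
carry_out(moves=[[[0,0,0,0,0,0,0.1],[0,0,0,0,0,0,0.1],[0,0,0,0,0,0,0.1],[0,0,0,0,0,0,0.1],[0,0,0,0,0,0,0.1],[0,0,0,0,0,0,0.1],[0,0,0,0,0,0,0.1]]])

```text
time: 11.5
tool_pos: [0.4339, -0.0913, 0.1338]
tool_rot: [0.0, 0.821, 0.572, 0.0]
contact_force: [-0.6, 0.6, -0.4]
gripper_width: 0.552
```

```bash
python3 - <<'E'
from h import *
p,r,s=tr();print(p,s['contact_force'],s['gripper_width'],r.as_euler('xyz',degrees=True),s['joint_pos'])
d=snap('scene','10');crop('scene','10',240,120,360,240,6,'c13')
V,U=np.mgrid[:420,:560];c=cloud(d)
for f in ((180,230,180,230),(260,310,185,225)):
    k=(U>f[0])&(U<f[1])&(V>f[2])&(V<f[3])&(c[...,2]>.008)&(c[...,2]<.02)&(d['frame'][...,0]>d['frame'][...,1].astype(int)*1.5)
    print(rect(c[k]),k.sum())
a=plan([.4349,-.0923,-.033],down(70),0.1)
E
```

```text
[ 0.43391044 -0.09128335  0.13380301] [-0.58052186  0.63792725 -0.42515158] 0.5515700115409924 [ 1.79994322e+02 -4.87713595e-03  6.97270261e+01] [-3.75544328e-01 -3.62876763e-01  2.08513741e+00  8.82656808e-05
  1.41923478e+00 -1.59252383e+00]
(array([ 509. , -290.3]), array([239.4,  30.5]), 22.9) 50
(array([437.3, -91.1]), array([ 24.1, 114.6]), 71.1) 170
5 rows
[0.0, -0.0, -0.01, -0.0, 0.01, 0.83, 0.1]
[0.0, -0.0, -0.01, -0.0, 0.01, 0.83, 0.1]
[0.0, -0.0, -0.01, -0.0, 0.01, 0.83, 0.1]
[0.0, -0.0, -0.01, -0.0, 0.01, 0.83, 0.1]
[0.0, -0.0, -0.01, -0.0, 0.01, 0.83, 0.1]
```

View pics/c13.png

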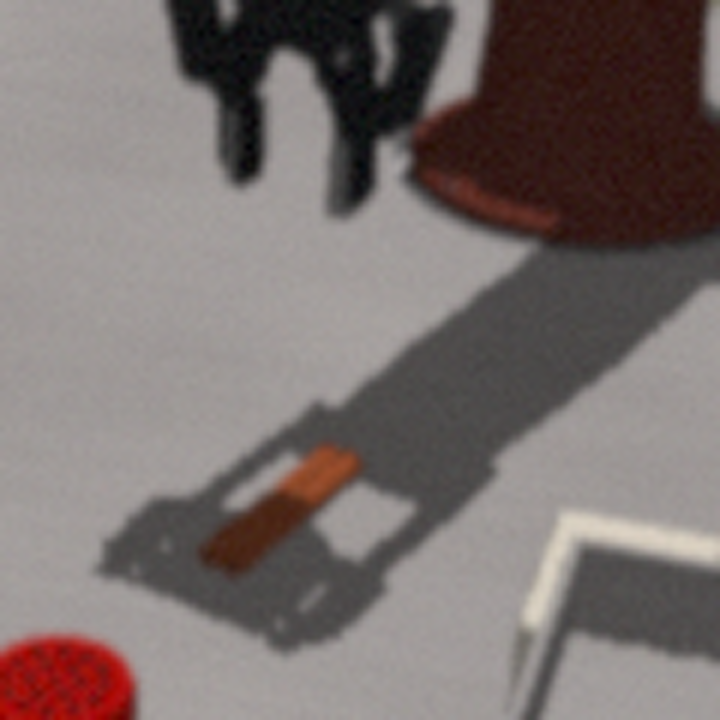

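Call:
carry_out(moves=[[[0,0,-0.05,0,0.02,0.95,0.1],[0,0,0,0,0,0.95,0.1],[0,0,0,0,0,0.9,0.1],[0,0,0,0,0,0.7,0.1],[0,0,0,0,0,0.4,0.1],[0,0,0,0,0,0.2,0.1],[0,0,0,0,0,0,0.1]]])

```text
time: 12.13
tool_pos: [0.4328, -0.0913, -0.0322]
tool_rot: [-0.002, 0.82, 0.573, -0.001]
contact_force: [-1.1, -0.2, 0.2]
gripper_width: 0.546
```

Call:
carry_out(moves=[[[0,0,0,0,0,0,-1],[0,0,0,0,0,0,-1],[0,0,0,0,0,0,-1],[0,0,0,0,0,0,-1],[0,0,0,0,0,0,-1]]])

```text
time: 12.55
tool_pos: [0.4363, -0.0928, -0.0281]
tool_rot: [0.002, 0.82, 0.573, 0.001]
contact_force: [-1.3, 0.7, 6.3]
gripper_width: 0.252
```

```bash
python3 - <<'E'
from h import *
p,r,s=tr();print(p,s['contact_force'],s['gripper_width'])
d=snap('scene','11');crop('scene','11',240,120,360,240,6,'c14')
a=plan([.4349,-.0923,.12],down(70),-1)
a=plan(sc(0,.045,.13),down(86.2),-1,start=a)
E
```

```text
[ 0.43630361 -0.09279483 -0.02812201] [-1.33600094  0.71639035  6.29420608] 0.2515853960899927
4 rows
[0.01, 0.0, -0.0, -0.0, -0.01, -0.93, -1]
[0.01, 0.0, -0.0, -0.0, -0.01, -0.93, -1]
[0.01, 0.0, -0.0, -0.0, -0.01, -0.93, -1]
[0.01, 0.0, -0.0, -0.0, -0.01, -0.93, -1]
10 rows
[0.0, 0.0, -0.32, 0.87, 0.29, -0.02, -1]
[0.0, 0.0, -0.32, 0.86, 0.32, -0.02, -1]
[0.0, 0.0, -0.32, 0.85, 0.34, -0.02, -1]
[0.0, 0.0, -0.32, 0.84, 0.37, -0.02, -1]
[0.0, 0.0, -0.32, 0.83, 0.39, -0.02, -1]
[0.0, 0.0, -0.32, 0.82, 0.41, -0.02, -1]
[0.0, 0.0, -0.32, 0.8, 0.44, -0.02, -1]
[0.0, 0.0, -0.32, 0.79, 0.46, -0.02, -1]
[0.0, 0.0, -0.32, 0.78, 0.48, -0.02, -1]
[0.0, 0.0, -0.32, 0.77, 0.5, -0.02, -1]
```

View pics/c14.png

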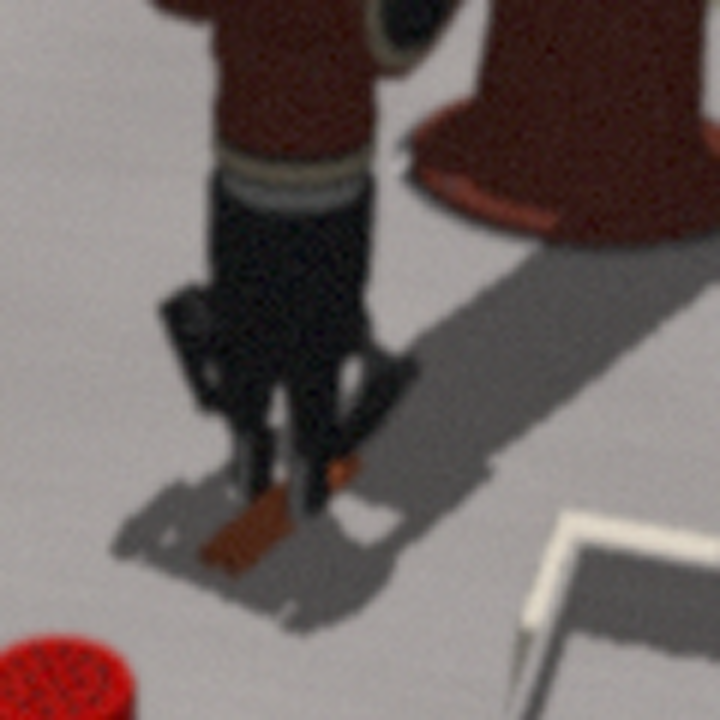

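Call:
carry_out(moves=[[[0,0,0,0,0,-0.5,-1],[0,0,0,0,0,-0.9,-1],[0,0,0,0,0,-0.95,-1],[0,0,0,0,0,-0.95,-1],[0,0,0,0,0,-0.85,-1],[0,0,0,0,0,0,-1],[0,0,0,0,0,0,-1]]])

```text
time: 13.18
tool_pos: [0.4367, -0.093, 0.1395]
tool_rot: [0.003, 0.82, 0.573, 0.002]
contact_force: [-0.1, 0.3, -0.5]
gripper_width: 0.248
```

Call:
carry_out(moves=[[[0,0,-0.32,0.87,0.29,0,-1],[0,0,-0.32,0.86,0.32,0,-1],[0,0,-0.32,0.85,0.34,0,-1],[0,0,-0.32,0.84,0.37,0,-1],[0,0,-0.32,0.83,0.39,0,-1],[0,0,-0.32,0.82,0.41,0,-1],[0,0,-0.32,0.8,0.44,0,-1],[0,0,-0.32,0.79,0.46,0,-1]]])

```text
time: 13.85
tool_pos: [0.6181, 0.1376, 0.1333]
tool_rot: [-0.001, 0.75, 0.661, -0.001]
contact_force: [-0.0, -0.0, -0.1]
gripper_width: 0.249
```

Call:
carry_out(moves=[[[0,0,-0.32,0.78,0.48,0,-1],[0,0,-0.32,0.77,0.5,0,-1],[0,0,0,0,0,0,-1],[0,0,0,0,0,0,-1],[0,0,0,0,0,0,-1],[0,0,0,0,0,0,-1],[0,0,0,0,0,0,-1]]])

```text
time: 14.43
tool_pos: [0.6638, 0.1922, 0.1356]
tool_rot: [-0.0, 0.732, 0.681, -0.0]
contact_force: [0.5, 0.2, -1.3]
gripper_width: 0.248
```

```bash
python3 - <<'E'
from h import *
p,r,s=tr();print(p,s['contact_force'],s['gripper_width'],S.inv().apply(p-PAN),r.as_euler('xyz',degrees=True))
d=snap('scene','12')
a=plan(sc(0,.045,.036),down(86.2),-1)
E
```

```text
[0.66379295 0.19222466 0.13555709] [ 0.46134798  0.17602621 -1.30607163] 0.24754521291025394 [0.00018835 0.04383352 0.07555709] [-1.79974418e+02  1.33618235e-02  8.58460412e+01]
3 rows
[-0.0, 0.0, -0.02, 0.01, -0.0, 0.83, -1]
[-0.0, 0.0, -0.02, 0.01, -0.0, 0.83, -1]
[-0.0, 0.0, -0.02, 0.01, -0.0, 0.83, -1]
```

View pics/scene_12.png

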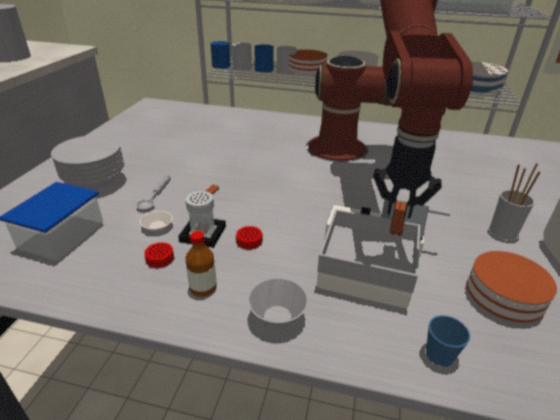

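Call:
carry_out(moves=[[[0,0,0,0,0,0.8,-1],[0,0,0,0,0,0.8,-1],[0,0,0,0,0,0.6,-1],[0,0,0,0,0,0.3,-1],[0,0,0,0,0,0,-1],[0,0,0,0,0,0,-0.1],[0,0,0,0,0,0,0.05],[0,0,0,0,0,0,0.05]]])

```text
time: 15.15
tool_pos: [0.6655, 0.1933, 0.0375]
tool_rot: [0.001, 0.732, 0.681, 0.001]
contact_force: [0.7, -0.1, -0.4]
gripper_width: 0.525
```

Call:
carry_out(moves=[[[0,0,0,0,0,-0.3,0.05],[0,0,0,0,0,-0.9,0.05],[0,0,0,0,0,-0.9,0.05],[0,0,0,0,0,-0.9,0.05],[0,0,0,0,0,0,0.05],[0,0,0,0,0,0,0.05]]])

```text
time: 15.65
tool_pos: [0.6672, 0.1939, 0.1622]
tool_rot: [0.003, 0.732, 0.681, 0.004]
contact_force: [0.1, -0.7, -0.9]
gripper_width: 0.525
```

```bash
python3 - <<'E'
from h import *
p,r,s=tr();print(p,s['contact_force'],s['gripper_width'],s['time'])
d=snap('scene','13')
t=snap('top','13');c=cloud(t);V,U=np.mgrid[:420,:560]
k=(U>355)&(U<400)&(V>235)&(V<300)&(c[...,2]>.008)&(c[...,2]<.02)
if k.sum(): print(rect(c[k]),k.sum())
a=plan([.4485,-.3374,.135],down(79.1),.05)
E
```

```text
[0.66723266 0.19386219 0.16218073] [ 0.08973812 -0.68800335 -0.9162355 ] 0.5248305630017572 15.65
(array([ 448.3, -337.3]), array([ 25.8, 109.7]), 79.1) 416
16 rows
[0.0, -0.0, 0.09, -0.85, -0.28, 0.03, 0.05]
[0.0, -0.0, 0.09, -0.85, -0.27, 0.03, 0.05]
[0.0, -0.0, 0.09, -0.86, -0.26, 0.03, 0.05]
[0.0, -0.0, 0.09, -0.86, -0.26, 0.03, 0.05]
[0.0, -0.0, 0.09, -0.86, -0.25, 0.03, 0.05]
[0.0, -0.0, 0.09, -0.86, -0.25, 0.03, 0.05]
[0.0, -0.0, 0.09, -0.86, -0.24, 0.03, 0.05]
[0.0, -0.0, 0.09, -0.86, -0.23, 0.03, 0.05]
[0.0, -0.0, 0.09, -0.87, -0.23, 0.03, 0.05]
[0.0, -0.0, 0.09, -0.87, -0.22, 0.03, 0.05]
[0.0, -0.0, 0.09, -0.87, -0.21, 0.03, 0.05]
[0.0, -0.0, 0.09, -0.87, -0.21, 0.03, 0.05]
[0.0, -0.0, 0.09, -0.87, -0.2, 0.03, 0.05]
[0.0, -0.0, 0.09, -0.87, -0.19, 0.03, 0.05]
[0.0, -0.0, 0.09, -0.88, -0.19, 0.03, 0.05]
[0.0, -0.0, 0.09, -0.88, -0.18, 0.03, 0.05]
```

View pics/scene_13.png

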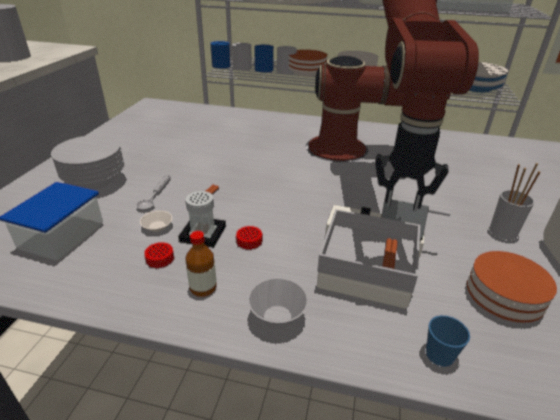

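Quill0 lies in the pan at (390,250). Next is quill1, which has not moved.

Call:
carry_out(moves=[[[0,0,0.09,-0.85,-0.28,0.03,0.05],[0,0,0.09,-0.85,-0.27,0.03,0.05],[0,0,0.09,-0.86,-0.26,0.03,0.05],[0,0,0.09,-0.86,-0.26,0.03,0.05],[0,0,0.09,-0.86,-0.25,0.03,0.05],[0,0,0.09,-0.86,-0.25,0.03,0.05],[0,0,0.09,-0.86,-0.24,0.03,0.05],[0,0,0.09,-0.86,-0.23,0.03,0.05]]])

```text
time: 16.42
tool_pos: [0.5539, -0.0728, 0.1439]
tool_rot: [-0.002, 0.753, 0.658, -0.001]
contact_force: [0.7, -0.2, 0.3]
gripper_width: 0.524
```

Call:
carry_out(moves=[[[0,0,0.09,-0.87,-0.23,0.03,0.05],[0,0,0.09,-0.87,-0.22,0.03,0.05],[0,0,0.09,-0.87,-0.21,0.03,0.05],[0,0,0.09,-0.87,-0.21,0.03,0.05],[0,0,0.09,-0.87,-0.2,0.03,0.05],[0,0,0.09,-0.87,-0.19,0.03,0.05],[0,0,0.09,-0.88,-0.19,0.03,0.05],[0,0,0.09,-0.88,-0.18,0.03,0.05]]])

```text
time: 17.08
tool_pos: [0.4449, -0.3374, 0.1344]
tool_rot: [-0.002, 0.773, 0.634, -0.0]
contact_force: [-0.3, -0.2, 0.1]
gripper_width: 0.526
```

Call:
carry_out(moves=[[[0,0,0,0,0,0,0.1],[0,0,0,0,0,0,0.1],[0,0,0,0,0,0,0.1],[0,0,0,0,0,0,0.1],[0,0,0,0,0,0,0.1],[0,0,0,0,0,0,0.1],[0,0,0,0,0,0,0.1],[0,0,0,0,0,0,0.1]]])

```text
time: 17.75
tool_pos: [0.4473, -0.3364, 0.1367]
tool_rot: [0.0, 0.773, 0.635, 0.0]
contact_force: [-0.3, -0.3, -0.2]
gripper_width: 0.551
```

```bash
python3 - <<'E'
from h import *
p,r,s=tr();print(p,s['contact_force'],s['gripper_width'],r.as_euler('xyz',degrees=True))
a=plan([.4483,-.3373,-.030],down(79.1),0.1)
E
```

```text
[ 0.4472501  -0.33639201  0.13665145] [-0.25879166 -0.25586813 -0.2468092 ] 0.550530075448067 [1.79988759e+02 2.45164882e-03 7.87754064e+01]
5 rows
[0.0, 0.0, -0.01, -0.0, 0.01, 0.83, 0.1]
[0.0, 0.0, -0.01, -0.0, 0.01, 0.83, 0.1]
[0.0, 0.0, -0.01, -0.0, 0.01, 0.83, 0.1]
[0.0, 0.0, -0.01, -0.0, 0.01, 0.83, 0.1]
[0.0, 0.0, -0.01, -0.0, 0.01, 0.83, 0.1]
```

Call:
carry_out(moves=[[[0,0,-0.05,0,0.03,0.95,0.1],[0,0,0,0,0,0.95,0.1],[0,0,0,0,0,0.9,0.1],[0,0,0,0,0,0.7,0.1],[0,0,0,0,0,0.45,0.1],[0,0,0,0,0,0.2,0.1],[0,0,0,0,0,0,0.1]]])

```text
time: 18.33
tool_pos: [0.4467, -0.3356, -0.0317]
tool_rot: [-0.002, 0.772, 0.636, -0.0]
contact_force: [0.1, 0.8, 0.5]
gripper_width: 0.55
```

Call:
carry_out(moves=[[[0,0,0,0,0,0,-1],[0,0,0,0,0,0,-1],[0,0,0,0,0,0,-1],[0,0,0,0,0,0,-1],[0,0,0,0,0,0,-1]]])

```text
time: 18.75
tool_pos: [0.4496, -0.3385, -0.0271]
tool_rot: [0.002, 0.772, 0.636, 0.0]
contact_force: [-0.3, 0.6, 6.4]
gripper_width: 0.233
```

Call:
carry_out(moves=[[[0,0,0,0,0,-0.5,-1],[0,0,0,0,0,-0.9,-1],[0,0,0,0,0,-0.95,-1],[0,0,0,0,0,-0.95,-1],[0,0,0,0,0,-0.95,-1],[0,0,0,0,0,-0.5,-1],[0,0,0,0,0,0,-1],[0,0,0,0,0,0,-1]]])

```text
time: 19.42
tool_pos: [0.4489, -0.338, 0.1629]
tool_rot: [0.002, 0.772, 0.636, 0.0]
contact_force: [0.2, -0.4, 0.0]
gripper_width: 0.234
```

```bash
python3 - <<'E'
from h import *
p,r,s=tr();print(p,s['contact_force'],s['gripper_width'])
a=plan(sc(0,-.025,.156),down(86.2),-1)
E
```

```text
[ 0.44893019 -0.33798862  0.16287745] [ 0.24455152 -0.4234834   0.04476408] 0.2343212365371218
14 rows
[0.0, 0.0, -0.1, 0.88, 0.21, 0.01, -1]
[0.0, 0.0, -0.1, 0.88, 0.22, 0.01, -1]
[0.0, 0.0, -0.1, 0.88, 0.23, 0.01, -1]
[0.0, 0.0, -0.1, 0.87, 0.23, 0.01, -1]
[0.0, 0.0, -0.1, 0.87, 0.24, 0.01, -1]
[0.0, 0.0, -0.1, 0.87, 0.25, 0.01, -1]
[0.0, 0.0, -0.1, 0.87, 0.26, 0.01, -1]
[0.0, 0.0, -0.1, 0.87, 0.27, 0.01, -1]
[0.0, 0.0, -0.1, 0.86, 0.27, 0.01, -1]
[0.0, 0.0, -0.1, 0.86, 0.28, 0.01, -1]
[0.0, 0.0, -0.1, 0.86, 0.29, 0.01, -1]
[0.0, 0.0, -0.1, 0.86, 0.3, 0.01, -1]
[0.0, 0.0, -0.1, 0.85, 0.3, 0.01, -1]
[0.0, 0.0, -0.1, 0.85, 0.31, 0.01, -1]
```

Call:
carry_out(moves=[[[0,0,-0.1,0.88,0.21,0,-1],[0,0,-0.1,0.88,0.22,0,-1],[0,0,-0.1,0.88,0.23,0,-1],[0,0,-0.1,0.87,0.23,0,-1],[0,0,-0.1,0.87,0.24,0,-1],[0,0,-0.1,0.87,0.25,0,-1],[0,0,-0.1,0.87,0.26,0,-1],[0,0,-0.1,0.87,0.27,0,-1]]])

```text
time: 20.08
tool_pos: [0.5676, -0.0714, 0.1579]
tool_rot: [-0.002, 0.749, 0.663, -0.001]
contact_force: [-0.1, -1.0, -0.8]
gripper_width: 0.23
```

Call:
carry_out(moves=[[[0,0,-0.1,0.86,0.27,0,-1],[0,0,-0.1,0.86,0.28,0,-1],[0,0,-0.1,0.86,0.29,0,-1],[0,0,-0.1,0.86,0.3,0,-1],[0,0,-0.1,0.85,0.3,0,-1],[0,0,-0.1,0.85,0.31,0,-1],[0,0,0,0,0,0,-1],[0,0,0,0,0,0,-1]]])

```text
time: 20.75
tool_pos: [0.6577, 0.1257, 0.1573]
tool_rot: [-0.001, 0.731, 0.683, -0.002]
contact_force: [-1.0, -0.7, -1.1]
gripper_width: 0.227
```

Call:
carry_out(moves=[[[0,0,0,0,0,0,-1],[0,0,0,0,0,0,-1],[0,0,0,0,0,0,-1],[0,0,0,0,0,0,-1],[0,0,0,0,0,0,-1],[0,0,0,0,0,0,-1]]])

```text
time: 21.25
tool_pos: [0.659, 0.1234, 0.1608]
tool_rot: [0.0, 0.732, 0.681, 0.0]
contact_force: [-0.6, -0.4, -0.1]
gripper_width: 0.233
```

```bash
python3 - <<'E'
from h import *
p,r,s=tr();print(p,s['contact_force'],s['gripper_width'],S.inv().apply(p-PAN),r.as_euler('xyz',degrees=True))
a=plan(sc(0,-.025,.037),down(86.2),-1)
E
```

```text
[0.65895019 0.12342212 0.16079287] [-0.55477064 -0.41687475 -0.09635085] 0.2329350282166664 [-8.39559087e-05 -2.51387111e-02  1.00792870e-01] [ 1.79981309e+02 -3.52295214e-03  8.59147858e+01]
4 rows
[0.0, -0.0, -0.01, 0.0, 0.0, 0.77, -1]
[0.0, -0.0, -0.01, 0.0, 0.0, 0.77, -1]
[0.0, -0.0, -0.01, 0.0, 0.0, 0.77, -1]
[0.0, -0.0, -0.01, 0.0, 0.0, 0.77, -1]
```

Call:
carry_out(moves=[[[0,0,0,0,0,0.9,-1],[0,0,0,0,0,0.9,-1],[0,0,0,0,0,0.7,-1],[0,0,0,0,0,0.4,-1],[0,0,0,0,0,0.18,-1],[0,0,0,0,0,0,-1],[0,0,0,0,0,0,0],[0,0,0,0,0,0,0.05]]])

```text
time: 21.92
tool_pos: [0.6607, 0.1241, 0.0397]
tool_rot: [0.001, 0.732, 0.682, 0.001]
contact_force: [-0.6, 0.1, 1.0]
gripper_width: 0.507
```

Call:
carry_out(moves=[[[0,0,0,0,0,0,0.05],[0,0,0,0,0,-0.3,0.05],[0,0,0,0,0,-0.9,0.05],[0,0,0,0,0,-0.9,0.05],[0,0,0,0,0,-0.9,0.05],[0,0,0,0,0,-0.2,0.05],[0,0,0,0,0,0,0.05],[0,0,0,0,0,0,0.05]]])

```text
time: 22.58
tool_pos: [0.6595, 0.1241, 0.167]
tool_rot: [0.001, 0.732, 0.682, 0.001]
contact_force: [0.3, -0.3, -0.3]
gripper_width: 0.524
```

```bash
python3 - <<'E'
from h import *
p,r,s=tr();print(p,s['contact_force'],s['gripper_width'],s['time'])
d=snap('scene','14')
t=snap('top','14');crop('top','14',320,160,390,230,8,'c15')
c=cloud(t);V,U=np.mgrid[:420,:560]
k=(U>335)&(U<380)&(V>175)&(V<215)&(c[...,2]>.105)&(c[...,2]<.118);P=c[k];print(P.mean(0))
h=cv2.convexHull((P[:,:2]*1e3).astype(np.float32));print(cv2.minEnclosingCircle(h))
for a in range(0,30,3):
    u=[max((P[:,:2]@[np.cos(x),np.sin(x)]))-min((P[:,:2]@[np.cos(x),np.sin(x)])) for x in np.deg2rad(a+np.arange(0,180,30))];print(a,round(np.mean(u)*1e3,2))
a=plan([.6184,-.2758,.13],down(96),1)
a=plan([.6184,-.2758,.13],down(6),1)
E
```

```text
[0.65947483 0.12409646 0.16695771] [ 0.27729093 -0.26412512 -0.25997392] 0.5237214770392382 22.5833
[ 0.61787079 -0.27528278  0.11235165]
((618.7177734375, -276.1916198730469), 34.78266906738281)
0 67.2
3 66.96
6 67.01
9 67.22
12 67.53
15 67.72
18 67.88
21 67.85
24 67.72
27 67.49
11 rows
[-0.0, 0.0, -0.18, -0.91, -0.02, 0.08, 1]
[-0.0, 0.0, -0.18, -0.91, -0.04, 0.08, 1]
[-0.0, 0.0, -0.18, -0.91, -0.05, 0.08, 1]
[-0.0, 0.0, -0.18, -0.91, -0.07, 0.08, 1]
[-0.0, 0.0, -0.18, -0.91, -0.08, 0.08, 1]
[-0.0, 0.0, -0.18, -0.91, -0.1, 0.08, 1]
[-0.0, 0.0, -0.18, -0.91, -0.11, 0.08, 1]
[-0.0, 0.0, -0.18, -0.9, -0.13, 0.08, 1]
[-0.0, 0.0, -0.18, -0.9, -0.14, 0.08, 1]
[-0.0, 0.0, -0.18, -0.9, -0.16, 0.08, 1]
[-0.0, 0.0, -0.18, -0.9, -0.17, 0.08, 1]
17 rows
[-0.0, 0.0, 0.94, -0.59, -0.02, 0.05, 1]
[-0.0, 0.0, 0.94, -0.59, 0.03, 0.05, 1]
[-0.0, 0.0, 0.94, -0.59, 0.08, 0.05, 1]
[-0.0, 0.0, 0.94, -0.58, 0.13, 0.05, 1]
[-0.0, 0.0, 0.94, -0.56, 0.18, 0.05, 1]
[-0.0, 0.0, 0.94, -0.55, 0.22, 0.05, 1]
[-0.0, 0.0, 0.94, -0.53, 0.26, 0.05, 1]
[-0.0, 0.0, 0.94, -0.5, 0.31, 0.05, 1]
[-0.0, 0.0, 0.94, -0.48, 0.35, 0.05, 1]
[-0.0, 0.0, 0.94, -0.45, 0.39, 0.05, 1]
[-0.0, 0.0, 0.94, -0.41, 0.42, 0.05, 1]
[-0.0, 0.0, 0.94, -0.38, 0.45, 0.05, 1]
[-0.0, 0.0, 0.94, -0.34, 0.48, 0.05, 1]
[-0.0, 0.0, 0.94, -0.3, 0.51, 0.05, 1]
[-0.0, 0.0, 0.94, -0.26, 0.53, 0.05, 1]
[-0.0, 0.0, 0.94, -0.21, 0.55, 0.05, 1]
[-0.0, 0.0, 0.94, -0.17, 0.57, 0.05, 1]
```

View pics/c15.png

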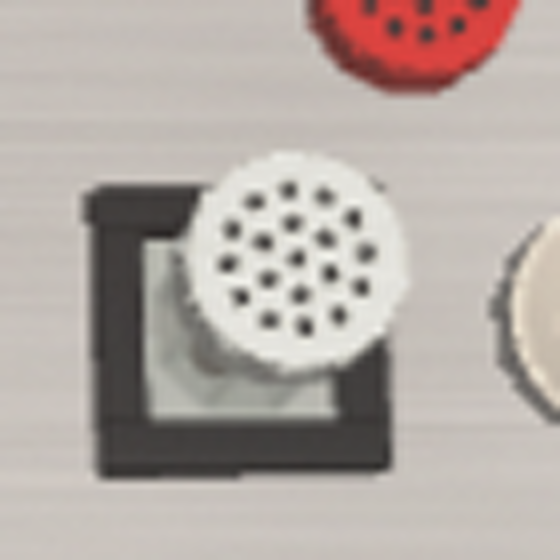

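View pics/scene_14.png

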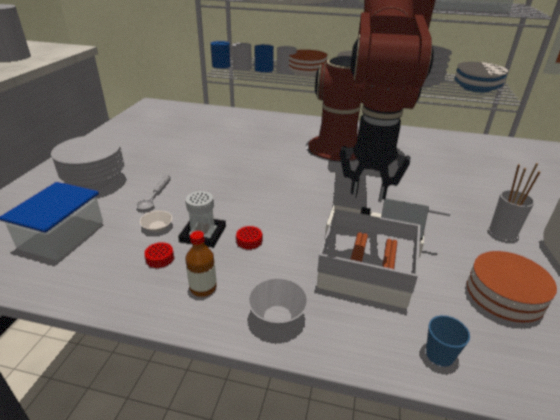

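Both quills are in the pan, at (360,245) and (390,252). The silver cap at top (357,193) is the one on the shaker; its flats point at about 4 degrees plus multiples of 30. I'll approach with the jaws at 34 degrees.

```bash
python3 - <<'E'
from h import *
a=plan([.6185,-.276,.13],down(34),1)
E
```

```text
11 rows
[-0.0, 0.0, 0.94, -0.91, -0.02, 0.08, 1]
[-0.0, 0.0, 0.94, -0.91, 0.05, 0.08, 1]
[-0.0, 0.0, 0.94, -0.9, 0.13, 0.08, 1]
[-0.0, 0.0, 0.94, -0.89, 0.2, 0.08, 1]
[-0.0, 0.0, 0.94, -0.87, 0.27, 0.08, 1]
[-0.0, 0.0, 0.94, -0.85, 0.34, 0.08, 1]
[-0.0, 0.0, 0.94, -0.82, 0.41, 0.08, 1]
[-0.0, 0.0, 0.94, -0.78, 0.48, 0.08, 1]
[-0.0, 0.0, 0.94, -0.74, 0.54, 0.08, 1]
[-0.0, 0.0, 0.94, -0.69, 0.6, 0.08, 1]
[-0.0, 0.0, 0.94, -0.64, 0.65, 0.08, 1]
```

Call:
carry_out(moves=[[[0,0,0.94,-0.91,-0.02,0,0.05],[0,0,0.94,-0.91,0.05,0,1],[0,0,0.94,-0.9,0.13,0,1],[0,0,0.94,-0.89,0.2,0,1],[0,0,0.94,-0.87,0.27,0,1],[0,0,0.94,-0.85,0.34,0,1],[0,0,0.94,-0.82,0.41,0,1],[0,0,0.94,-0.78,0.48,0,1]]])

```text
time: 23.35
tool_pos: [0.6292, -0.1678, 0.1623]
tool_rot: [-0.002, 0.913, 0.408, -0.002]
contact_force: [0.8, -0.2, -0.4]
gripper_width: 0.994
```

Call:
carry_out(moves=[[[0,0,0.94,-0.74,0.54,0,1],[0,0,0.94,-0.69,0.6,0.3,1],[0,0,0.94,-0.64,0.65,0.4,1],[0,0,0,0,0,0,1],[0,0,0,0,0,0,1],[0,0,0,0,0,0,1],[0,0,0,0,0,0,1],[0,0,0,0,0,0,1]]])

```text
time: 24.02
tool_pos: [0.621, -0.2745, 0.1376]
tool_rot: [0.0, 0.955, 0.296, 0.0]
contact_force: [0.2, 0.1, -1.4]
gripper_width: 1.004
```

```bash
python3 - <<'E'
from h import *
p,r,s=tr();print(p,s['contact_force'],s['gripper_width'],r.as_euler('xyz',degrees=True),s['joint_pos'])
snap('scene','15');crop('scene','15',140,130,260,250,6,'c16')
a=plan([.6185,-.276,.038],down(34),1)
E
```

```text
[ 0.62104135 -0.27452366  0.13762341] [ 0.15652039  0.1417035  -1.38619844] 1.00377862594724 [ 1.79992439e+02 -1.62933236e-02  3.43894607e+01] [-5.25801688e-01  2.15181771e-01  1.53115563e+00  2.03050559e-04
  1.39501377e+00 -1.12604647e+00]
3 rows
[0.0, -0.0, 0.03, -0.02, -0.0, 0.83, 1]
[0.0, -0.0, 0.03, -0.02, -0.0, 0.83, 1]
[0.0, -0.0, 0.03, -0.02, -0.0, 0.83, 1]
```

View pics/c16.png

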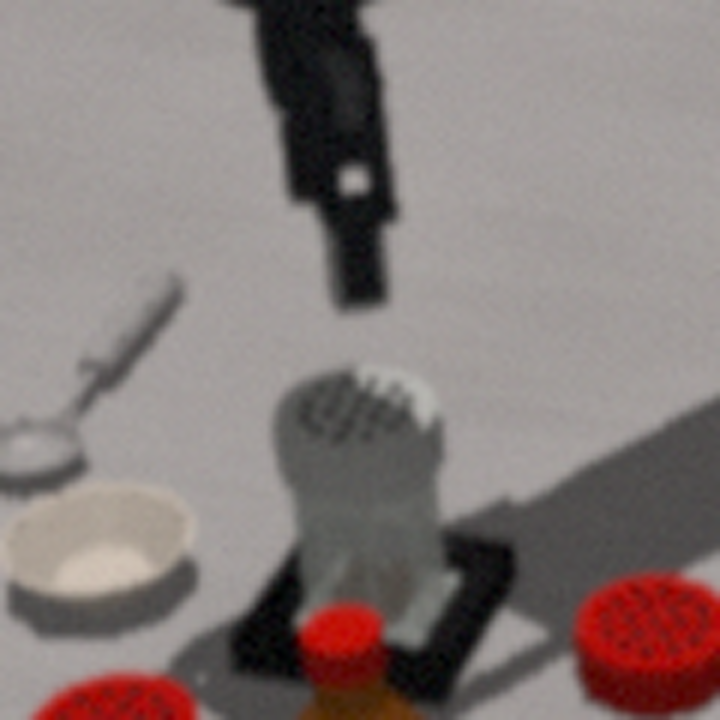

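Call:
carry_out(moves=[[[0,0,0.06,-0.05,0,0.8,1],[0,0,0,0,0,0.8,1],[0,0,0,0,0,0.6,1],[0,0,0,0,0,0.34,1],[0,0,0,0,0,0,1],[0,0,0,0,0,0,1],[0,0,0,0,0,0,1]]])

```text
time: 24.65
tool_pos: [0.6205, -0.2776, 0.0382]
tool_rot: [0.001, 0.956, 0.292, 0.001]
contact_force: [-0.3, -0.2, 0.6]
gripper_width: 1.002
```

Call:
carry_out(moves=[[[0,0,0,0,0,0,-1],[0,0,0,0,0,0,-1],[0,0,0,0,0,0,-1],[0,0,0,0,0,0,-1],[0,0,0,0,0,0,-1]]])

```text
time: 25.07
tool_pos: [0.6206, -0.2779, 0.0386]
tool_rot: [0.002, 0.956, 0.292, 0.001]
contact_force: [-0.3, 0.6, 5.8]
gripper_width: 0.776
```

```bash
python3 - <<'E'
from h import *
p,r,s=tr();print(p,s['contact_force'],s['ft_torque'],s['gripper_width'],r.as_euler('xyz',degrees=True))
snap('scene','16');crop('scene','16',140,130,260,250,6,'c17')
E
```

```text
[ 0.62056245 -0.27791878  0.03864365] [-0.34888482  0.64830494  5.76432492] [ 0.02293559  0.1250345  -0.0327221 ] 0.7763473829200365 [ 1.79782887e+02 -1.10129203e-01  3.39653475e+01]
```

View pics/c17.png

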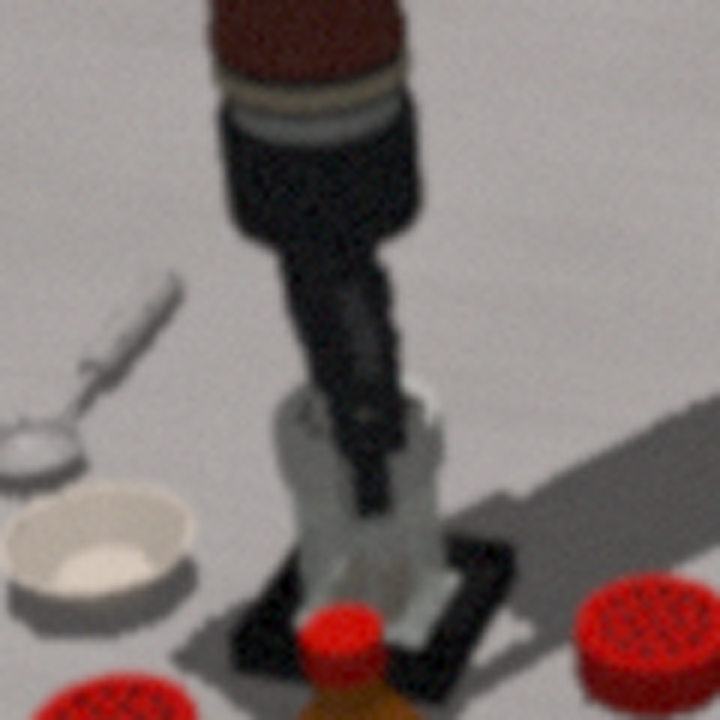

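Call:
carry_out(moves=[[[0,0,-0.9,0,0,0,-1],[0,0,-0.9,0,0,0,-1],[0,0,-0.9,0,0,0,-1],[0,0,-0.9,0,0,0,-1],[0,0,-0.9,0,0,0,-1],[0,0,-0.9,0,0,0,-1],[0,0,-0.9,0,0,0,-1],[0,0,-0.9,0,0,0,-1]]])

```text
time: 25.78
tool_pos: [0.6206, -0.2781, 0.0386]
tool_rot: [0.002, 0.818, 0.575, 0.001]
contact_force: [0.6, 0.0, 6.5]
gripper_width: 0.771
```

Call:
carry_out(moves=[[[0,0,-0.9,0,0,0,-1],[0,0,-0.9,0,0,0,-1],[0,0,-0.9,0,0,0,-1],[0,0,-0.9,0,0,0,-1],[0,0,-0.9,0,0,0,-1],[0,0,-0.9,0,0,0,-1],[0,0,-0.9,0,0,0,-1],[0,0,-0.9,0,0,0,-1]]])

```text
time: 26.45
tool_pos: [0.6215, -0.2769, 0.0387]
tool_rot: [0.002, 0.601, 0.799, 0.002]
contact_force: [2.5, 3.6, 6.8]
gripper_width: 0.775
```

Call:
carry_out(moves=[[[0,0,0,0,0,0,-1],[0,0,0,0,0,0,-1],[0,0,0,0,0,-0.2,-1],[0,0,0,0,0,-0.3,-1],[0,0,0,0,0,-0.4,-1],[0,0,0,0,0,-0.6,-1],[0,0,0,0,0,0,-1]]])

```text
time: 27.03
tool_pos: [0.6218, -0.279, 0.1025]
tool_rot: [0.005, 0.602, 0.798, 0.0]
contact_force: [0.1, -0.4, 1.4]
gripper_width: 0.772
```

```bash
python3 - <<'E'
from h import *
p,r,s=tr();print(p,s['contact_force'],s['ft_torque'],s['gripper_width'],r.as_euler('xyz',degrees=True),s['joint_pos'])
snap('scene','17');crop('scene','17',140,130,260,250,6,'c18')
E
```

```text
[ 0.62177217 -0.27902512  0.10245314] [ 0.14028103 -0.43961127  1.44947243] [-0.02023133 -0.04172495  0.01655701] 0.7721548128916139 [179.64745377   0.40145377 105.95816919] [-5.30734634e-01  2.43694444e-01  1.55874305e+00 -3.92657505e-04
  1.32983808e+00 -2.37998319e+00]
```

View pics/c18.png

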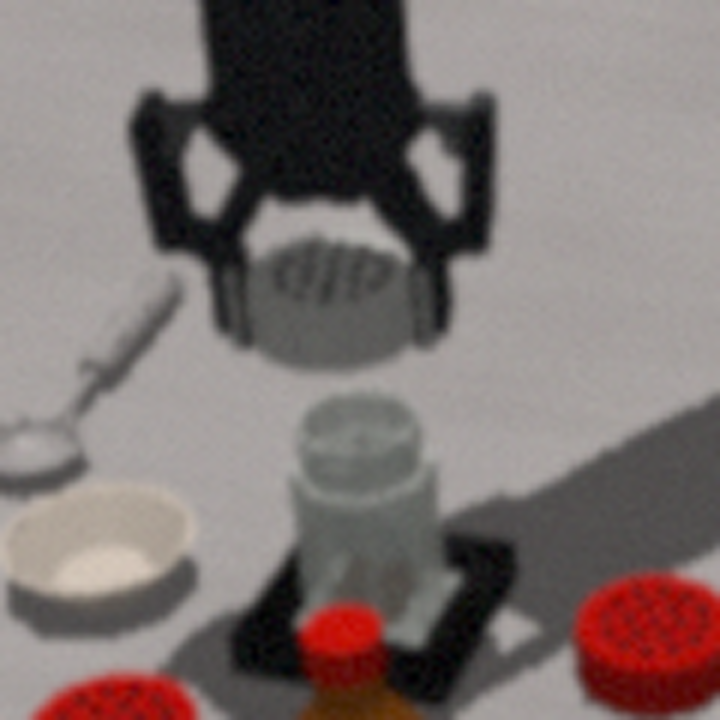

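The cap is off, and brown nutmegs show through the clear body near (203,227). I'll put the cap down at about (0.48, −0.10), a free area that stays clear of the approach to the shaker.

```bash
python3 - <<'E'
from h import *
a=plan([.48,-.10,.0975],down(106),-1)
E
```

```text
6 rows
[0.01, 0.01, -0.0, 0.88, -0.36, 0.01, -1]
[0.01, 0.01, -0.0, 0.88, -0.36, 0.01, -1]
[0.01, 0.01, -0.0, 0.88, -0.36, 0.01, -1]
[0.01, 0.01, -0.0, 0.88, -0.36, 0.01, -1]
[0.01, 0.01, -0.0, 0.88, -0.36, 0.01, -1]
[0.01, 0.01, -0.0, 0.88, -0.36, 0.01, -1]
```

Call:
carry_out(moves=[[[0,0,0,0.88,-0.36,0,-1],[0,0,0,0.88,-0.36,0,-1],[0,0,0,0.88,-0.36,0,-1],[0,0,0,0.88,-0.36,0,-1],[0,0,0,0.88,-0.36,0,-1],[0,0,0,0.88,-0.36,0,-1],[0,0,0,0,0,0,-1],[0,0,0,0,0,0,-1]]])

```text
time: 27.75
tool_pos: [0.4758, -0.0963, 0.0944]
tool_rot: [-0.001, 0.601, 0.799, -0.0]
contact_force: [0.8, -0.6, -1.0]
gripper_width: 0.773
```

Call:
carry_out(moves=[[[0,0,0,0,0,0.8,-1],[0,0,0,0,0,0.8,-1],[0,0,0,0,0,0.8,-1],[0,0,0,0,0,0.6,-1],[0,0,0,0,0,0.3,-1],[0,0,0,0,0,0.14,-1],[0,0,0,0,0,0,-1],[0,0,0,0,0,0,-1]]])

```text
time: 28.42
tool_pos: [0.4792, -0.0987, -0.0409]
tool_rot: [0.001, 0.602, 0.798, 0.0]
contact_force: [-0.2, 0.4, -0.8]
gripper_width: 0.771
```

```bash
python3 - <<'E'
from h import *
p,r,s=tr();print(p,s['contact_force'],s['gripper_width'])
snap('scene','18');crop('scene','18',240,120,340,220,6,'c19')
E
```

```text
[ 0.47924677 -0.09870424 -0.04086505] [-0.24895238  0.35759596 -0.78545633] 0.7712089676775045
```

View pics/c19.png

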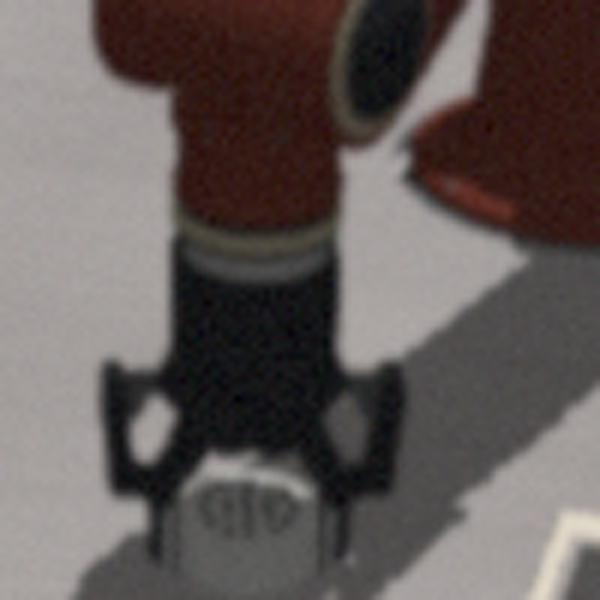

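Putting the cap at (0.48, −0.10) would block the diagonal side grasp I want on the shaker. I'll carry it to (0.46, −0.31) before releasing it.

```bash
python3 - <<'E'
from h import *
p0,r0,s=tr()
a=plan([.46,-.31,.0],down(106),-1,start=(np.array([.48,-.10,0]),down(106)))
E
```

```text
6 rows
[0.0, 0.0, 0.0, -0.82, -0.32, -0.0, -1]
[0.0, 0.0, 0.0, -0.82, -0.32, -0.0, -1]
[0.0, 0.0, 0.0, -0.82, -0.32, -0.0, -1]
[0.0, 0.0, 0.0, -0.82, -0.32, -0.0, -1]
[0.0, 0.0, 0.0, -0.82, -0.32, -0.0, -1]
[0.0, 0.0, 0.0, -0.82, -0.32, -0.0, -1]
```

Call:
carry_out(moves=[[[0,0,0,0,0,-1,-1],[0,0,0,-0.82,-0.32,0,-1],[0,0,0,-0.82,-0.32,0,-1],[0,0,0,-0.82,-0.32,0,-1],[0,0,0,-0.82,-0.32,0,-1],[0,0,0,-0.82,-0.32,0,-1],[0,0,0,-0.82,-0.32,0,-1],[0,0,0,0,0,0,-1]]])

```text
time: 29.13
tool_pos: [0.4589, -0.3151, 0.0006]
tool_rot: [0.003, 0.604, 0.797, -0.001]
contact_force: [0.7, 0.3, 0.1]
gripper_width: 0.776
```

Call:
carry_out(moves=[[[0,0,0,0,0,0.4,-1],[0,0,0,0,0,0.4,-1],[0,0,0,0,0,0.2,-1],[0,0,0,0,0,0.07,-1],[0,0,0,0,0,0,-1],[0,0,0,0,0,0,0.7],[0,0,0,0,0,0,1],[0,0,0,0,0,0,1]]])

```text
time: 29.8
tool_pos: [0.4585, -0.3082, -0.0442]
tool_rot: [0.0, 0.602, 0.799, -0.0]
contact_force: [0.1, 0.1, -0.3]
gripper_width: 0.996
```

Call:
carry_out(moves=[[[0,0,0,0,0,0,1],[0,0,0,0,0,-0.4,1],[0,0,0,0,0,-0.9,1],[0,0,0,0,0,-0.95,1],[0,0,0,0,0,-0.95,1],[0,0,0,0,0,-0.95,1],[0,0,0,0,0,-0.95,1],[0,0,0,0,0,0,1]]])

```text
time: 30.47
tool_pos: [0.4622, -0.3115, 0.1697]
tool_rot: [0.008, 0.602, 0.798, -0.001]
contact_force: [1.0, -0.8, 0.5]
gripper_width: 1.002
```

```bash
python3 - <<'E'
from h import *
p,r,s=tr();print(p,s['contact_force'],s['gripper_width'],r.as_euler('xyz',degrees=True),s['joint_pos'],s['time'])
d=snap('scene','20')
E
```

```text
[ 0.46217983 -0.31152258  0.16967517] [ 1.03323085 -0.84373516  0.54693324] 1.001934186390811 [179.49540865   0.78887108 105.97545195] [-7.26639964e-01 -1.04402124e-01  1.80906494e+00  6.19810896e-05
  1.42058605e+00 -2.57632993e+00] 30.4667
```

View pics/scene_20.png

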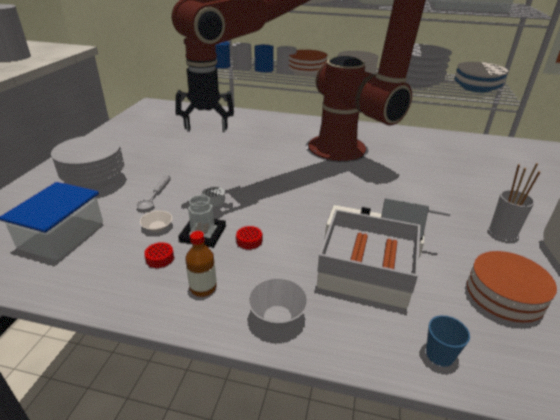

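Call:
carry_out(moves=[[[0,0,1,0,0,0,1],[0,0,1,0,0,0,1],[0,0,1,0,0,0,1],[0,0,1,0,0,0,1],[0,0,1,0,0,0,1],[0,0,1,0,0,0,1],[0,0,1,0,0,0,1],[0,0,1,0,0,0,1]]])

```text
time: 31.18
tool_pos: [0.4574, -0.3074, 0.1575]
tool_rot: [-0.001, 0.84, 0.543, -0.0]
contact_force: [0.1, 0.4, 0.8]
gripper_width: 1.001
```

Call:
carry_out(moves=[[[0,0,1,0,0,0,1],[0,0,1,0,0,0,1],[0,0,1,0,0,0,1],[0,0,1,0,0,0,1],[0,0,1,0,0,0,1],[0,0,1,0,0,0,1],[0,0,1,0,0,0,1],[0,0,1,0,0,0,1]]])

```text
time: 31.85
tool_pos: [0.4574, -0.3074, 0.1575]
tool_rot: [-0.001, 0.975, 0.223, -0.001]
contact_force: [0.3, -0.6, 0.6]
gripper_width: 0.997
```

Call:
carry_out(moves=[[[0,0,1,0,0,0,1],[0,0,1,0,0,0,1],[0,0,1,0,0,0,1],[0,0,1,0,0,0,1],[0,0,1,0,0,0,1],[0,0,1,0,0,0,1],[0,0,1,0,0,0,1],[0,0,1,0,0,0,1]]])

```text
time: 32.52
tool_pos: [0.4574, -0.3074, 0.1575]
tool_rot: [-0.001, 0.992, -0.124, -0.001]
contact_force: [-0.5, -0.3, -0.4]
gripper_width: 1.006
```

Call:
carry_out(moves=[[[0,0,1,0,0,0,1],[0,0,1,0,0,0,1],[0,0,1,0,0,0,1],[0,0,1,0,0,0,1],[0,0,1,0,0,0,1],[0,0,1,0,0,0,1],[0,0,1,0,0,0,1],[0,0,1,0,0,0,1]]])

```text
time: 33.18
tool_pos: [0.4574, -0.3074, 0.1576]
tool_rot: [-0.0, 0.89, -0.456, -0.001]
contact_force: [0.4, 0.4, -0.1]
gripper_width: 0.999
```

Call:
carry_out(moves=[[[0,0,1,0,0,0,1],[0,0,1,0,0,0,1],[0,0,1,0,0,0,1],[0,0,1,0,0,0,1],[0,0,1,0,0,0,1],[0,0,1,0,0,0,1],[0,0,1,0,0,0,1],[0,0,1,0,0,0,1]]])

```text
time: 33.85
tool_pos: [0.4574, -0.3074, 0.1576]
tool_rot: [-0.0, -0.68, 0.733, 0.001]
contact_force: [0.5, 0.5, 0.6]
gripper_width: 0.995
```

Call:
carry_out(moves=[[[0,0,1,0,0,0,1],[0,0,1,0,0,0,1],[0,0,1,0,0,0,1],[0,0,1,0,0,0,1],[0,0,1,0,0,0,1],[0,0,1,0,0,0,1],[0,0,1,0,0,0,1],[0,0,1,0,0,0,1]]])

```text
time: 34.52
tool_pos: [0.4574, -0.3074, 0.1576]
tool_rot: [-0.001, -0.388, 0.921, 0.001]
contact_force: [-0.5, -0.5, 0.2]
gripper_width: 0.997
```

```bash
cat >> h.py <<'E'
def horiz(az,pitch=0,roll=0):
    """tool z along azimuth az (deg), pitched down by pitch; tool x to the right at roll 0; roll about tool z"""
    a=np.deg2rad(az);h=np.array([np.cos(a),np.sin(a),0]);x=np.array([np.sin(a),-np.cos(a),0]);b=np.deg2rad(pitch)
    z=h*np.cos(b)-np.array([0,0,1])*np.sin(b);y=np.cross(z,x)
    return R.from_matrix(np.stack([x,y,z],1))*R.from_rotvec([0,0,roll],degrees=True)
E
python3 - <<'E'
from h import *
p,r,s=tr();print(p,r.as_euler('xyz',degrees=True),s['joint_pos'],s['time'])
print(horiz(-45,90).as_euler('xyz',degrees=True))
h=np.array([.7071,-.7071,0]);sh=np.array([.6185,-.276,0])
t=sh-.11*h;t[2]=.20;print(t)
a=plan(t,horiz(-45),1,smax=1)
E
```

```text
[ 0.45742892 -0.30744043  0.15756478] [ 1.79853559e+02 -4.14350076e-03 -1.34278188e+02] [-7.26823450e-01 -9.60492342e-02  1.82178053e+00  4.57584554e-05
  1.41841786e+00  1.61676613e+00] 34.5167
[-180.    0. -135.]
[ 0.540719 -0.198219  0.2     ]
19 rows
[0.95, 0.01, 0.01, -0.18, 0.02, -0.06, 1]
[0.95, 0.01, 0.01, -0.18, 0.02, -0.06, 1]
[0.95, 0.01, 0.01, -0.18, 0.01, -0.06, 1]
[0.95, 0.01, 0.01, -0.18, 0.01, -0.06, 1]
[0.95, 0.01, 0.01, -0.18, 0.0, -0.06, 1]
[0.95, 0.01, 0.01, -0.18, -0.0, -0.06, 1]
[0.95, 0.01, 0.01, -0.18, -0.01, -0.06, 1]
[0.95, 0.01, 0.01, -0.18, -0.01, -0.06, 1]
[0.95, 0.01, 0.01, -0.18, -0.02, -0.06, 1]
[0.95, 0.01, 0.01, -0.18, -0.02, -0.06, 1]
[0.95, 0.01, 0.01, -0.18, -0.03, -0.06, 1]
[0.95, 0.01, 0.01, -0.18, -0.03, -0.05, 1]
[0.95, 0.01, 0.01, -0.18, -0.03, -0.05, 1]
[0.95, 0.01, 0.01, -0.18, -0.04, -0.05, 1]
[0.95, 0.01, 0.01, -0.18, -0.04, -0.04, 1]
[0.95, 0.01, 0.01, -0.18, -0.05, -0.04, 1]
[0.95, 0.01, 0.01, -0.18, -0.05, -0.04, 1]
[0.95, 0.01, 0.01, -0.18, -0.05, -0.03, 1]
[0.95, 0.01, 0.01, -0.18, -0.05, -0.03, 1]
```

```bash
python3 - <<'E'
from h import *
p,r,s=tr()
h=np.array([.7071,-.7071,0]);sh=np.array([.6185,-.276,0])
t=sh+.06*h;t[2]=.25;print(t)
p[2]=.26
a=plan(t,horiz(-45),1,smax=1,start=(p,r))
E
```

```text
[ 0.660926 -0.318426  0.25    ]
19 rows
[0.95, 0.01, 0.01, -0.18, -0.2, 0.01, 1]
[0.95, 0.01, 0.01, -0.18, -0.2, 0.03, 1]
[0.95, 0.01, 0.01, -0.18, -0.2, 0.05, 1]
[0.95, 0.01, 0.01, -0.18, -0.19, 0.06, 1]
[0.95, 0.01, 0.01, -0.18, -0.19, 0.08, 1]
[0.95, 0.01, 0.01, -0.18, -0.18, 0.09, 1]
[0.95, 0.01, 0.01, -0.18, -0.17, 0.11, 1]
[0.95, 0.01, 0.01, -0.18, -0.16, 0.12, 1]
[0.95, 0.01, 0.01, -0.18, -0.15, 0.13, 1]
[0.95, 0.01, 0.01, -0.18, -0.14, 0.15, 1]
[0.95, 0.01, 0.01, -0.18, -0.13, 0.16, 1]
[0.95, 0.01, 0.01, -0.18, -0.11, 0.17, 1]
[0.95, 0.01, 0.01, -0.18, -0.1, 0.17, 1]
[0.95, 0.01, 0.01, -0.18, -0.08, 0.18, 1]
[0.95, 0.01, 0.01, -0.18, -0.07, 0.19, 1]
[0.95, 0.01, 0.01, -0.18, -0.05, 0.19, 1]
[0.95, 0.01, 0.01, -0.18, -0.04, 0.2, 1]
[0.95, 0.01, 0.01, -0.18, -0.02, 0.2, 1]
[0.95, 0.01, 0.01, -0.18, -0.0, 0.2, 1]
```

Call:
carry_out(moves=[[[0,0,0,0,0,-0.85,1],[0,0,0,0,0,-0.85,1],[0,0,0,0,0,-0.85,1],[0.95,0.01,0.01,-0.18,-0.2,0.01,1],[0.95,0.01,0.01,-0.18,-0.2,0.03,1],[0.95,0.01,0.01,-0.18,-0.2,0.05,1],[0.95,0.01,0.01,-0.18,-0.19,0.06,1],[0.95,0.01,0.01,-0.18,-0.19,0.08,1]]])

```text
time: 35.18
tool_pos: [0.5124, -0.3102, 0.2576]
tool_rot: [0.079, -0.38, 0.902, -0.191]
contact_force: [-0.5, 0.3, -1.0]
gripper_width: 0.994
```

Call:
carry_out(moves=[[[0.95,0.01,0.01,-0.18,-0.18,0.09,1],[0.95,0.01,0.01,-0.18,-0.17,0.11,1],[0.95,0.01,0.01,-0.18,-0.16,0.12,1],[0.95,0.01,0.01,-0.18,-0.15,0.13,1],[0.95,0.01,0.01,-0.18,-0.14,0.15,1],[0.95,0.01,0.01,-0.18,-0.13,0.16,1],[0.95,0.01,0.01,-0.18,-0.11,0.17,1]]])

```text
time: 35.77
tool_pos: [0.5879, -0.3133, 0.2534]
tool_rot: [0.183, -0.339, 0.81, -0.442]
contact_force: [-0.9, -1.4, -0.0]
gripper_width: 1.0
```

Call:
carry_out(moves=[[[0.95,0.01,0.01,-0.18,-0.1,0.17,1],[0.95,0.01,0.01,-0.18,-0.08,0.18,1],[0.95,0.01,0.01,-0.18,-0.07,0.19,1],[0.95,0.01,0.01,-0.18,-0.05,0.19,1],[0.95,0.01,0.01,-0.18,-0.04,0.2,1],[0.95,0.01,0.01,-0.18,-0.02,0.2,1],[0.95,0.01,0.01,-0.18,0,0.2,1]]])

```text
time: 36.35
tool_pos: [0.5825, -0.3427, 0.3295]
tool_rot: [0.275, -0.325, 0.712, -0.558]
contact_force: [11.4, 10.1, 6.0]
gripper_width: 0.998
```

Call:
carry_out(moves=[[[0,0,0,0,0,0,1],[0,0,0,0,0,0,1],[0,0,0,0,0,0,1],[0,0,0,0,0,0,1],[0,0,0,0,0,0,1],[0,0,0,0,0,0,1],[0,0,0,0,0,0,1],[0,0,0,0,0,0,1]]])

```text
time: 37.02
tool_pos: [0.5838, -0.3421, 0.3318]
tool_rot: [0.276, -0.325, 0.712, -0.558]
contact_force: [0.4, -0.4, 0.3]
gripper_width: 0.997
```

```bash
python3 - <<'E'
from h import *
p,r,s=tr();print(p,s['contact_force'],s['gripper_width'],r.as_matrix().round(3).tolist(),s['joint_pos'],s['time'])
d=snap('scene','21');d=snap('top','21')
E
```

```text
[ 0.58381006 -0.34213598  0.33180298] [ 0.39766351 -0.40630227  0.27336937] 0.9969321058542763 [[-0.636, -0.155, 0.756], [-0.771, 0.165, -0.615], [-0.029, -0.974, -0.224]] [-0.60395107 -0.52920688  2.28000156 -1.02357958  0.08998776  2.64044791] 37.0167
```

View pics/scene_21.png

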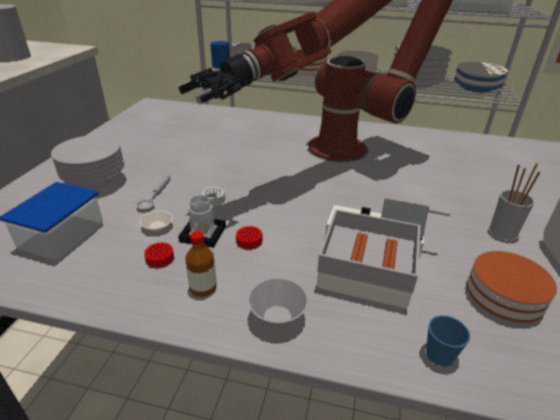

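View pics/top_21.png

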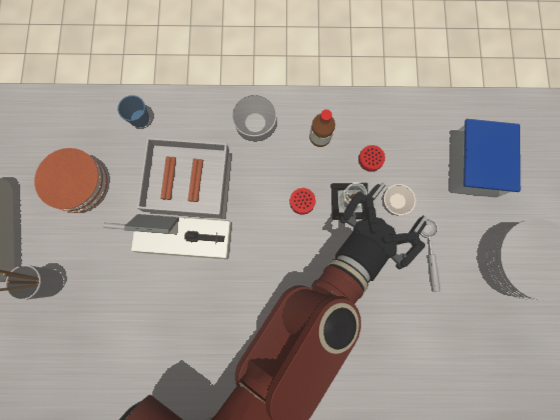

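The arm hit joint limits with j5 at its lower stop of 0.09, so a level tool isn't reachable in this wrist configuration. I'll fit the kinematics from the logged joints and work out which grasp and pour poses are reachable.

```bash
cat > kin.py <<'E'
import numpy as np
from scipy.spatial.transform import Rotation as R
from scipy.optimize import least_squares
data=[([-1.35701641,.0533130,1.61414076,0,1.47603617,-.119002],[.20403282,-.59008551,.19348181]),
([.0105557,-.076138,1.974646,0,1.242042,.0790899],[.51372228,.07961225,.06004489]),
([.397908,.0329675,1.663189,0,1.448456,.4665696],[.53013896,.30330269,.17676361]),
([-.375544,-.362877,2.085137,0,1.419235,-1.592524],[.43391044,-.09128335,.13380301]),
([-.525802,.215182,1.531156,0,1.395014,-1.126046],[.62104135,-.27452366,.13762341]),
([-.530735,.243694,1.558743,0,1.329838,-2.379983],[.62177217,-.27902512,.10245314]),
([-.72664,-.104402,1.809065,0,1.420586,-2.57633],[.46217983,-.31152258,.16967517]),
([-.726823,-.0960492,1.8217805,0,1.418418,1.616766],[.45742892,-.30744043,.15756478]),
([-.60395107,-.52920688,2.28000156,-1.02357958,.08998776,2.64044791],[.58381006,-.34213598,.33180298])]
def fk(q,P):
    a,b,h,L1,e,L2,d=P
    r=R.from_euler('z',q[0]);p=r.apply([a,b,h])
    r=r*R.from_euler('y',q[1]);p=p+r.apply([0,0,L1])
    r=r*R.from_euler('y',q[2]);p=p+r.apply([e,0,L2])
    r=r*R.from_euler('z',q[3])*R.from_euler('y',q[4])*R.from_euler('z',q[5]);p=p+r.apply([0,0,d])
    return p,r*R.from_euler('z',np.pi)
def fit():
    f=lambda P:np.concatenate([fk(q,P)[0]-x for q,x in data])
    s=least_squares(f,[0,.075,.2,.4,0,.4,.2]);return s.x,f(s.x)
LO=np.array([-3.01,-1.01,.06,-1.02,.09,-3.14]);HI=np.array([3.01,2.22,2.58,4.17,2.62,3.14])
P,res=fit()
def ik(p,Rt,seeds=None,n=40,free_roll=False):
    rng=np.random.default_rng(0);best=[]
    for i in range(n):
        q0=seeds if seeds is not None and i==0 else rng.uniform(LO,HI)
        if not(seeds is not None and i==0): q0[0]=np.arctan2(p[1],p[0])+rng.uniform(-.4,.4)
        def f(q):
            x,r=fk(q,P);return np.r_[(x-p)*5,(r.inv()*Rt).as_rotvec()]
        s=least_squares(f,np.clip(q0,LO+1e-3,HI-1e-3),bounds=(LO,HI),max_nfev=80)
        if s.cost<1e-6 and not any(np.abs(s.x-b).max()<.05 for b in best): best.append(s.x)
        if seeds is not None and best: break
    return best
E
python3 - <<'E'
from kin import *
print(P.round(4),np.abs(res).max())
from h import horiz
p,r=fk(data[-1][0],P);print(r.as_matrix().round(3))
h=np.array([.7071,-.7071,0]);sh=np.array([.6185,-.276,.07])
for az in(-45,0):
  hh=np.array([np.cos(np.deg2rad(az)),np.sin(np.deg2rad(az)),0])
  for pit in (0,15,30,45,60):
    b=np.deg2rad(pit);z=hh*np.cos(b)-np.array([0,0,np.sin(b)])
    for q in ik(sh+.06*z,horiz(az,pit),n=25): print(az,pit,q.round(2))
E
```

```text
[-0.      0.0742  0.238   0.4264  0.0957  0.6099  0.3162] 0.00010089495029308448
[[-0.636 -0.155  0.756]
 [-0.771  0.165 -0.615]
 [-0.029 -0.974 -0.224]]
-45 0 [-0.38  0.42  2.12  3.62  1.02 -1.84]
-45 15 [-0.39  0.25  2.15  3.8   0.66 -2.01]
-45 45 [-0.44  0.11  2.04 -0.8   0.34  2.59]
-45 60 [-0.47  0.14  1.92 -0.28  0.6   2.08]
0 0 [-0.81  0.43  2.1   2.23  1.17 -1.1 ]
0 15 [-0.8   0.27  2.13  2.    0.87 -0.88]
0 30 [-0.76  0.16  2.1   1.59  0.64 -0.47]
0 45 [-0.71  0.12  2.02  0.99  0.58  0.13]
0 60 [-0.64  0.15  1.91  0.48  0.71  0.62]
```

```bash
python3 - <<'E'
from h import *
p,r,s=tr()
for n in('top','scene'):
    d=load(n,'21');c=cloud(d).reshape(-1,3);q=r.inv().apply(c-p)
    k=(np.abs(q[:,0])<.075)&(np.abs(q[:,1])<.03)&(q[:,2]>-.12)&(q[:,2]<.06)&(c[:,2]>.2)
    Q=q[k];print(n,len(Q))
    for sgn in(1,-1):
        T=Q[Q[:,0]*sgn>.02];o=np.sort(T[:,2])[::-1];print(sgn,o[:12].round(3)); t=T[T[:,2]>o[5]-.02];print(np.median(t,0).round(3))
E
```

```text
top 1154
1 [-0.05  -0.05  -0.05  -0.051 -0.051 -0.051 -0.052 -0.052 -0.053 -0.053
 -0.053 -0.054]
[ 0.045 -0.009 -0.062]
-1 [-0.05  -0.052 -0.053 -0.053 -0.054 -0.054 -0.055 -0.056 -0.056 -0.056
 -0.057 -0.057]
[-0.05  -0.01  -0.064]
scene 861
1 [-0.048 -0.048 -0.048 -0.048 -0.048 -0.048 -0.048 -0.049 -0.049 -0.049
 -0.049 -0.05 ]
[ 0.043  0.    -0.058]
-1 [-0.047 -0.047 -0.047 -0.048 -0.048 -0.048 -0.048 -0.048 -0.048 -0.048
 -0.049 -0.049]
[-0.051 -0.002 -0.056]
```

```bash
cat > s.py <<'E'
from kin import *
from h import horiz,sc
sh=np.array([.6185,-.276,.07])
for th in (0,10,20):
  for rho in (0,180):
    Rp=horiz(0,th,rho);z=Rp.as_matrix()[:,2]
    pk=ik(sh+.06*z,Rp,n=15)
    for q in pk: print('PICK',th,rho,q.round(2))
    if not pk: continue
    for be in (-15,0,15,30):
        W=R.from_euler('z',be,degrees=True)
        M=sc(0,-.015,.145)
        for ph in (0,-112):
            Rt=W*R.from_euler('x',ph,degrees=True)*Rp
            u=(W*R.from_euler('x',-112,degrees=True)).apply([0,0,1]);G=M-.038*u
            for q in ik(G+.06*Rt.as_matrix()[:,2],Rt,n=12): print('   ',be,ph,q.round(2))
E
time python3 s.py
```

```text
PICK 0 0 [-0.81  0.43  2.1   2.23  1.17 -1.1 ]
    -15 0 [ 0.22  0.16  2.2   3.78  0.9  -2.  ]
    -15 -112 [0.22 0.16 2.2  3.78 0.9  2.33]
    0 0 [ 0.06  0.12  2.25  3.22  0.8  -1.63]
    0 -112 [0.06 0.12 2.25 3.22 0.8  2.7 ]
    15 0 [-0.1   0.13  2.23  2.66  0.85 -1.24]
    15 -112 [-0.1   0.13  2.23  2.66  0.85  3.09]
    30 0 [-0.22  0.2   2.15  2.23  1.02 -0.97]
    30 -112 [-0.22  0.2   2.15  2.23  1.02 -2.93]
PICK 0 180 [-0.81  0.43  2.1   2.23  1.17  2.04]
    -15 0 [0.22 0.16 2.2  3.78 0.9  1.14]
    -15 -112 [ 0.22  0.16  2.2   3.78  0.9  -0.82]
    0 0 [0.06 0.12 2.25 3.22 0.8  1.51]
    0 -112 [ 0.06  0.12  2.25  3.22  0.8  -0.44]
    15 0 [-0.1   0.13  2.23  2.66  0.85  1.9 ]
    15 -112 [-0.1   0.13  2.23  2.66  0.85 -0.05]
    30 0 [-0.22  0.2   2.15  2.23  1.02  2.17]
    30 -112 [-0.22  0.2   2.15  2.23  1.02  0.22]
PICK 10 0 [-0.81  0.32  2.12  2.09  0.96 -0.97]
    -15 0 [ 0.22  0.05  2.21  3.96  0.66 -2.18]
    -15 -112 [0.3  0.26 2.13 3.98 1.08 2.22]
    0 0 [ 0.06  0.    2.25  3.26  0.51 -1.66]
    0 -112 [0.16 0.19 2.2  3.54 0.94 2.5 ]
    15 0 [-0.09  0.02 
[... 700 characters left out ...]
 0.06 -0.08  2.23  3.37  0.24 -1.77]
    0 -112 [0.24 0.28 2.14 3.78 1.1  2.37]
    15 0 [-0.09 -0.06  2.21  2.14  0.39 -0.73]
    15 -112 [0.1  0.24 2.19 3.33 1.   2.65]
    30 0 [-0.2   0.02  2.14  1.74  0.68 -0.51]
    30 -112 [-0.05  0.24  2.19  2.85  1.02  2.97]
PICK 20 180 [-0.79  0.22  2.13  1.89  0.78  2.37]
    -15 -112 [ 0.35  0.36  2.03  4.14  1.26 -0.98]
    0 0 [ 0.06 -0.08  2.23  3.37  0.24  1.37]
    0 -112 [ 0.24  0.28  2.14  3.78  1.1  -0.77]
    15 0 [-0.09 -0.06  2.21  2.14  0.39  2.42]
    15 -112 [ 0.1   0.24  2.19  3.33  1.   -0.49]
    30 0 [-0.2   0.02  2.14  1.74  0.68  2.63]
    30 -112 [-0.05  0.24  2.19  2.85  1.02 -0.17]
real	0m29.771s
user	0m28.594s
sys	0m0.244s
```

```bash
cat > jp.py <<'E'
from kin import *
import sys
def rows(p0,R0,qs,g,tgt=None):
    """qs: per-row joint configs. print rounded rows tracking FK poses, with rounding feedback"""
    p,r=np.array(p0),R0;out=[]
    for q in qs:
        tp,tR=fk(q,P)
        tv=np.round((r.inv()*tR).as_rotvec(degrees=True)/5,2);ts=np.round(r.inv().apply(tp-p)/.04,2)
        out.append([*map(float,tv),*map(float,ts),g])
        p=p+r.apply(ts*.04);r=r*R.from_rotvec(tv*5,degrees=True)
    return out,p,r
def jpath(wps,step=.07):
    qs=[]
    for a,b in zip(wps[:-1],wps[1:]):
        a,b=np.array(a),np.array(b);n=max(1,int(np.ceil(np.abs(b-a).max()/step)))
        qs+=[a+(b-a)*(i+1)/n for i in range(n)]
    return qs
def show(out,off=0):
    for i in range(0,len(out),8): print('#',i//8);print(str(out[i:i+8]).replace(' ',''))
def check(qs):
    M=0
    for q in qs:
        p,r=fk(q,P);z=r.as_matrix()[:,2];print(q.round(2),'tip',(p-.048*z).round(3),'wr',(p-.316*z).round(3))
E
python3 - <<'E'
from jp import *
from h import *
p,r,s=tr();q0=s['joint_pos'];print(q0.round(3),np.abs(fk(q0,P)[0]-p).max())
G=np.array([.6185,-.276,.22]);Rt=horiz(0,15,180);z=Rt.as_matrix()[:,2]
H=ik(G+.06*z,Rt,n=15);print(H)
H=[h for h in H if h[3]>1.2][0]
w1=q0.copy();w1[4]=.7;w1[3]=-.9
qs=jpath([q0,w1,H]);out,pe,re=rows(p,r,qs,1)
print(len(out),np.abs(np.array(out)[:,:6]).max(0));check(qs[::4]);show(out[:8])
np.save('H.npy',H)
E
```

```text
[-0.604 -0.53   2.28  -1.024  0.09   2.64 ] 2.6007259387728077e-06
[array([-0.80071677, -0.07645148,  2.1481852 ,  1.70827727,  0.77539735,
        2.68943477])]
47 [0.54 0.67 0.68 0.46 0.37 0.1 ]
[-0.6  -0.53  2.28 -1.01  0.16  2.64] tip [ 0.536 -0.323  0.333] wr [ 0.345 -0.148  0.403]
[-0.6  -0.53  2.28 -0.95  0.43  2.64] tip [ 0.481 -0.352  0.296] wr [ 0.345 -0.148  0.403]
[-0.6  -0.53  2.28 -0.9   0.7   2.64] tip [ 0.418 -0.363  0.26 ] wr [ 0.345 -0.148  0.403]
[-0.62 -0.48  2.27 -0.63  0.71  2.65] tip [ 0.428 -0.343  0.212] wr [ 0.35  -0.161  0.393]
[-0.65 -0.43  2.25 -0.35  0.72  2.65] tip [ 0.443 -0.317  0.173] wr [ 0.355 -0.175  0.383]
[-0.67 -0.39  2.24 -0.08  0.72  2.66] tip [ 0.464 -0.288  0.146] wr [ 0.359 -0.188  0.372]
[-0.69 -0.34  2.22  0.2   0.73  2.66] tip [ 0.49  -0.26   0.131] wr [ 0.363 -0.202  0.36 ]
[-0.71 -0.29  2.21  0.47  0.74  2.67] tip [ 0.519 -0.238  0.129] wr [ 0.366 -0.215  0.348]
[-0.73 -0.24  2.2   0.75  0.75  2.67] tip [ 0.55  -0.225  0.138] wr [ 0.368 -0.229  0.335]
[-0.75 -0.2   2.18  1.02  0.76  2.68] tip [ 0.579 -0.223  0.155] wr [ 0.37  -0.243  0.322]
[-0.77 -0.15  2.17  1.3   0.76  2.68] tip [ 0.605 -0.234  0.179] wr [ 0.371 -0.256  0.308]
[-0.79 -0.1   2.16  1.57  0.77  2.69] tip [ 0.624 -0.259  0.204] wr [ 0.371 -0.269  0.294]
# 0
[[-0.39,0.67,0.16,0.46,0.27,-0.02,1],[-0.4,0.67,0.15,0.46,0.28,-0.02,1],[-0.41,0.66,0.15,0.45,0.28,-0.01,1],[-0.42,0.66,0.15,0.45,0.3,-0.02,1],[-0.42,0.65,0.15,0.45,0.29,-0.02,1],[-0.44,0.65,0.14,0.45,0.3,-0.02,1],[-0.44,0.64,0.13,0.44,0.31,-0.02,1],[-0.45,0.64,0.13,0.44,0.32,-0.01,1]]
```

```bash
python3 - <<'E'
from jp import *
from h import *
p,r,s=tr();q0=s['joint_pos']
Rt=horiz(0,15,180);z=Rt.as_matrix()[:,2]
for zz in (.27,.30):
    G=np.array([.6185,-.276,zz]);H=ik(G+.06*z,Rt,n=15);print(zz,H)
G=np.array([.6185,-.276,.27]);H=[h for h in ik(G+.06*z,Rt,n=15) if h[3]>1][0]
w1=q0.copy();w1[4]=.7;w1[3]=-.9;w1[1]-=.1
w2=w1+(H-w1)*.5;w2[1]-=.12
qs=jpath([q0,w1,w2,H]);out,pe,re=rows(p,r,qs,1)
mn=9
for q in qs:
    pp,rr=fk(q,P);
    for sx in(-.057,.057):
        t=pp+rr.apply([sx,0,-.048]); 
        if .5<t[0]<.75 and -.4<t[1]<-.15: mn=min(mn,t[2])
print(len(out),mn,np.abs(np.array(out)[:,:6]).max(0));check(qs[::6]);show(out)
np.save('H.npy',H);np.save('qs.npy',qs)
E
```

```text
0.27 [array([-0.80071677, -0.16521463,  2.1296028 ,  1.59800159,  0.76654629,
        2.84303791])]
0.3 [array([-0.80071677, -0.21098584,  2.11263376,  1.53284009,  0.76688384,
        2.93348598])]
45 0.20532693654491796 [0.48 0.66 0.79 0.46 0.29 0.16]
[-0.6  -0.54  2.28 -1.01  0.16  2.64] tip [ 0.535 -0.322  0.34 ] wr [ 0.343 -0.147  0.407]
[-0.6  -0.61  2.28 -0.93  0.56  2.64] tip [ 0.446 -0.357  0.322] wr [ 0.333 -0.14   0.431]
[-0.63 -0.6   2.26 -0.62  0.71  2.66] tip [ 0.428 -0.343  0.281] wr [ 0.333 -0.149  0.44 ]
[-0.66 -0.57  2.24 -0.21  0.72  2.7 ] tip [ 0.46  -0.308  0.249] wr [ 0.337 -0.167  0.441]
[-0.69 -0.53  2.21  0.21  0.73  2.73] tip [ 0.502 -0.27   0.246] wr [ 0.34  -0.185  0.442]
[-0.72 -0.44  2.19  0.63  0.74  2.76] tip [ 0.547 -0.243  0.242] wr [ 0.35  -0.211  0.422]
[-0.76 -0.32  2.16  1.04  0.75  2.8 ] tip [ 0.59  -0.237  0.246] wr [ 0.362 -0.24   0.387]
[-0.79 -0.2   2.14  1.46  0.76  2.83] tip [ 0.623 -0.261  0.261] wr [ 0.369 -0.267  0.35 ]
# 0
[[-0.26,0.66,0.17,0.46,0.1,-0.08,1],[-0.28,0.66,0.17,0.45,0.1,-0.09,1],[-0.28,0.65,0.18,0.46,0.12,-0.09,1],[-0.3,0
[... 854 characters left out ...]
,0.71,-0.16,0.25,0.02,1],[-0.48,-0.03,0.74,-0.02,0.23,0.15,1],[-0.46,-0.02,0.75,-0.02,0.22,0.16,1],[-0.46,-0.03,0.76,-0.04,0.21,0.14,1],[-0.45,-0.04,0.76,-0.04,0.19,0.15,1],[-0.45,-0.04,0.76,-0.04,0.18,0.14,1]]
# 4
[[-0.43,-0.05,0.77,-0.06,0.17,0.13,1],[-0.44,-0.06,0.78,-0.07,0.17,0.13,1],[-0.42,-0.07,0.77,-0.08,0.15,0.12,1],[-0.43,-0.07,0.78,-0.09,0.14,0.12,1],[-0.41,-0.08,0.78,-0.1,0.13,0.11,1],[-0.42,-0.09,0.79,-0.12,0.13,0.11,1],[-0.41,-0.11,0.78,-0.13,0.13,0.1,1],[-0.41,-0.11,0.78,-0.14,0.11,0.09,1]]
# 5
[[-0.41,-0.12,0.79,-0.16,0.12,0.09,1],[-0.4,-0.13,0.78,-0.18,0.12,0.08,1],[-0.41,-0.15,0.78,-0.19,0.11,0.08,1],[-0.41,-0.15,0.78,-0.21,0.12,0.06,1],[-0.41,-0.17,0.78,-0.22,0.11,0.07,1]]
```

Call:
carry_out(moves=[[[-0.26,0.66,0.17,0.46,0.1,-0.08,1],[-0.28,0.66,0.17,0.45,0.1,-0.09,1],[-0.28,0.65,0.18,0.46,0.12,-0.09,1],[-0.3,0.64,0.19,0.45,0.12,-0.09,1],[-0.31,0.64,0.18,0.45,0.14,-0.09,1],[-0.31,0.63,0.19,0.44,0.15,-0.1,1],[-0.33,0.61,0.19,0.45,0.15,-0.09,1],[-0.34,0.62,0.18,0.44,0.17,-0.1,1]]])

```text
time: 37.78
tool_pos: [0.447, -0.399, 0.2979]
tool_rot: [0.111, -0.174, 0.829, -0.52]
contact_force: [0.6, 0.1, 0.1]
gripper_width: 1.004
```

```bash
python3 - <<'E'
from jp import *
from h import *
p,r,s=tr();qs=np.load('qs.npy');print(s['joint_pos'].round(3),qs[7].round(3));tp,tR=fk(qs[7],P);print(p,tp,(r.inv()*tR).as_rotvec(degrees=True))
E
```

```text
[-0.604 -0.618  2.28  -0.914  0.636  2.642] [-0.604 -0.618  2.28  -0.914  0.632  2.64 ]
[ 0.44702498 -0.3990163   0.29792075] [ 0.44791784 -0.39880542  0.29799295] [ 0.06038517 -0.18100452 -0.05013308]
```

The commanded pose had been clipped to the reached pose, so tracking is exact. Continuing along the joint-space path.

Call:
carry_out(moves=[[[-0.35,0.6,0.19,0.45,0.18,-0.1,1],[-0.48,-0.17,0.69,-0.12,0.28,0.05,1],[-0.48,-0.16,0.69,-0.11,0.29,0.06,1],[-0.47,-0.16,0.7,-0.12,0.27,0.05,1],[-0.48,-0.16,0.69,-0.12,0.28,0.05,1],[-0.47,-0.16,0.7,-0.11,0.27,0.04,1],[-0.47,-0.15,0.7,-0.12,0.26,0.05,1],[-0.47,-0.16,0.7,-0.12,0.27,0.04,1]]])

```text
time: 38.45
tool_pos: [0.4612, -0.356, 0.2295]
tool_rot: [0.215, -0.011, 0.913, -0.346]
contact_force: [0.8, 1.0, 0.0]
gripper_width: 1.004
```

Call:
carry_out(moves=[[[-0.46,-0.16,0.7,-0.13,0.26,0.05,1],[-0.47,-0.16,0.71,-0.12,0.25,0.03,1],[-0.46,-0.15,0.7,-0.13,0.26,0.04,1],[-0.46,-0.16,0.71,-0.13,0.25,0.04,1],[-0.46,-0.16,0.7,-0.13,0.25,0.03,1],[-0.46,-0.16,0.71,-0.14,0.25,0.03,1],[-0.46,-0.16,0.71,-0.14,0.24,0.03,1],[-0.46,-0.16,0.7,-0.15,0.25,0.03,1]]])

```text
time: 39.12
tool_pos: [0.5222, -0.293, 0.2094]
tool_rot: [0.338, 0.158, 0.918, -0.133]
contact_force: [0.4, -0.2, 0.8]
gripper_width: 1.004
```

Call:
carry_out(moves=[[[-0.46,-0.17,0.71,-0.15,0.25,0.03,1],[-0.45,-0.16,0.7,-0.15,0.24,0.02,1],[-0.46,-0.17,0.71,-0.16,0.25,0.02,1],[-0.48,-0.03,0.74,-0.02,0.23,0.15,1],[-0.46,-0.02,0.75,-0.02,0.22,0.16,1],[-0.46,-0.03,0.76,-0.04,0.21,0.14,1],[-0.45,-0.04,0.76,-0.04,0.19,0.15,1],[-0.45,-0.04,0.76,-0.04,0.18,0.14,1]]])

```text
time: 39.78
tool_pos: [0.591, -0.2449, 0.2104]
tool_rot: [0.406, 0.324, 0.849, 0.101]
contact_force: [-0.2, -0.0, -0.0]
gripper_width: 1.003
```

Call:
carry_out(moves=[[[-0.43,-0.05,0.77,-0.06,0.17,0.13,1],[-0.44,-0.06,0.78,-0.07,0.17,0.13,1],[-0.42,-0.07,0.77,-0.08,0.15,0.12,1],[-0.43,-0.07,0.78,-0.09,0.14,0.12,1],[-0.41,-0.08,0.78,-0.1,0.13,0.11,1],[-0.42,-0.09,0.79,-0.12,0.13,0.11,1],[-0.41,-0.11,0.78,-0.13,0.13,0.1,1],[-0.41,-0.11,0.78,-0.14,0.11,0.09,1]]])

```text
time: 40.45
tool_pos: [0.651, -0.244, 0.2327]
tool_rot: [0.429, 0.481, 0.696, 0.318]
contact_force: [0.7, 0.4, -0.4]
gripper_width: 1.003
```

Call:
carry_out(moves=[[[-0.41,-0.12,0.79,-0.16,0.12,0.09,1],[-0.4,-0.13,0.78,-0.18,0.12,0.08,1],[-0.41,-0.15,0.78,-0.19,0.11,0.08,1],[-0.41,-0.15,0.78,-0.21,0.12,0.06,1],[-0.41,-0.17,0.78,-0.22,0.11,0.07,1],[0,0,0,0,0,0,1],[0,0,0,0,0,0,1],[0,0,0,0,0,0,1]]])

```text
time: 41.12
tool_pos: [0.6765, -0.2759, 0.2544]
tool_rot: [0.431, 0.561, 0.562, 0.43]
contact_force: [-0.2, -0.2, -0.3]
gripper_width: 0.999
```

```bash
python3 - <<'E'
from jp import *
from h import *
p,r,s=tr();q0=s['joint_pos'];print(q0.round(3),np.load('H.npy').round(3),p,s['time'])
Rt=horiz(0,15,180);z=Rt.as_matrix()[:,2];G=np.array([.6185,-.276,.07])
print((r.inv()*Rt).as_rotvec(degrees=True), p-.06*r.as_matrix()[:,2])
a=plan(G+.06*z,Rt,1)
snap('scene','22');snap('top','22')
E
```

```text
[-0.8   -0.166  2.13   1.598  0.766  2.842] [-0.801 -0.165  2.13   1.598  0.767  2.843] [ 0.67646062 -0.27585048  0.2543672 ] 41.1167
[-0.02538859  0.01103759  0.09807414] [ 0.61851196 -0.2758389   0.26992202]
6 rows
[-0.0, 0.0, 0.0, 0.0, -0.8, 0.22, 1]
[-0.0, 0.0, 0.0, 0.0, -0.8, 0.22, 1]
[-0.0, 0.0, 0.0, 0.0, -0.8, 0.22, 1]
[-0.0, 0.0, 0.0, 0.0, -0.8, 0.22, 1]
[-0.0, 0.0, 0.0, -0.0, -0.8, 0.22, 1]
[-0.0, 0.0, 0.0, -0.0, -0.8, 0.22, 1]
```

View pics/scene_22.png

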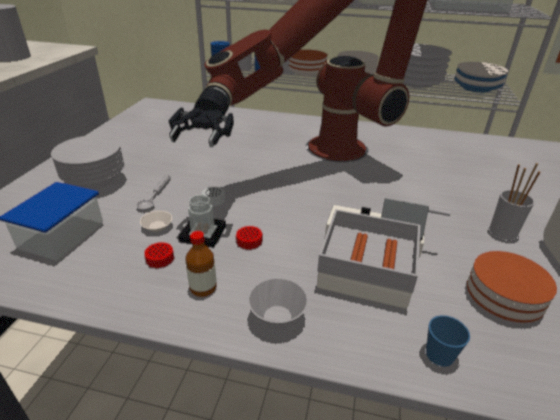

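View pics/top_22.png

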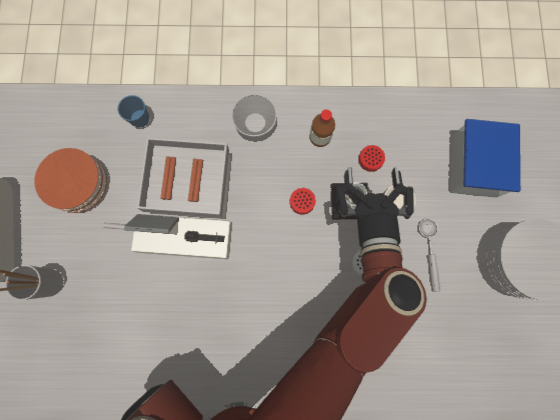

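Call:
carry_out(moves=[[[0,0,0,0,-0.8,0.22,1],[0,0,0,0,-0.8,0.22,1],[0,0,0,0,-0.8,0.22,1],[0,0,0,0,-0.8,0.22,1],[0,0,0,0,-0.8,0.22,1],[0,0,0,0,-0.4,0.11,1],[0,0,0,0,-0.4,0.11,1],[0,0,0,0,0,0,1]]])

```text
time: 41.88
tool_pos: [0.6764, -0.2745, 0.0507]
tool_rot: [0.428, 0.563, 0.561, 0.43]
contact_force: [-0.2, -0.5, 0.2]
gripper_width: 1.002
```

Call:
carry_out(moves=[[[0,0,0,0,0,0,1],[0,0,0,0,0,0,1],[0,0,0,0,0,0,1],[0,0,0,0,0,0,1],[0,0,0,0,0,0,1]]])

```text
time: 42.3
tool_pos: [0.6784, -0.2765, 0.057]
tool_rot: [0.432, 0.56, 0.561, 0.43]
contact_force: [0.6, 0.2, -0.7]
gripper_width: 0.998
```

```bash
python3 - <<'E'
from h import *
p,r,s=tr();print(p,s['contact_force'],s['joint_pos'].round(2),p-.06*r.as_matrix()[:,2])
snap('scene','23');crop('scene','23',140,130,260,260,6,'c23')
E
```

```text
[ 0.67836689 -0.27651818  0.05695348] [ 0.64480173  0.16117695 -0.68154536] [-0.8   0.27  2.13  2.    0.87  2.26] [ 0.62037947 -0.27646295  0.07236306]
```

View pics/c23.png

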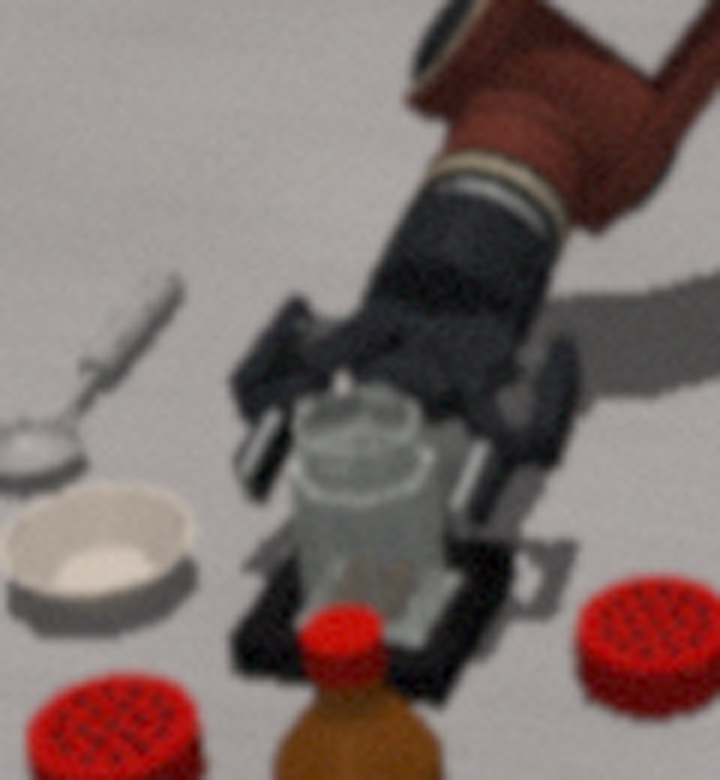

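Call:
carry_out(moves=[[[0,0,0,0,-0.24,0.06,1],[0,0,0,0,0,0,1],[0,0,0,0,0,0,-1],[0,0,0,0,0,0,-1],[0,0,0,0,0,0,-1],[0,0,0,0,0,0,-1],[0,0,0,0,0,0,-1],[0,0,0,0,0,0,-1]]])

```text
time: 43.02
tool_pos: [0.6779, -0.2762, 0.046]
tool_rot: [0.431, 0.561, 0.561, 0.431]
contact_force: [-0.5, 0.7, 1.9]
gripper_width: 0.647
```

```bash
python3 - <<'E'
from h import *
p,r,s=tr();print(p,s['contact_force'],s['ft_torque'],s['gripper_width'],s['joint_pos'].round(2),p-.06*r.as_matrix()[:,2])
snap('scene','24');crop('scene','24',140,130,260,260,6,'c24')
E
```

```text
[ 0.67790611 -0.27621443  0.04595167] [-0.51995264  0.67311477  1.87691697] [0.10773371 0.22988374 0.03875218] 0.6467711007715381 [-0.8   0.29  2.12  2.02  0.87  2.24] [ 0.61992992 -0.27618047  0.06140354]
```

View pics/c24.png

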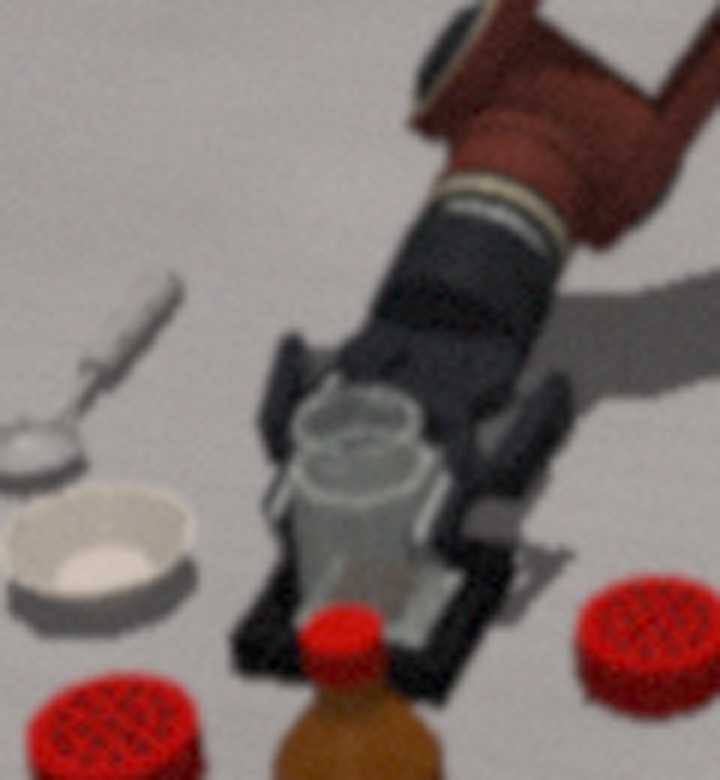

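The shaker is gripped (opening 0.647, about 55 mm). Next I plan the lift, the carry and the tilt.

```bash
cat > pour.py <<'E'
from jp import *
from h import *
R0=horiz(0,15,180);zt=R0.as_matrix()[:,2]
p0=np.array([.6779,-.2762,.0455]);p,r,s=tr()
W=R.from_euler('z',15,degrees=True);ex=.06
def pose(G,be,ph):
    Rt=R.from_euler('z',be,degrees=True)*R.from_euler('x',-ph,degrees=True)*R0
    return G+ex*Rt.as_matrix()[:,2],Rt
u=(W*R.from_euler('x',-112,degrees=True)).apply([0,0,1])
Gp=sc(0,-.015,.150)-.047*u
Gs=Gp.copy();Gs[2]=.225
def tracked(p,r,poses,g):
    out=[]
    for tp,tR in poses:
        tv=np.round((r.inv()*tR).as_rotvec(degrees=True)/5,2);ts=np.round(r.inv().apply(tp-p)/.04,2)
        out.append([*map(float,tv),*map(float,ts),g]);p=p+r.apply(ts*.04);r=r*R.from_rotvec(tv*5,degrees=True)
    return out
def verify(poses,q,every=3):
    for i,(tp,tR) in enumerate(poses):
        f=lambda q:np.r_[(fk(q,P)[0]-tp)*5,(fk(q,P)[1].inv()*tR).as_rotvec()]
        sol=least_squares(f,np.clip(q,LO+1e-4,HI-1e-4),bounds=(LO,HI));dq=np.abs(sol.x-q).max();q=sol.x
        if i%every==0 or sol.cost>1e-6 or dq>.14: print(i,sol.x.round(2),'cost %.1e dq %.2f'%(sol.cost,dq))
    return q
E
python3 - <<'E'
from pour import *
G0=p0-ex*zt;print(G0,Gs,Gp)
# lift
L=[pose(G0+[0,0,h],0,0) for h in (.01,.03,.06,.09,.12,.15,.164)]
n=16;A=[pose(G0+[0,0,.164]+(Gs-G0-[0,0,.164])*t,15*t,0) for t in (np.arange(n)+1)/n]
m=26;B=[pose(Gs+(Gp-Gs)*min(1,t*1.3),15,112*t) for t in (np.arange(m)+1)/m]
q=verify(L+A+B,s['joint_pos'])
o=tracked(p0,R0,L+A+B,-1);print(np.abs(np.array(o)[:,:6]).max(0))
show(o[:7]);show(o[7:23]);show(o[23:])
E
```

```text
[ 0.61994445 -0.2762      0.06102914] [0.67098461 0.09144021 0.225     ] [0.67098461 0.09144021 0.16760651]
0 [-0.8   0.27  2.13  2.    0.87  2.27] cost 1.4e-19 dq 0.03
3 [-0.8   0.07  2.15  1.86  0.81  2.48] cost 4.2e-23 dq 0.08
6 [-0.8  -0.08  2.14  1.7   0.77  2.7 ] cost 2.2e-30 dq 0.04
9 [-0.69 -0.14  2.2   1.73  0.72  2.7 ] cost 4.0e-31 dq 0.04
12 [-0.57 -0.19  2.23  1.77  0.65  2.69] cost 1.9e-30 dq 0.04
15 [-0.43 -0.21  2.25  1.83  0.58  2.67] cost 2.9e-29 dq 0.05
18 [-0.3  -0.2   2.25  1.91  0.5   2.62] cost 6.2e-28 dq 0.05
21 [-0.15 -0.18  2.23  2.02  0.43  2.55] cost 3.5e-26 dq 0.05
24 [-0.09 -0.16  2.22  2.2   0.37  2.24] cost 5.2e-24 dq 0.14
25 [-0.08 -0.15  2.23  2.28  0.36  2.09] cost 9.4e-24 dq 0.15
26 [-0.07 -0.14  2.23  2.37  0.35  1.93] cost 6.9e-24 dq 0.16
27 [-0.05 -0.14  2.23  2.47  0.35  1.77] cost 8.4e-24 dq 0.16
28 [-0.04 -0.13  2.23  2.57  0.35  1.6 ] cost 1.8e-23 dq 0.17
29 [-0.03 -0.12  2.24  2.67  0.35  1.44] cost 2.0e-23 dq 0.16
30 [-0.03 -0.11  2.24  2.76  0.37  1.28] cost 7.2e-24 dq 0.16
31 [-0.02 -0.09  2.24  2.85  0.38  1.13] cost 1.0e-24 dq 0.15
32 [
[... 1569 characters left out ...]
1]]
# 1
[[-0.0,-0.22,-0.84,0.02,-0.06,0.01,-1],[-0.0,-0.22,-0.83,0.01,-0.05,0.02,-1],[-0.0,-0.23,-0.83,0.02,-0.05,0.01,-1],[-0.0,-0.22,-0.83,0.03,-0.05,0.01,-1],[-0.0,-0.22,-0.83,0.02,-0.04,0.01,-1],[-0.0,-0.22,-0.84,0.03,-0.04,0.01,-1],[-0.0,-0.23,-0.83,0.04,-0.03,0.01,-1],[-0.0,-0.22,-0.83,0.03,-0.03,0.01,-1]]
# 2
[[-0.0,-0.22,-0.83,0.04,-0.02,0.01,-1],[-0.0,-0.23,-0.84,0.04,-0.02,0.0,-1],[-0.0,-0.22,-0.83,0.04,-0.02,0.01,-1],[-0.0,-0.22,-0.83,0.04,-0.0,-0.0,-1],[-0.0,-0.23,-0.83,-0.03,-0.0,-0.0,-1],[-0.0,-0.22,-0.83,-0.03,-0.0,-0.0,-1],[-0.0,-0.22,-0.84,-0.03,-0.0,-0.0,-1],[-0.0,-0.22,-0.83,-0.02,0.0,-0.0,-1]]
# 3
[[-0.0,-0.23,-0.83,-0.03,0.0,-0.0,-1],[-0.0,-0.22,-0.83,-0.03,0.0,-0.0,-1]]
```

Call:
carry_out(moves=[[[0,0,0,0,0.24,-0.06,-1],[0,0,0,0,0.48,-0.13,-1],[0,0,0,0,0.73,-0.2,-1],[0,0,0,0,0.72,-0.19,-1],[0,0,0,0,0.73,-0.2,-1],[0,0,0,0,0.72,-0.19,-1],[0,0,0,0,0.34,-0.09,-1],[0,0,0,0,0,0,-1]]])

```text
time: 43.73
tool_pos: [0.6787, -0.2771, 0.2147]
tool_rot: [0.434, 0.559, 0.561, 0.43]
contact_force: [0.0, 0.3, -1.6]
gripper_width: 0.651
```

Call:
carry_out(moves=[[[0,0.18,-0.05,0.6,0.02,0.08,-1],[0,0.18,-0.05,0.59,0.02,0.08,-1],[0,0.18,-0.05,0.6,0.03,0.1,-1],[0,0.18,-0.04,0.59,0.03,0.1,-1],[0,0.19,-0.05,0.6,0.03,0.11,-1],[0,0.18,-0.05,0.59,0.03,0.13,-1],[0,0.18,-0.05,0.58,0.03,0.13,-1],[0,0.18,-0.05,0.59,0.04,0.14,-1]]])

```text
time: 44.4
tool_pos: [0.7017, -0.0832, 0.2052]
tool_rot: [0.4, 0.524, 0.597, 0.457]
contact_force: [-0.1, -0.1, -2.0]
gripper_width: 0.65
```

Call:
carry_out(moves=[[[0,0.18,-0.05,0.58,0.04,0.14,-1],[0,0.18,-0.05,0.58,0.04,0.16,-1],[0,0.18,-0.04,0.58,0.05,0.17,-1],[0,0.18,-0.05,0.57,0.05,0.17,-1],[0,0.18,-0.05,0.57,0.04,0.19,-1],[0,0.19,-0.05,0.57,0.06,0.19,-1],[0,0.18,-0.05,0.57,0.05,0.2,-1],[0,0.18,-0.05,0.56,0.06,0.21,-1]]])

```text
time: 45.07
tool_pos: [0.7256, 0.1077, 0.2051]
tool_rot: [0.369, 0.484, 0.631, 0.481]
contact_force: [0.1, -0.7, -2.6]
gripper_width: 0.654
```

Call:
carry_out(moves=[[[0,0,0,0,0,0,-1],[0,0,0,0,0,0,-1],[0,0,0,0,0,0,-1],[0,0,0,0,0,0,-1],[0,0,0,0,0,0,-1],[0,0,0,0,0,0,-1]]])

```text
time: 45.57
tool_pos: [0.727, 0.1056, 0.2091]
tool_rot: [0.371, 0.483, 0.629, 0.482]
contact_force: [0.0, -0.8, -2.1]
gripper_width: 0.652
```

```bash
python3 - <<'E'
from pour import *
print(p,s['contact_force'],s['gripper_width'],s['joint_pos'].round(2));tp,tR=pose(Gs,15,0);print(tp-p,(r.inv()*tR).as_rotvec(degrees=True))
snap('scene','25');snap('top','25')
E
```

```text
[0.72696832 0.10557016 0.2090836 ] [ 0.03752958 -0.81495168 -2.05984339] 0.6515123835871082 [-0.11 -0.16  2.22  2.07  0.41  2.51]
[-2.94694117e-06  8.70047045e-04  3.87260818e-04] [-0.01080292  0.10290727  0.00545609]
```

View pics/scene_25.png

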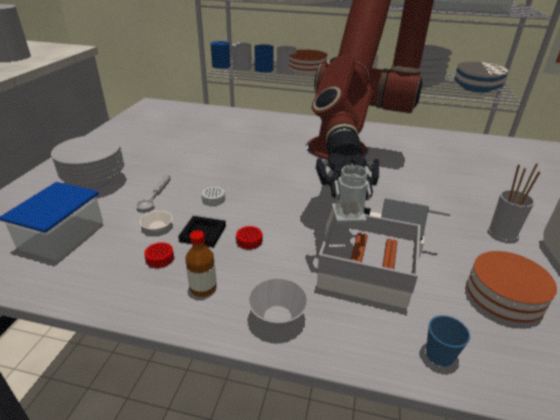

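View pics/top_25.png

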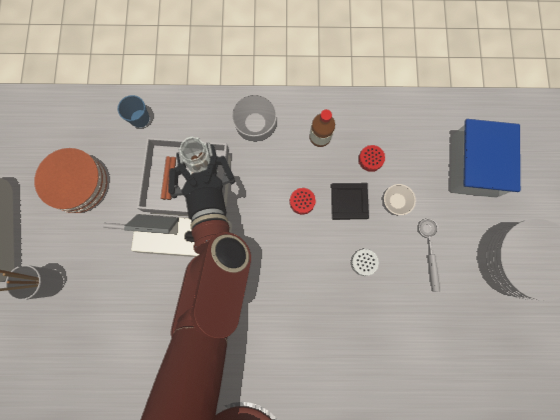

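The cap is at top (365,262), the holder is empty, and the shaker is over the pan. Tilting now.

Call:
carry_out(moves=[[[0,-0.23,-0.83,-0.03,-0.07,0.02,-1],[0,-0.22,-0.83,-0.02,-0.07,0.02,-1],[0,-0.22,-0.83,-0.02,-0.07,0.01,-1],[0,-0.22,-0.84,-0.01,-0.06,0.02,-1],[0,-0.23,-0.83,-0.01,-0.07,0.02,-1],[0,-0.22,-0.83,-0.01,-0.06,0.02,-1],[0,-0.22,-0.83,0.01,-0.06,0.01,-1],[0,-0.23,-0.83,0,-0.06,0.02,-1]]])

```text
time: 46.33
tool_pos: [0.7294, 0.0975, 0.1893]
tool_rot: [0.542, 0.318, 0.711, 0.317]
contact_force: [-0.5, -0.1, -1.8]
gripper_width: 0.653
```

Call:
carry_out(moves=[[[0,-0.22,-0.84,0.02,-0.06,0.01,-1],[0,-0.22,-0.83,0.01,-0.05,0.02,-1],[0,-0.23,-0.83,0.02,-0.05,0.01,-1],[0,-0.22,-0.83,0.03,-0.05,0.01,-1],[0,-0.22,-0.83,0.02,-0.04,0.01,-1],[0,-0.22,-0.84,0.03,-0.04,0.01,-1],[0,-0.23,-0.83,0.04,-0.03,0.01,-1],[0,-0.22,-0.83,0.03,-0.03,0.01,-1]]])

```text
time: 47.0
tool_pos: [0.7307, 0.0921, 0.1733]
tool_rot: [0.662, 0.124, 0.729, 0.123]
contact_force: [-0.8, 0.1, -2.0]
gripper_width: 0.65
```

```bash
python3 - <<'E'
from pour import *
print(p,s['contact_force'],s['gripper_width'],s['joint_pos'].round(2));print(p-ex*r.as_matrix()[:,2],(r*R0.inv()).apply([0,0,1]))
snap('scene','26');crop('scene','26',290,110,450,310,4,'c26')
E
```

```text
[0.73074204 0.09210999 0.17330453] [-0.76729611  0.05151006 -2.03178502] 0.6501500909842798 [0.03 0.02 2.24 3.17 0.6  0.33]
[0.67100549 0.0912142  0.17884905] [-0.24038923  0.90275659  0.35671215]
```

View pics/c26.png

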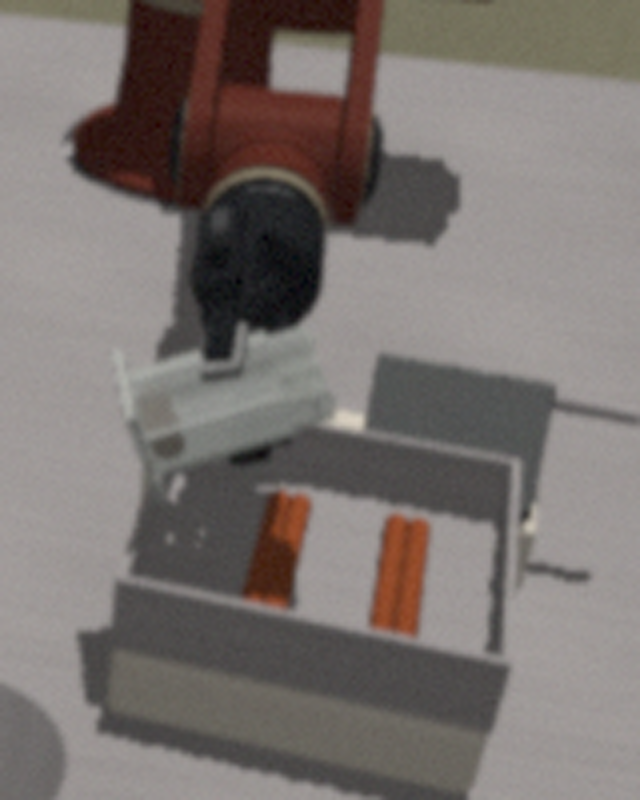

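Call:
carry_out(moves=[[[0,-0.22,-0.83,0.04,-0.02,0.01,-1],[0,-0.23,-0.84,0.04,-0.02,0,-1],[0,-0.22,-0.83,0.04,-0.02,0.01,-1],[0,-0.22,-0.83,0.04,0,0,-1],[0,-0.12,-0.42,-0.01,0,0,-1],[0,-0.11,-0.41,-0.02,0,0,-1],[0,-0.11,-0.42,-0.01,0,0,-1],[0,-0.11,-0.41,-0.02,0,0,-1]]])

```text
time: 47.72
tool_pos: [0.7313, 0.0914, 0.169]
tool_rot: [0.714, -0.028, 0.699, -0.029]
contact_force: [0.2, -0.4, -2.6]
gripper_width: 0.651
```

Call:
carry_out(moves=[[[0,-0.11,-0.42,-0.02,0,0,-1],[0,-0.11,-0.42,-0.01,0,0,-1],[0,-0.11,-0.41,-0.01,0,0,-1],[0,-0.11,-0.42,-0.01,0,0,-1],[0,-0.12,-0.42,-0.02,0,0,-1],[0,-0.11,-0.41,-0.01,0,0,-1],[0,-0.11,-0.42,-0.02,0,0,-1],[0,-0.11,-0.41,-0.01,0,0,-1]]])

```text
time: 48.38
tool_pos: [0.7301, 0.0961, 0.1724]
tool_rot: [0.729, -0.133, 0.659, -0.128]
contact_force: [-8.1, 28.8, -1.0]
gripper_width: 0.647
```

Call:
carry_out(moves=[[[0,0,0,0,0,0,-1],[0,0,0,0,0,0,-1],[0,0,0,0,0,0,-1],[0,0,0,0,0,0,-1],[0,0,0,0,0,0,-1],[0,0,0,0,0,0,-1],[0,0,0,0,0,0,-1],[0,0,0,0,0,0,-1]]])

```text
time: 49.05
tool_pos: [0.7301, 0.096, 0.1725]
tool_rot: [0.729, -0.132, 0.66, -0.127]
contact_force: [-3.7, 14.5, -1.5]
gripper_width: 0.647
```

```bash
python3 - <<'E'
from pour import *
print(p,s['contact_force'],s['gripper_width'],s['joint_pos'].round(2),s['time']);print(p-ex*r.as_matrix()[:,2],(r*R0.inv()).apply([0,0,1]))
snap('scene','27');crop('scene','27',290,110,450,310,4,'c27')
E
```

```text
[0.73012517 0.09597167 0.17245908] [-3.71779132 14.47665561 -1.53574937] 0.647090820948644 [ 0.03  0.18  2.22  3.15  0.93 -0.38] 49.05
[0.6704157  0.09453508 0.16673935] [-0.24590732  0.89478721 -0.37267338]
```

View pics/c27.png

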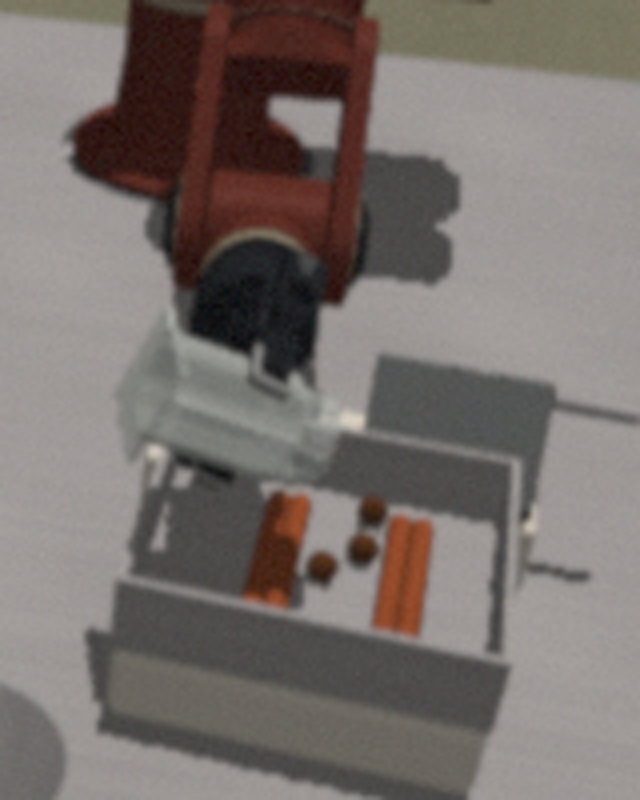

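Three nutmegs lie between the quills, at crop (372,510), (362,548) and (322,566), and the shaker looks empty. Something is touching the pan rim with about 14 N, so I'll back off upwards, un-tilt, and stand the shaker on open table instead of trying to hit the recess with its 1.5 mm of clearance.

```bash
python3 - <<'E'
from pour import *
Gn=p-ex*r.as_matrix()[:,2]
cmd=pose(Gp,15,112);print(p-cmd[0])
G1=Gp+[0,0,.06]
U=[pose(Gp+[0,0,h],15,112) for h in (.015,.04,.06)]
m=26;B=[pose(G1,15,112*(1-t)) for t in (np.arange(m)+1)/m]
Gt=np.array([.56,-.05,G1[2]])
n=9;A=[pose(G1+(Gt-G1)*t,15-15*t,0) for t in (np.arange(n)+1)/n]
D=[pose(np.array([.56,-.05,h]),0,0) for h in np.linspace(G1[2],.06,8)[1:]]
print(len(A),len(D));q=verify(U+B+A+D,s['joint_pos'])
o=tracked(cmd[0],cmd[1],U+B+A+D,-1);print(np.abs(np.array(o)[:,:6]).max(0));show(o)
E
```

```text
[-0.00056718  0.00347323 -0.00098908]
9 7
0 [ 0.03  0.14  2.23  3.16  0.89 -0.38] cost 1.9e-28 dq 0.04
3 [ 0.03  0.01  2.24  3.17  0.76 -0.32] cost 2.1e-19 dq 0.06
6 [ 0.04 -0.03  2.24  3.21  0.67 -0.13] cost 5.7e-32 dq 0.07
9 [ 0.04 -0.07  2.24  3.21  0.57  0.08] cost 6.9e-30 dq 0.07
12 [ 0.03 -0.1   2.24  3.17  0.48  0.33] cost 7.3e-28 dq 0.09
15 [ 0.02 -0.13  2.24  3.07  0.4   0.64] cost 1.6e-24 dq 0.11
18 [-0.01 -0.15  2.24  2.88  0.33  1.04] cost 4.4e-22 dq 0.14
19 [-0.02 -0.16  2.23  2.79  0.32  1.19] cost 2.9e-21 dq 0.15
20 [-0.03 -0.16  2.23  2.69  0.31  1.35] cost 1.0e-20 dq 0.16
21 [-0.03 -0.17  2.23  2.59  0.31  1.52] cost 4.1e-20 dq 0.17
22 [-0.04 -0.17  2.23  2.49  0.31  1.69] cost 1.6e-19 dq 0.17
23 [-0.05 -0.17  2.23  2.4   0.32  1.85] cost 4.1e-19 dq 0.16
24 [-0.07 -0.17  2.23  2.31  0.33  2.01] cost 7.6e-19 dq 0.16
25 [-0.08 -0.17  2.22  2.23  0.34  2.15] cost 2.1e-31 dq 0.15
27 [-0.1  -0.17  2.22  2.1   0.38  2.41] cost 7.0e-31 dq 0.12
30 [-0.16 -0.25  2.28  2.03  0.39  2.55] cost 5.4e-31 dq 0.04
33 [-0.25 -0.38  2.38  1.95  0.38  2.64] cost 9.4e-29 dq 0.04
36 [-0.3
[... 1202 characters left out ...]
.03,0.0,-0.0,-1],[-0.0,0.22,0.83,0.03,0.0,-0.0,-1],[-0.0,0.22,0.83,0.03,0.0,-0.0,-1],[0.0,0.23,0.84,0.03,0.01,-0.0,-1],[0.0,-0.32,0.08,-0.34,-0.11,-0.39,-1],[0.0,-0.33,0.09,-0.36,-0.1,-0.38,-1],[0.0,-0.32,0.09,-0.36,-0.1,-0.37,-1]]
# 4
[[0.0,-0.32,0.08,-0.38,-0.09,-0.36,-1],[0.0,-0.32,0.09,-0.38,-0.1,-0.35,-1],[0.0,-0.32,0.08,-0.4,-0.09,-0.34,-1],[0.0,-0.33,0.09,-0.41,-0.09,-0.33,-1],[0.0,-0.32,0.09,-0.41,-0.08,-0.32,-1],[0.0,-0.32,0.08,-0.43,-0.09,-0.31,-1],[0.0,-0.0,0.0,0.0,-0.57,0.16,-1],[0.0,-0.0,0.0,0.0,-0.58,0.15,-1]]
# 5
[[0.0,-0.0,0.0,0.0,-0.58,0.16,-1],[0.0,-0.0,0.0,0.0,-0.58,0.15,-1],[0.0,-0.0,0.0,0.0,-0.58,0.16,-1],[0.0,-0.0,0.0,0.0,-0.58,0.15,-1],[0.0,-0.0,0.0,0.0,-0.57,0.16,-1]]
```

Call:
carry_out(moves=[[[0,0,0,-0.35,-0.14,0.04,-1],[0,0,0,-0.58,-0.22,0.06,-1],[0,0,0,-0.46,-0.18,0.05,-1],[0,0.22,0.83,0.03,0,0,-1],[0,0.23,0.83,0.03,0,-0.01,-1],[0,0.22,0.84,0.03,0,0,-1],[0,0.22,0.83,0.03,0,0,-1],[0,0.22,0.83,0.02,0,0,-1]]])

```text
time: 49.77
tool_pos: [0.731, 0.0912, 0.2282]
tool_rot: [0.708, -0.0, 0.706, -0.001]
contact_force: [-0.4, 0.1, -1.1]
gripper_width: 0.648
```

Call:
carry_out(moves=[[[0,0.23,0.83,0.03,0,0,-1],[0,0.22,0.84,0.03,0,0,-1],[0,0.22,0.83,0.03,0.01,0,-1],[0,0.23,0.83,0.03,0,0,-1],[0,0.22,0.83,0.03,0,0,-1],[0,0.22,0.83,0.03,0,0,-1],[0,0.23,0.84,0.03,0,0,-1],[0,0.22,0.83,0.03,0,0,-1]]])

```text
time: 50.43
tool_pos: [0.7304, 0.0938, 0.2191]
tool_rot: [0.622, 0.202, 0.729, 0.201]
contact_force: [0.4, 0.2, -1.9]
gripper_width: 0.649
```

Call:
carry_out(moves=[[[0,0.22,0.83,0.03,0,0,-1],[0,0.22,0.83,0.03,0,0,-1],[0,0.23,0.83,0.03,0,0,-1],[0,0.22,0.84,0.03,0.01,0,-1],[0,0.22,0.83,0.02,0,0,-1],[0,0.23,0.83,0.03,0,0,-1],[0,0.22,0.83,0.03,0,0,-1],[0,0.22,0.84,0.03,0,0,-1]]])

```text
time: 51.1
tool_pos: [0.7287, 0.1006, 0.2137]
tool_rot: [0.481, 0.386, 0.686, 0.385]
contact_force: [0.3, 0.5, -3.2]
gripper_width: 0.652
```

Call:
carry_out(moves=[[[0,0.23,0.83,0.03,0,0,-1],[0,0.22,0.83,0.03,0,0,-1],[0,0.22,0.83,0.03,0,0,-1],[0,0.22,0.83,0.03,0,0,-1],[0,0.23,0.84,0.03,0.01,0,-1],[0,0,0,0,0,0,-1],[0,0,0,0,0,0,-1],[0,0,0,0,0,0,-1]]])

```text
time: 51.77
tool_pos: [0.7272, 0.1065, 0.2122]
tool_rot: [0.371, 0.483, 0.629, 0.483]
contact_force: [0.1, -0.0, -2.4]
gripper_width: 0.651
```

```bash
python3 - <<'E'
from pour import *
G1=Gp+[0,0,.06];c0=pose(G1,15,0)
print(p-c0[0],(r.inv()*c0[1]).as_rotvec(degrees=True),s['joint_pos'].round(2),s['contact_force'])
Gt=np.array([.61,-.045,G1[2]])
n=8;A=[pose(G1+(Gt-G1)*t,15-15*t,0) for t in (np.arange(n)+1)/n]
D=[pose(np.array([.61,-.045,h]),0,0) for h in np.linspace(G1[2],.09,7)[1:]]
q=verify(A+D,s['joint_pos'])
o=tracked(c0[0],c0[1],A+D,-1);print(np.abs(np.array(o)[:,:6]).max(0));show(o)
snap('scene','28');crop('scene','28',290,110,450,310,4,'c28')
E
```

```text
[1.98989079e-04 1.89588862e-05 8.77661376e-05] [0.03363104 0.0632053  0.03492613] [-0.11 -0.17  2.22  2.06  0.4   2.52] [ 0.09261814 -0.01328805 -2.38924469]
0 [-0.13 -0.2   2.24  2.05  0.4   2.53] cost 4.4e-30 dq 0.03
3 [-0.21 -0.28  2.31  2.05  0.37  2.54] cost 2.2e-30 dq 0.03
6 [-0.3  -0.35  2.36  2.02  0.36  2.58] cost 2.6e-30 dq 0.03
8 [-0.33 -0.32  2.38  2.15  0.38  2.44] cost 7.3e-21 dq 0.15
9 [-0.33 -0.26  2.39  2.27  0.42  2.31] cost 6.1e-21 dq 0.13
12 [-0.33 -0.06  2.38  2.52  0.56  2.03] cost 1.1e-23 dq 0.08
[0.   0.37 0.1  0.47 0.56 0.29]
# 0
[[0.0,-0.36,0.1,-0.41,-0.08,-0.29,-1],[-0.0,-0.36,0.09,-0.42,-0.07,-0.27,-1],[-0.0,-0.37,0.1,-0.43,-0.07,-0.26,-1],[0.0,-0.36,0.1,-0.43,-0.07,-0.25,-1],[0.0,-0.36,0.1,-0.45,-0.06,-0.24,-1],[-0.0,-0.36,0.09,-0.45,-0.06,-0.22,-1],[-0.0,-0.37,0.1,-0.46,-0.06,-0.21,-1],[-0.0,-0.36,0.1,-0.47,-0.05,-0.2,-1]]
# 1
[[-0.0,0.0,-0.0,-0.0,-0.55,0.15,-1],[-0.0,0.0,-0.0,-0.0,-0.56,0.15,-1],[-0.0,0.0,-0.0,-0.0,-0.55,0.14,-1],[-0.0,0.0,-0.0,-0.0,-0.56,0.15,-1],[-0.0,0.0,-0.0,-0.0,-0.55,0.15,-1],[-0.0,0.0,-0.0,-0.0,-0.55,0.15,-1]]
```

View pics/c28.png

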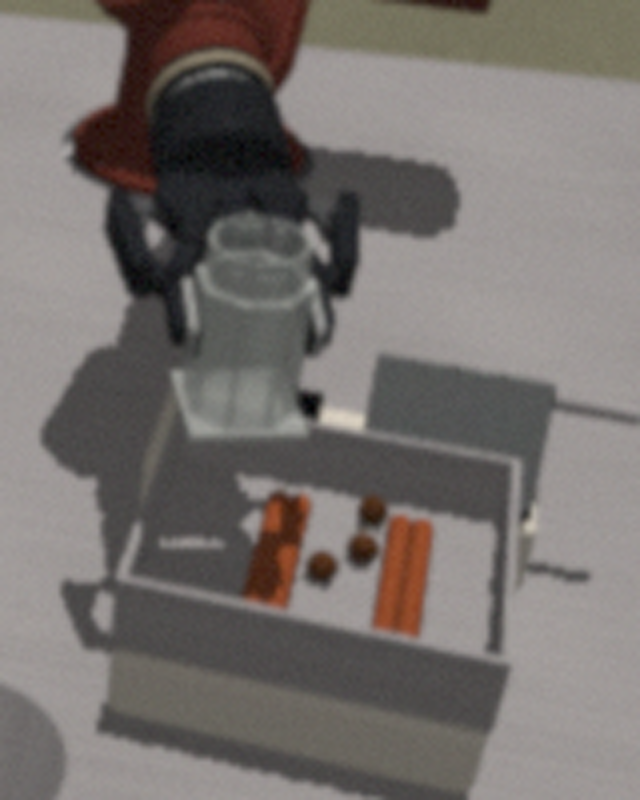

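Call:
carry_out(moves=[[[0,-0.36,0.1,-0.41,-0.08,-0.29,-1],[0,-0.36,0.09,-0.42,-0.07,-0.27,-1],[0,-0.37,0.1,-0.43,-0.07,-0.26,-1],[0,-0.36,0.1,-0.43,-0.07,-0.25,-1],[0,-0.36,0.1,-0.45,-0.06,-0.24,-1],[0,-0.36,0.09,-0.45,-0.06,-0.22,-1],[0,-0.37,0.1,-0.46,-0.06,-0.21,-1],[0,-0.36,0.1,-0.47,-0.05,-0.2,-1]]])

```text
time: 52.48
tool_pos: [0.6675, -0.0452, 0.2117]
tool_rot: [0.431, 0.561, 0.56, 0.43]
contact_force: [-0.1, 0.6, -1.6]
gripper_width: 0.648
```

Call:
carry_out(moves=[[[0,0,0,0,-0.55,0.15,-1],[0,0,0,0,-0.56,0.15,-1],[0,0,0,0,-0.55,0.14,-1],[0,0,0,0,-0.56,0.15,-1],[0,0,0,0,-0.55,0.15,-1],[0,0,0,0,-0.55,0.15,-1],[0,0,0,0,0,0,-1],[0,0,0,0,0,0,-1]]])

```text
time: 53.15
tool_pos: [0.6673, -0.0441, 0.0722]
tool_rot: [0.429, 0.562, 0.561, 0.43]
contact_force: [-0.4, -1.2, -1.0]
gripper_width: 0.655
```

Call:
carry_out(moves=[[[0,0,0,0,0,0,-1],[0,0,0,0,0,0,-1],[0,0,0,0,0,0,-1],[0,0,0,0,0,0,-1],[0,0,0,0,0,0,-1]]])

```text
time: 53.57
tool_pos: [0.6687, -0.0448, 0.0761]
tool_rot: [0.431, 0.561, 0.56, 0.431]
contact_force: [-0.2, 0.8, -1.6]
gripper_width: 0.65
```

```bash
python3 - <<'E'
from pour import *
print(p,s['contact_force'],(r.inv()*R0).as_rotvec(degrees=True),p-ex*r.as_matrix()[:,2],s['time'])
d=snap('scene','29');crop('scene','29',190,120,350,280,5,'c29')
E
```

```text
[ 0.66868205 -0.04478824  0.07606139] [-0.17339417  0.76371407 -1.58969295] [0.14731875 0.03999829 0.00189779] [ 0.61068678 -0.04474636  0.09144146] 53.5667
```

View pics/c29.png

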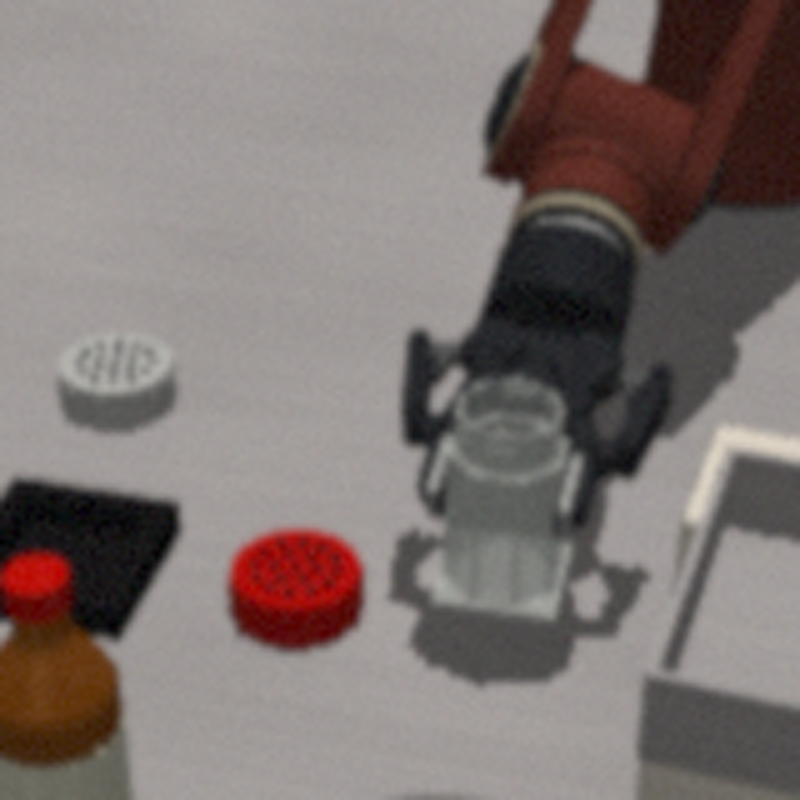

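Call:
carry_out(moves=[[[0,0,0,0,-0.3,0.08,-1],[0,0,0,0,-0.25,0.065,-1],[0,0,0,0,-0.12,0.03,-1],[0,0,0,0,-0.08,0.02,-1],[0,0,0,0,0,0,-1],[0,0,0,0,0,0,-1],[0,0,0,0,0,0,-1],[0,0,0,0,0,0,-1]]])

```text
time: 54.28
tool_pos: [0.6683, -0.0447, 0.0442]
tool_rot: [0.431, 0.561, 0.56, 0.431]
contact_force: [-0.9, -0.9, -0.5]
gripper_width: 0.646
```

Call:
carry_out(moves=[[[0,0,0,0,-0.04,0.01,-1],[0,0,0,0,-0.04,0.01,-1],[0,0,0,0,0,0,-1],[0,0,0,0,0,0,-1]]])

```text
time: 54.62
tool_pos: [0.6688, -0.0447, 0.0422]
tool_rot: [0.432, 0.56, 0.56, 0.432]
contact_force: [-4.5, -0.4, 4.6]
gripper_width: 0.648
```

Touchdown at the expected height, and the force changed sign. Releasing and lifting clear.

Call:
carry_out(moves=[[[0,0,0,0,0,0,0.5],[0,0,0,0,0,0,0.8],[0,0,0,0,0,0,1],[0,0,0,0,0,0,1],[0,0,0,0,0,0,1],[0,0,0,0,0.2,-0.05,1],[0,0,0,0,0.5,-0.13,1],[0,0,0,0,0.7,-0.19,1]]])

```text
time: 55.28
tool_pos: [0.6662, -0.0443, 0.0944]
tool_rot: [0.428, 0.563, 0.562, 0.429]
contact_force: [0.2, 0.8, -0.4]
gripper_width: 1.0
```

Call:
carry_out(moves=[[[0,0,0,0,0.7,-0.19,1],[0,0,0,0,0.7,-0.19,1],[0,0,0,0,0.7,-0.19,1],[0,0,0,0,0.6,-0.16,1],[0,0,0,0,0.4,-0.1,1],[0,0,0,0,0,0,1],[0,0,0,0,0,0,1],[0,0,0,0,0,0,1]]])

```text
time: 55.95
tool_pos: [0.6673, -0.0445, 0.224]
tool_rot: [0.43, 0.562, 0.561, 0.43]
contact_force: [0.5, 0.1, -0.6]
gripper_width: 1.002
```

```bash
python3 - <<'E'
from pour import *
print(p,s['contact_force'],s['time'])
d=snap('scene','30');t=snap('top','30')
c=cloud(d);q=S.inv().apply((c-PAN).reshape(-1,3)).reshape(c.shape)
k=(q[...,0]>-.17)&(q[...,0]<-.108)&(q[...,1]>.02)&(q[...,1]<.11)&(c[...,2]>.07)&(c[...,2]<.15)
A=q[k][:,[0,2]];v=np.linalg.svd(A-A.mean(0))[2][0];print('disp',np.degrees(np.arctan(abs(v[1]/v[0]))))
crop('scene','30',190,150,450,310,3,'c30')
E
```

```text
[ 0.66732374 -0.04453664  0.22404229] [ 0.48025715  0.07707417 -0.59936491] 55.95
disp 59.004556244388894
```

View pics/c30.png

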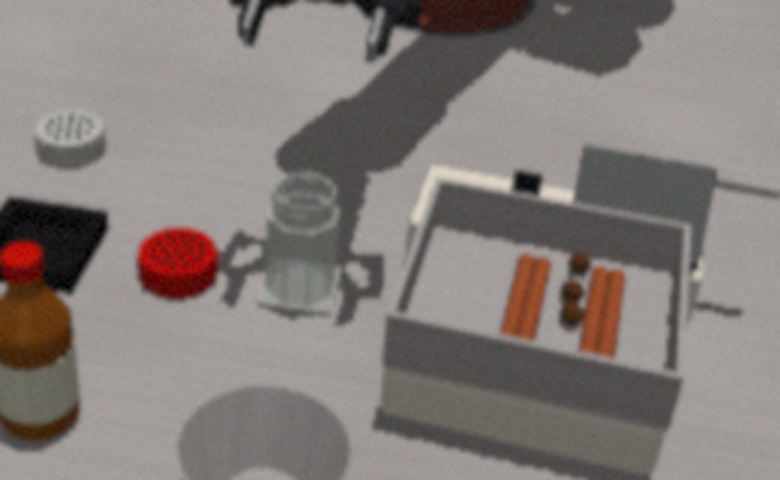

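View pics/top_30.png

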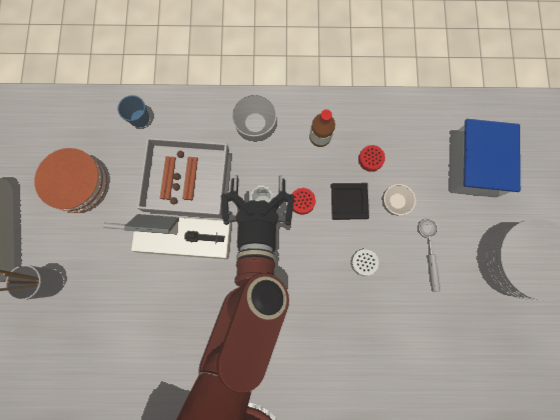

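```bash
python3 - <<'E'
from pour import *
import time
d=snap('scene','31');t=snap('top','31')
V,U=np.mgrid[:420,:560];c=cloud(t);q=S.inv().apply((c-PAN).reshape(-1,3)).reshape(c.shape)
k=(U>175)&(U<235)&(V>222)&(V<250)&(c[...,2]>.078)&(c[...,2]<.095);print('fin',(q[k].mean(0)*1e3).round(1),k.sum())
for u,v in [(180,154),(177,177),(176,187),(173,201)]: print((q[v,u]*1e3).round(1),t['frame'][v,u])
k=(U>345)&(U<385)&(V>245)&(V<280)&(c[...,2]>.015)&(c[...,2]<.04);print('cap',c[k].mean(0).round(3))
k=(U>385)&(U<418)&(V>180)&(V<220)&(c[...,2]>.018)&(c[...,2]<.03);print('dish',rect(c[k]))
crop('top','31',120,130,320,270,4,'c31');crop('scene','31',260,180,340,270,7,'c32')
E
```

```text
fin [-142.8  -31.1   26.4] 53
[61.6 18.7 14.4] [101  71  54]
[ 1.  19.1 14. ] [89 64 50]
[-25.1  18.2  14.8] [89 65 52]
[-61.8  20.4  17.9] [102  72  56]
cap [ 0.457 -0.309  0.026]
dish (array([ 621.3, -409.2]), array([77. , 82.3]), 87.4)
```

View pics/c31.png

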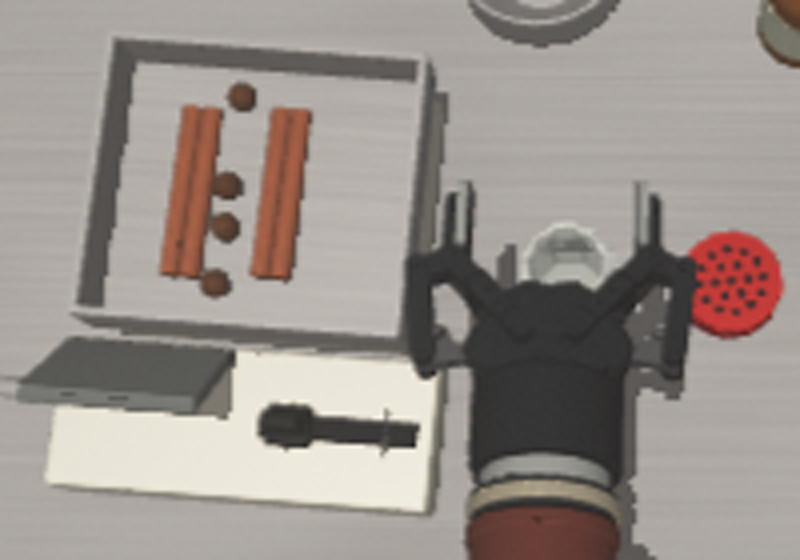

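View pics/c32.png

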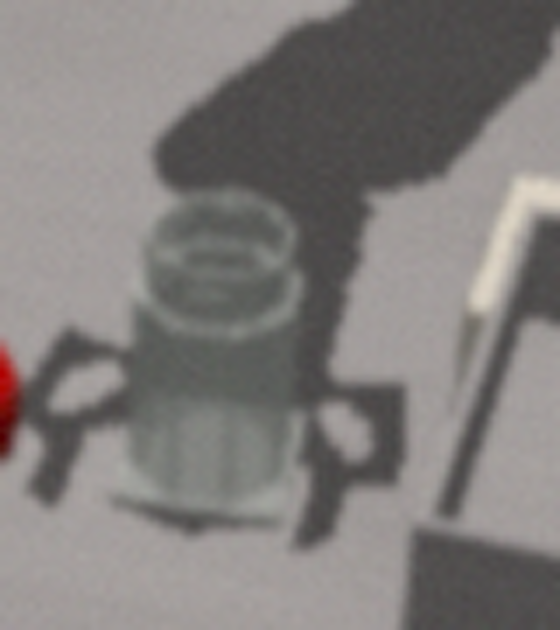

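```bash
python3 - <<'E'
from h import *
print(tr()[2]['contact_force'],ticket.job_done())
E
```

```text
the job is handed in; nothing more can be done
[ 0.55836943  0.41982181 -0.16724044] None
```

I did every step and handed the job in at about 56 s of the 210 s. No verdict came back, so what follows is what my last pictures showed.

**Last checks**
- **Lock:** it was pushed until it met the end stop with about 50 N. The fin is now at −31 mm on the scale, against its left mark at −32 mm.
- **Display:** it stands at about 59 degrees and was released there.
- **Cap:** it lies on the table at (0.457, −0.309), well clear of the shaker.
- **Pan:** all 4 nutmegs and both quills lie inside it. My side view right after pouring showed only three nutmegs; the top view found the fourth.
- **Shaker:** it looks empty and stands upright on open table at about (0.61, −0.045). I chose the table because the holder's recess leaves only about 1.5 mm each side.
- **Dish and spoon:** the dish measured within about 3 mm of where it started. I checked the spoon only by eye, and it looked unmoved.
- **Robot:** clear of everything, with no contact force.

**What disagreed along the way**
- **Fingertip position:** the real fingertips sit about 35 mm behind the reported TCP. My first grip on the lock fin closed on air because of this, and I allowed for it afterwards.
- **Wrist limits:** the first try at levelling the tool ran into joint limits. I worked out another wrist posture and used that.
- **Contact while pouring:** the force reading reached about 29 N and then settled at about 14 N. I took it to be the pan rim and lifted straight off. Nothing looked displaced in the later pictures.

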